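# Ready the cutting board for class: bottles up, guide light on the ring

## Task

Get the cutting board ready for the class. First swing the guide light's dimmer lever until it lines up with the yellow mark, which is the level to aim at. Then stand every fallen bottle upright, cap up, on the dark slate slab, and turn the blue and the red screw of the mirror mount until the red spot lies centred inside the green ring (not the orange one); leave it all like that and do not knock the other things about.

Things in the scene. Friction and masses are not known exactly. Their poses are not given: they have to be found in the camera images.
- spot (a point): centre of the red light spot on the cutting board, a flat disc 24 mm across. It moves only with the two screws and cannot be touched. It lies about 190 mm from the upright axis of the mirror turret (the red screw's axis), on the robot's side of it
- green_ring_mid (a point): centre of the green ring painted flat on the board's top (40 mm inside, 48 mm outside diameter): the target for the spot
- orange_ring_mid (a point): centre of an equal orange ring on the same board: not the target
- board: thick light-wood cutting board, fixed, 440 x 240 x 40 mm, origin at the centre of its underside; its long side is its x axis. On its far half stands the mirror mount: a grey bridge plate 100 x 240 mm (top 212 mm above the table) on two thin posts, with a turret, a mirror under it and a lamp below
- screw_a_grip (a point): middle of the grip of the blue screw: a round upright knob 40 mm in diameter, 30 mm high, on the grey bridge plate with a 6 mm gap below it; this point is 15 mm below its top, on its vertical axis
- screw_a (a joint): angle of the blue screw, rad, from -2.3 to 2.3, growing counterclockwise seen from above; it stays where it is left (friction about 0.06 N m). It slowly swings the whole turret: each +1 rad moves the spot about 30 mm sideways towards the board's +y
- screw_b_grip (a point): middle of the grip of the red screw, the same kind of knob, 125 mm from the blue one, on the turret's axis
- screw_b (a joint): angle of the red screw, rad, from -2.3 to 2.3, growing counterclockwise seen from above; stays where it is left. It tilts the mirror: each +1 rad moves the spot 30 mm straight towards the turret's axis (about the board's +x)
- dimmer_box: fixed white dimmer box 120 x 85 x 55 mm with a lever on top; origin at the centre of its underside; the lever swings in the box's x-z plane about a horizontal axis along the box's y, 50 mm above the underside
- lever_grip (a point): centre of the red cross grip at the lever's end: a cylinder lying along the box's y axis, 22 mm in diameter, 30 mm long, 90 mm from the lever's hinge
- dimmer (a joint): lever angle, rad, 0 to 1.5: 0 leans 0.75 rad from upright towards the box's -x, 0.75 is upright, 1.5 leans 0.75 rad towards +x; stays where it is left (friction about 0.15 N m). The yellow mark is at 1.1
- dimmer_mark (a point): where lever_grip is when the lever lines up with the yellow mark (painted on the two black discs beside the lever)
- slab_top (a point): centre of the top of the dark slate slab, fixed, 220 mm (its x axis) x 200 mm (y), top 12 mm above the table, no rim
- oil_mid (a point): middle (half-way along) of the olive-green oil bottle with a yellow cap, None if absent. Square bottle: body 46 x 46 mm and 100 mm long, then a neck and a 30 mm round cap, 150 mm in all, 0.15 to 0.4 kg. Its x axis points from base to cap; the base is 75 mm behind this point, the square body reaches from there to 25 mm past this point. At the start all bottles lie on a side
- soy_mid (a point): the same for the dark brown soy bottle with a red cap
- vinegar_mid (a point): the same for the amber-red vinegar bottle with a green cap, which, if present, starts lying on the cutting board over or near the rings
- cube_yellow: bystander: yellow wooden cube, 70 mm, origin under its centre
- cube_orange: bystander: orange wooden cube, 70 mm
- dip_dish: bystander: small blue dish, 72 mm across, 30 mm high
- pepper_mill: bystander: dark wooden pepper mill, 54 mm across, 140 mm high
- dish_stack: bystander: stack of white rectangular dishes, 120 x 90 x 50 mm

How it is judged:
On the way, in this order (a step that is already met when the one before it is completed fails the run):
1. the dimmer lever is at the yellow mark (value of joint dimmer between 0.97 and 1.23 rad), for 0.2 s.
2. the red spot lies inside the green ring, lever still at the mark (all of step 1 and horizontal distance between spot and green_ring_mid below 0.009 m), for 0.2 s.
At the end, for the whole second after the job is handed in: Lever within 0.13 rad of the yellow mark (1.1 rad); spot centre within 9 mm of the green ring's centre; every bottle present stands cap up on the slab, less than 0.1 rad off upright, its middle over the slab (all of step 2 and angle between each of oil_mid, soy_mid, vinegar_mid's own x axis and vertical below 0.1 rad and x of oil_mid in the frame of slab_top between -0.11 and 0.11 m and y of oil_mid in the frame of slab_top between -0.1 and 0.1 m and z of oil_mid in the frame of slab_top between 0.068 and 0.082 m and x of soy_mid in the frame of slab_top between -0.11 and 0.11 m and y of soy_mid in the frame of slab_top between -0.1 and 0.1 m and z of soy_mid in the frame of slab_top between 0.068 and 0.082 m and x of vinegar_mid in the frame of slab_top between -0.11 and 0.11 m and y of vinegar_mid in the frame of slab_top between -0.1 and 0.1 m and z of vinegar_mid in the frame of slab_top between 0.068 and 0.082 m); the robot touches nothing.
It fails at once if another thing on the table (a cube, the blue dish, the pepper mill or the dish stack) pushed more than 50 mm away (distance of any of cube_yellow, cube_orange, dip_dish, pepper_mill, dish_stack from where it was at the start of the episode above 0.05 m).
Of oil, soy, vinegar only 2 to 3 are there at a start; the rules pass over those that are not, and their reading is None.
At some moment in a run one of oil, soy, vinegar may be knocked a few centimetres aside while the robot is not near it.
Once in a run the grip may slacken for a moment while it holds something.
It also fails if it takes over 210 s, if anything falls off the work surface, if the arm or the gripper's body presses on something with over 40 N, if the wrist force passes 120 N, or if a joint passes its speed limit or range.

## Robot

A 6-joint arm with a two-finger parallel gripper is mounted at the origin on the work surface. World frame = base frame: x ahead of the robot, y to its left, z up, the work surface at z = 0. Lengths are in m, angles in rad, forces in N, time in s.
With the tool pointing down it reaches from about 0.425 to 1.125 m from the base axis. Payload 14.9 kg.
Tool frame: the origin (TCP) lies between the finger pads; the fingertips stand 8 mm ahead of it and the grasp point (between the pads) lies 11 mm behind it (manip.tips_ahead is the x of the fingertips in the tool frame, in m); x points along the fingers, y is the direction in which the jaws open and shut, and the axes are right-handed (so a half turn about x gives the same grasp; the last joint's range is limited). The gripper opens to 91 mm and grips with 3 to 60 N. Pads are 32 mm wide; open, the fingers measure 118 mm over their backs; the gripper's body (76 mm by 178 mm) begins 60 mm behind the grasp point.
Start: joints at [1.1, 0.379, 1.734, -0, 1.028, -0.033], TCP at [0.297, 0.634, 0.222] pointing down, gripper open.
Joint ranges: [-2.77, 2.77], [-0.74, 2.19], [0, 2.66], [-1.06, 4.2], [0.31, 2.87], [-3.08, 3.08]. Speed limits (rad/s): [1.89, 1.89, 2.39, 3.14, 3.14, 3.14].

## Interface

Orientations are given as a 3x3 rotation matrix whose columns are the frame's x, y, z axes.
In Python, from station import manip gives the robot as it stands.
- The arm moves only by the tool jog_arm, never from a script. Its argument "steps" is a list of rows, each a list of 4 numbers: the shift along the tool's x, y, z in m, then the turn about the tool's x in rad. In form: [[tx, ty, tz, twist], ...]. A call has 1 to 20 rows; each row shifts and turns the pose as measured when the row begins, along the tool's axes as they then stand; what a row does not reach is not made up. A row lasts 1/10 s, in which the tool goes at most 50 mm and 8.59 degrees, less where a joint would pass 70% of its speed; a pose out of reach is approached as far as the arm can. A call with a gripper value outside its range is refused whole. "jaw" is the closure, from 0 (fully open) to 1 (shut), set as the call begins (left out, the last holds). The fingers move at their own pace and stop on an object; "grip_force" is the grip in N (left out, the last holds). Time passes only in rows, so rows that do not move let the fingers close. It gives the time, the measured TCP pose, the force and the opening at its end, in the units of the state.
- manip.read_state(): the state, without advancing time (a new reading comes with each control period).
- manip.grab_frame(name): name is "scene" or "top" or "wrist"; returns a dict with "color" (400x640x3 uint8, red, green, blue), "fx", "fy", "cx", "cy" (pixels), "R" (3x3) and "t" (3): a world point X has camera coordinates R X + t; the wrist camera has in their place "T_tool_cam" (4x4, takes a point from camera to tool coordinates, whose origin is the TCP and whose axes are the tool frame's). Camera axes: x right, y down, z forward; pixel columns grow to the right and rows downward; lengths in m; the calibration is good to about 2 mm. A picture is of the moment at which its call begins: read the wrist's pose just before it. There is no depth.
- manip.hand_in(): hands the job in, once; it reports no verdict.
The state is a dict: "clock": time; "joint_pos": joint angles; "joint_velocities": joint speeds; "joint_torque": joint torques, N m; "eef_pos": TCP position; "tcp_rot": TCP orientation; "wrist_force": force on the tool from outside, world axes, zero at the start; "wrist_torque": the same for the moment, N m; "finger_gap": finger opening in m.
Only numpy, scipy, OpenCV 4.12 (cv2) and the standard library are available. Lean on these libraries where they do the work, as an engineer would, in place of code of your own. Each camera call takes 0.05 s, during which the arm holds its last target.

## Working session

There is one attempt and no reset: what is moved stays moved. The work goes in short steps, Python scripts to look and compute and a tool call to move; the robot and the scene stay as the last step left them, time stands still between calls to the robot, and variables do not carry over. Pictures are saved under pics/ and viewed, and the job is handed in when it is done.

Besides the shell and the picture viewer there is one more tool, called after ">>>" as name(argument=value, ...) on one line, values as JSON. jog_arm: Moves the arm, as the interface text tells. Its arguments: {"type":"object","properties":{"steps":{"type":"array"},"jaw":{"type":"number"},"grip_force":{"type":"number"}},"required":["steps"]}

```bash
ls; mkdir -p pics; python3 - <<'E'
from station import manip
import cv2,numpy as np
s=manip.read_state();print({k:np.round(v,3) for k,v in s.items()})
for n in ["scene","top","wrist"]:
    f=manip.grab_frame(n);cv2.imwrite(f"pics/{n}0.png",f["color"][:,:,::-1])
    print(n,{k:np.round(v,4).tolist() for k,v in f.items() if k!="color"})
E
```

```text
pics
{'clock': np.float64(0.0), 'joint_pos': array([ 1.1  ,  0.379,  1.735,  0.   ,  1.029, -0.033]), 'joint_velocities': array([ 0.   ,  0.001, -0.   , -0.   , -0.001, -0.001]), 'joint_torque': array([-1.0000e-03, -7.6371e+01, -4.3437e+01,  6.5000e-02,  4.2000e-02,
       -0.0000e+00]), 'eef_pos': array([0.297, 0.634, 0.221]), 'tcp_rot': array([[-0.001,  0.424,  0.906],
       [-0.001,  0.906, -0.424],
       [-1.   , -0.001, -0.   ]]), 'wrist_force': array([-0.119,  1.029,  0.9  ]), 'wrist_torque': array([-0.008, -0.025, -0.013]), 'finger_gap': np.float64(0.091)}
scene {'fx': 518.053, 'fy': 518.053, 'cx': 323.4319, 'cy': 196.0039, 'R': [[-0.8037, 0.5947, -0.0177], [0.3439, 0.44, -0.8296], [-0.4856, -0.6728, -0.5581]], 't': [0.4435, -0.0606, 1.8881]}
top {'fx': 400.3936, 'fy': 400.3936, 'cx': 314.8812, 'cy': 198.1415, 'R': [[0.0729, -0.9973, 0.0003], [-0.9746, -0.0713, -0.2124], [0.2119, 0.0152, -0.9772]], 't': [-0.0229, 0.5774, 1.4061]}
wrist {'fx': 322.1267, 'fy': 322.1267, 'cx': 322.6018, 'cy': 199.0821, 'T_tool_cam': [[-0.0002, -0.2668, 0.9637, -0.1636], [1.0, 0.0004, 0.0003, -0.0007], [-0.0005, 0.9637, 0.2668, -0.0754], [0.0, 0.0, 0.0, 1.0]]}
```

View pics/scene0.png

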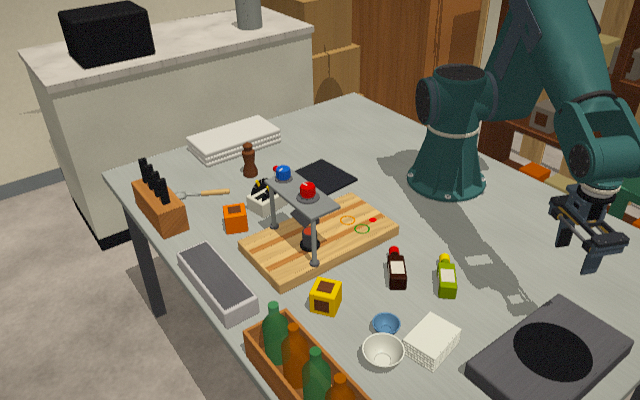

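View pics/top0.png

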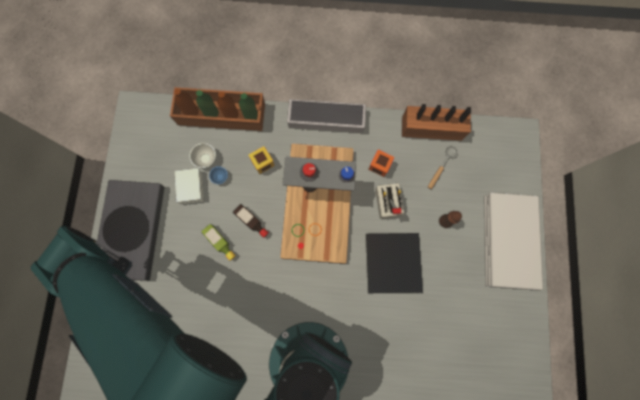

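View pics/wrist0.png

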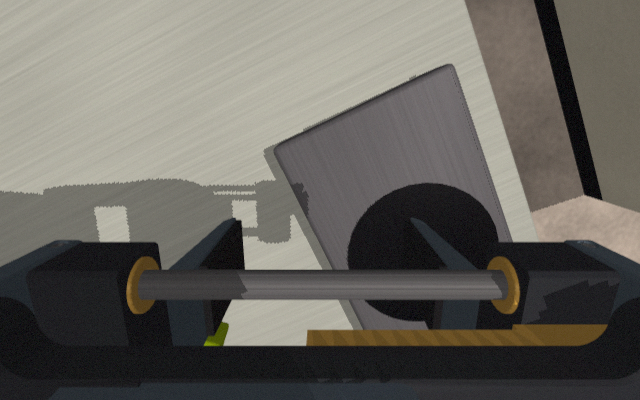

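```bash
cat > h.py <<'E'
from station import manip
import cv2,numpy as np
np.set_printoptions(suppress=True,precision=4)
def cam(name):
    s=manip.read_state(); f=manip.grab_frame(name)
    K=np.array([[f["fx"],0,f["cx"]],[0,f["fy"],f["cy"]],[0,0,1]])
    if name=="wrist":
        T=np.eye(4);T[:3,:3]=s["tcp_rot"];T[:3,3]=s["eef_pos"]
        M=np.linalg.inv(T@np.array(f["T_tool_cam"]));R,t=M[:3,:3],M[:3,3]
    else: R,t=np.array(f["R"]),np.array(f["t"])
    return dict(img=np.ascontiguousarray(f["color"][:,:,::-1]),K=K,R=R,t=t,P=K@np.c_[R,t],C=-R.T@t)
def ray(c,uv): return c["R"].T@np.linalg.solve(c["K"],[uv[0],uv[1],1.])
def atz(c,uv,z):
    d=ray(c,uv);return c["C"]+d*(z-c["C"][2])/d[2]
def proj(c,X):
    p=c["P"]@np.r_[X,1];return p[:2]/p[2]
def tri(c1,p1,c2,p2):
    X=cv2.triangulatePoints(c1["P"],c2["P"],np.float64(p1).reshape(2,1),np.float64(p2).reshape(2,1))[:,0]
    X=X[:3]/X[3]; return X,np.linalg.norm(proj(c1,X)-p1),np.linalg.norm(proj(c2,X)-p2)
def crop(c,x,y,w,h,s,fn):
    cv2.imwrite(fn,cv2.resize(c["img"][y:y+h,x:x+w],None,fx=s,fy=s,interpolation=cv2.INTER_CUBIC))
def st():
    s=manip.read_state();print("t",s["clock"],"tcp",s["eef_pos"],"gap",s["finger_gap"],"F",s["wrist_force"],"yaw(y axis)",np.degrees(np.arctan2(s["tcp_rot"][1,1],s["tcp_rot"][0,1])));return s
E
python3 - <<'E'
from h import *
a=cam("scene");b=cam("top")
crop(a,150,130,320,240,2.5,"pics/s1.png");crop(b,160,130,320,180,2.5,"pics/t1.png")
crop(a,220,150,160,120,5,"pics/s2.png");crop(b,270,140,140,105,5.7,"pics/t2.png")
E
```

```text
(no output)
```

View pics/s1.png

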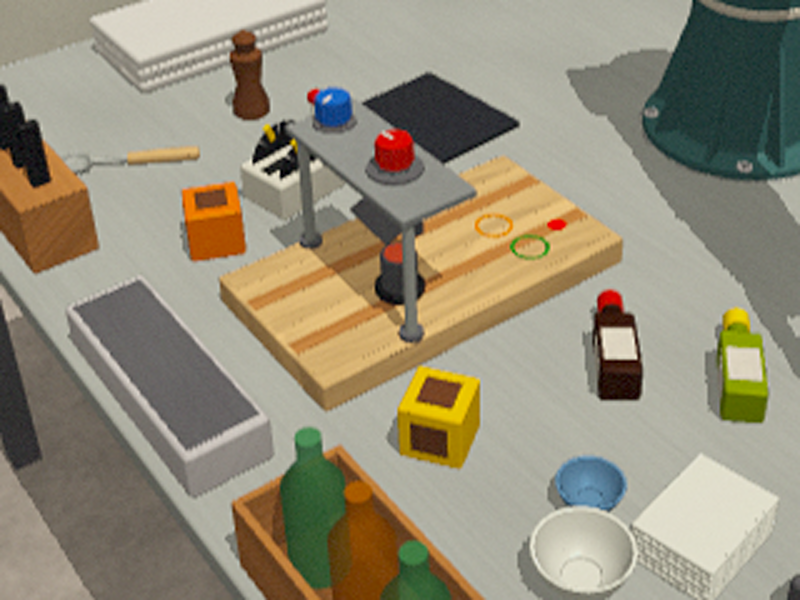

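View pics/t1.png

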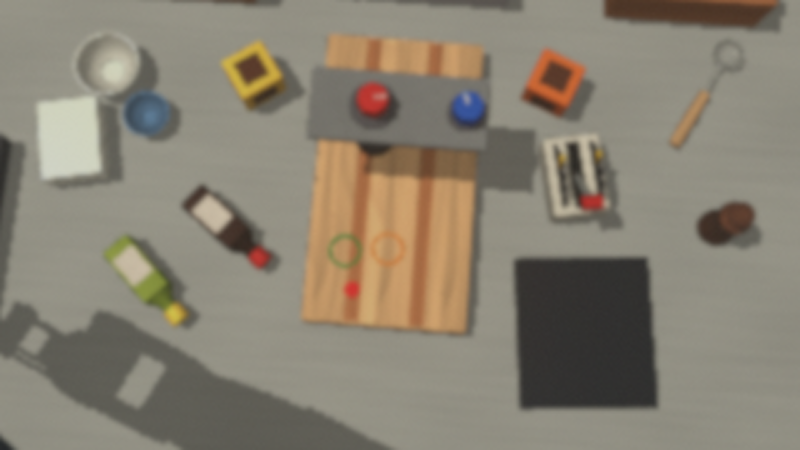

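View pics/s2.png

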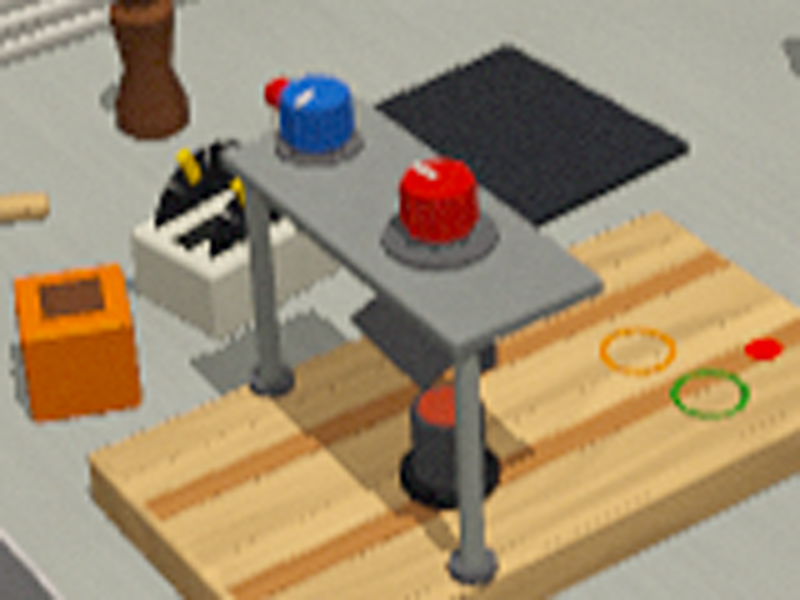

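View pics/t2.png

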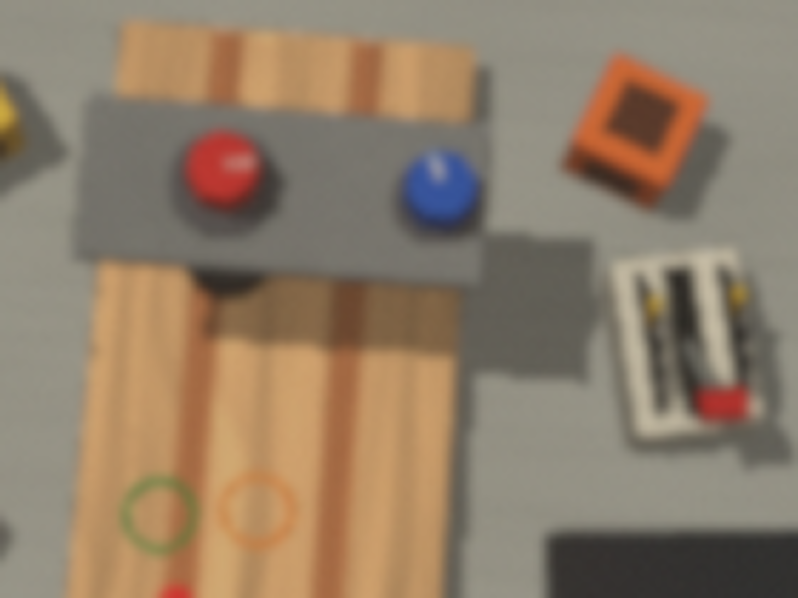

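```bash
cat > m.py <<'E'
from h import *
a=cam("scene");b=cam("top")
S2=lambda x,y:(220+(x+.5)/5-.5,150+(y+.5)/5-.5)
S1=lambda x,y:(150+(x+.5)/2.5-.5,130+(y+.5)/2.5-.5)
T1=lambda x,y:(160+(x+.5)/2.5-.5,130+(y+.5)/2.5-.5)
T2=lambda x,y:(270+(x+.5)/5.7-.5,140+(y+.5)/5.7-.5)
for n,p,q in [("redtop",S2(438,175),T2(223,165)),("bluetop",S2(318,90),T2(440,182)),("green",S2(710,394),T2(159,515)),("orange",S2(638,351),T2(258,511)),("spot",S2(763,348),T1(352,290)),
 ("mark1",S2(188,165),T2(654,305)),("mark2",S2(238,192),T2(738,294)),("grip",S2(278,92),T2(712,400)),("slabA",S1(428,73),T1(655,406)),("soycap",S1(608,298),T1(259,257)),("oilcap",S1(736,317),T1(175,314)),("mill",S1(247,40),T1(738,217)),("yel",S1(440,392),T1(253,70))]:
    X,e,f=tri(a,p,b,q);print(n,X,round(e,2),round(f,2))
for n,q,z in [("red",T2(223,165),.248),("blue",T2(440,182),.248),("green",T2(159,515),.04),("orange",T2(258,511),.04),("spot",T1(352,290),.04),("box",T2(612,260),.055),("box",T2(738,250),.055),("box",T2(762,425),.055),("box",T2(640,437),.055),("soyb",T1(197,196),.023),("soyc",T1(268,265),.023),("oilb",T1(117,245),.023),("oilc",T1(182,324),.023),
 ("slab",T1(515,259),.012),("slab",T1(647,259),.012),("slab",T1(657,406),.012),("slab",T1(521,408),.012)]:
    print(n,atz(b,q,z))
for n,q,z in [("green",S2(710,394),.04),("orange",S2(638,351),.04),("spot",S2(763,348),.04),("red",S2(438,175),.248),("blue",S2(318,90),.248)]: print("scene",n,atz(a,q,z))
E
python3 m.py
```

```text
redtop [0.6333 0.0434 0.25  ] 0.02 0.03
bluetop [ 0.6327 -0.0798  0.246 ] 0.18 0.27
green [0.4596 0.0744 0.0367] 0.07 0.09
orange [0.4665 0.0115 0.036 ] 0.06 0.09
spot [0.4029 0.0587 0.037 ] 0.07 0.1
mark1 [ 0.6234 -0.2409  0.1065] 4.13 6.41
mark2 [ 0.6037 -0.2695  0.0717] 4.59 6.9
grip [ 0.5482 -0.2656  0.125 ] 1.18 1.9
slabA [ 0.2717 -0.393   0.0051] 0.29 0.52
soycap [0.4429 0.1988 0.0284] 0.32 0.42
oilcap [0.3503 0.3131 0.0283] 0.1 0.13
mill [ 0.5363 -0.4742  0.1178] 0.11 0.2
yel [0.7162 0.2329 0.0636] 0.26 0.3
red [0.6338 0.0435 0.248 ]
blue [ 0.6328 -0.0802  0.248 ]
green [0.4589 0.0744 0.04  ]
orange [0.4662 0.0112 0.04  ]
spot [0.4024 0.0588 0.04  ]
box [ 0.6449 -0.2068  0.055 ]
box [ 0.6576 -0.2884  0.055 ]
box [ 0.543 -0.307  0.055]
box [ 0.5295 -0.2293  0.055 ]
soyb [0.5271 0.3025 0.023 ]
soyc [0.4316 0.1862 0.023 ]
oilb [0.4449 0.4124 0.023 ]
oilc [0.3366 0.3027 0.023 ]
slab [ 0.4686 -0.1785  0.012 ]
slab [ 0.483  -0.3746  0.012 ]
slab [ 0.2705 -0.3928  0.012 ]
slab [ 0.2534 -0.197   0.012 ]
scene green [0.4625 0.0774 0.04  ]
scene orange [0.4697 0.0158 0.04  ]
scene spot [0.4058 0.0615 0.04  ]
scene red [0.6317 0.0408 0.248 ]
scene blue [ 0.6341 -0.0764  0.248 ]
```

>>> jog_arm(steps=[[-0.02,0,0,0.137],[-0.02,0,0,0.137],[-0.02,0,0,0.137],[-0.02,0,0,0.137],[-0.02,0,0,0.137],[-0.02,0,0,0.137],[-0.02,0,0,0.137]], jaw=0.3)

```text
clock: 1.05
eef_pos: [0.296, 0.6324, 0.3628]
tcp_rot: [[-0.003, 0.99, 0.138], [-0.006, 0.138, -0.99], [-1.0, -0.004, 0.006]]
wrist_force: [0.5, 0.7, 0.4]
finger_gap: 0.0638
```

```bash
cat >> h.py <<'E'
def plan(xyz,yaw=None):
    s=st();R=s["tcp_rot"];d=R.T@(np.array(xyz)-s["eef_pos"]);print("tool shift",d, "norm",np.linalg.norm(d))
    if yaw is not None:
        y=np.arctan2(R[1,1],R[0,1]);tw=-(yaw-y);tw=(tw+np.pi)%(2*np.pi)-np.pi
        tw2=tw-np.pi*np.sign(tw);print("twist",tw,"or",tw2,"j6",s["joint_pos"][5])
        for w in (tw,tw2):
            c,sn=np.cos(w),np.sin(w);Rn=R@np.array([[1,0,0],[0,c,-sn],[0,sn,c]]);print(" after twist",w,"shift",Rn.T@(np.array(xyz)-s["eef_pos"]))
E
python3 -c "
from h import *
plan([.45,-.2,.33],.177)"
```

```text
t 1.05 tcp [0.296  0.6324 0.3628] gap 0.06376703693052828 F [0.4844 0.7108 0.4245] yaw(y axis) 7.958627287629502
tool shift [0.0376 0.0374 0.8455] norm 0.8471412815770416
twist -0.038095749891799535 or 3.1034969036979936 j6 0.9607826004006615
 after twist -0.038095749891799535 shift [0.0376 0.0052 0.8463]
 after twist 3.1034969036979936 shift [ 0.0376 -0.0052 -0.8463]
```

>>> jog_arm(steps=[[0,0.01,0.02,0],[0,0.02,0.04,0],[0,0.02,0.04,0],[0,0.02,0.04,0],[0,0.02,0.04,0],[0,0.02,0.04,0],[0,0,0.045,0],[0,0,0.045,0],[0,0,0.045,0],[0,0,0.045,0],[0,0,0.045,0],[0,0,0.045,0],[0,0,0.045,0],[0,0,0.045,0],[0,0,0.045,0],[0,0,0.045,0],[0,0,0.045,0],[0,0,0.045,0],[0,0,0.04,0],[0,0,0.01,0]])

```text
clock: 3.05
eef_pos: [0.5308, -0.1958, 0.3559]
tcp_rot: [[-0.009, 0.983, 0.186], [-0.008, 0.186, -0.983], [-1.0, -0.01, 0.006]]
wrist_force: [-0.1, 0.8, -0.2]
finger_gap: 0.0641
```

```bash
python3 - <<'E'
from h import *
s=st();print(s["joint_pos"])
w=cam("wrist");cv2.imwrite("pics/w1.png",w["img"]);a=cam("scene");crop(a,220,130,160,120,5,"pics/s3.png");b=cam("top");crop(b,160,130,320,180,2.5,"pics/t3.png")
E
```

```text
t 3.05 tcp [ 0.5308 -0.1958  0.3559] gap 0.06405356432386389 F [-0.0646  0.8197 -0.2183] yaw(y axis) 10.696886012983887
[-0.3898  0.0299  1.902  -0.0113  1.2153 -0.5725]
```

View pics/w1.png

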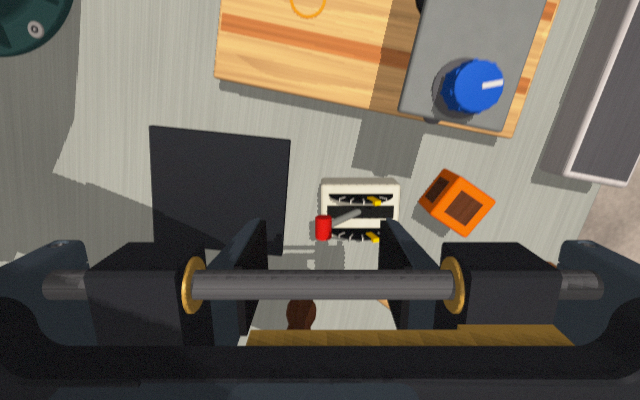

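```bash
python3 - <<'E'
from h import *
w=cam("wrist")
for z in (.115,.125): print(atz(w,(323.5,228),z))
for p in [(321,185),(398,185)]: print("box edge",atz(w,p,.055))
b=cam("top");print(tri(w,(323.5,228),b,(270+723.5/5.7-.5,140+405.5/5.7-.5)))
a=cam("scene")
plan([.548,-.266,.2],.177)
crop(w,290,150,160,120,5,"pics/w1c.png")
E
```

```text
[ 0.5436 -0.2701  0.115 ]
[ 0.543  -0.2663  0.125 ]
box edge [ 0.5311 -0.2267  0.055 ]
box edge [ 0.6427 -0.2053  0.055 ]
(array([ 0.5434, -0.2711,  0.111 ]), np.float64(0.462676938622237), np.float64(0.1146544175877663))
t 3.35 tcp [ 0.5312 -0.1911  0.3567] gap 0.06394525981649381 F [ 0.5502 -0.1575  0.4264] yaw(y axis) 10.798089730885948
tool shift [0.1571 0.004  0.0759] norm 0.17448600327597197
twist 0.011462218729748397 or -3.1301304348600447 j6 -0.5667788113526416
 after twist 0.011462218729748397 shift [0.1571 0.0048 0.0758]
 after twist -3.1301304348600447 shift [ 0.1571 -0.0048 -0.0758]
```

View pics/w1c.png

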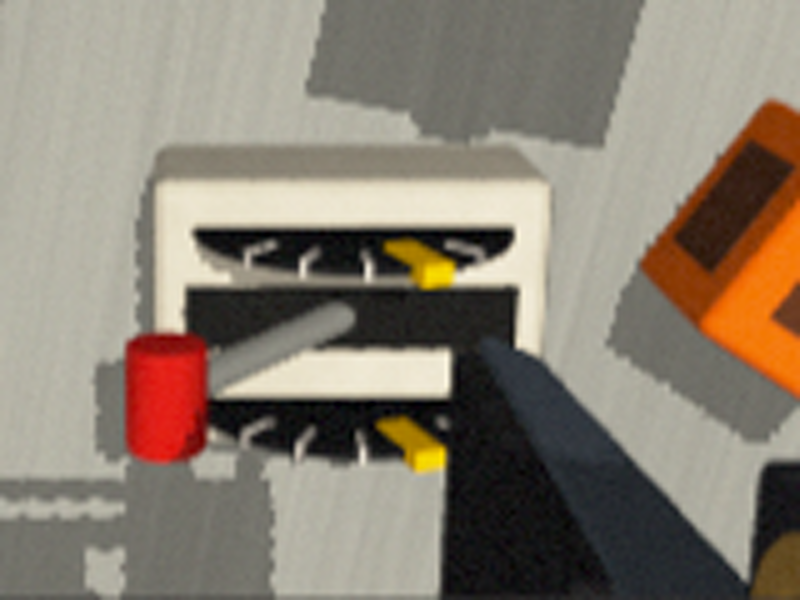

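View pics/s3.png

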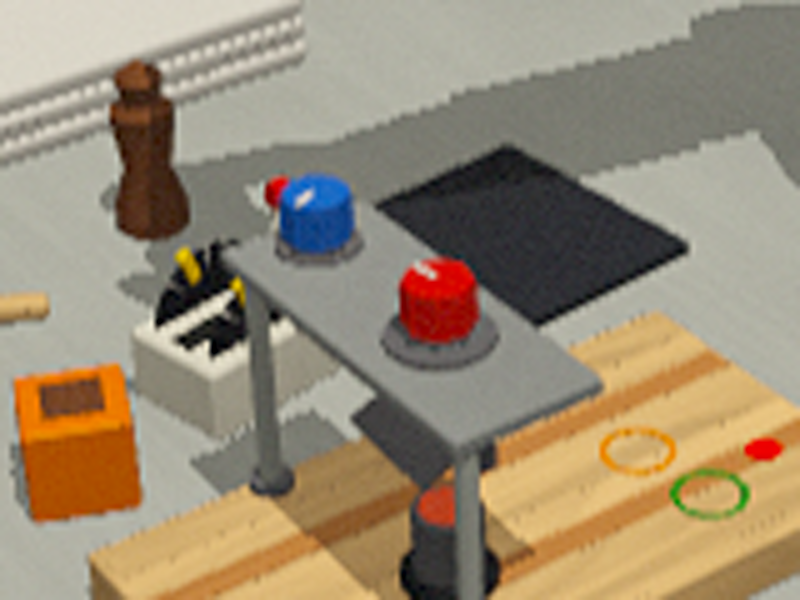

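>>> jog_arm(steps=[[0.03,0,0.03,0.01],[0.04,0,0.035,0],[0.04,0,0.012,0],[0.03,0,0,0],[0.01,0,0,0],[0,0,0,0]], jaw=0.53, grip_force=6)

```text
clock: 3.95
eef_pos: [0.5472, -0.2638, 0.2059]
tcp_rot: [[-0.002, 0.982, 0.189], [-0.01, 0.189, -0.982], [-1.0, -0.004, 0.009]]
wrist_force: [0.0, 0.6, 0.3]
finger_gap: 0.0429
```

```bash
python3 - <<'E'
from h import *
w=cam("wrist");cv2.imwrite("pics/w2.png",w["img"])
plan([.543,-.268,.114],.18)
E
```

```text
t 4.0 tcp [ 0.5475 -0.2639  0.2068] gap 0.042470546142188044 F [-0.9388  0.0214  0.1489] yaw(y axis) 10.910293666582243
tool shift [ 0.0928 -0.0049  0.0023] norm 0.09296620850351511
twist 0.010420546841344525 or -3.1311721067484486 j6 -0.6672315816019532
 after twist 0.010420546841344525 shift [ 0.0928 -0.0049  0.0024]
 after twist -3.1311721067484486 shift [ 0.0928  0.0049 -0.0024]
```

View pics/w2.png

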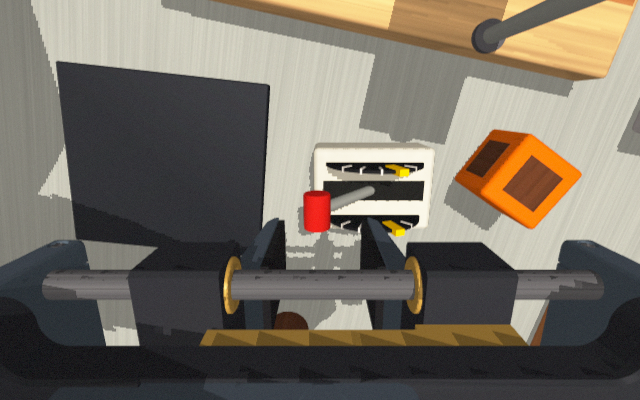

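>>> jog_arm(steps=[[0.03,-0.005,0.002,0.01],[0.03,0,0,0],[0.025,0,0,0],[0.008,0,0,0],[0,0,0,0]])

```text
clock: 4.5
eef_pos: [0.5494, -0.2679, 0.1222]
tcp_rot: [[0.012, 0.983, 0.183], [-0.017, 0.184, -0.983], [-1.0, 0.009, 0.019]]
wrist_force: [-0.5, -0.2, 0.7]
finger_gap: 0.0428
```

```bash
python3 - <<'E'
from h import *
w=cam("wrist");cv2.imwrite("pics/w3.png",w["img"])
plan([.543,-.268,.114],.18)
E
```

```text
t 4.55 tcp [ 0.5497 -0.268   0.1229] gap 0.043012113158577656 F [0.4816 0.499  1.0395] yaw(y axis) 10.585124653327732
tool shift [ 0.0088 -0.0067 -0.0014] norm 0.011113952268997253
twist 0.0047452769345923684 or -3.1368473766552007 j6 -0.6633991934229372
 after twist 0.0047452769345923684 shift [ 0.0088 -0.0067 -0.0014]
 after twist -3.1368473766552007 shift [0.0088 0.0067 0.0014]
```

View pics/w3.png

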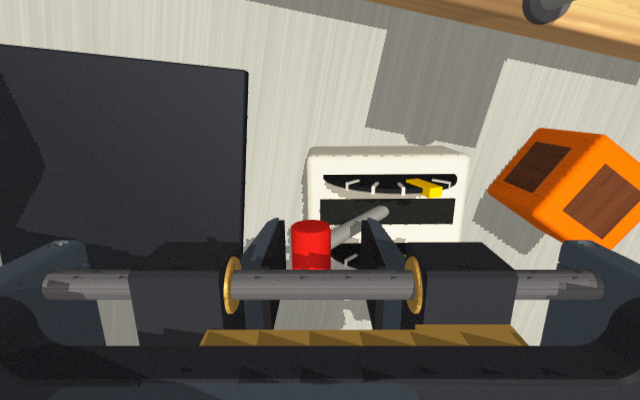

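>>> jog_arm(steps=[[0.004,-0.004,0,0],[0.004,-0.003,0,0],[0,0,0,0]])

```text
clock: 4.85
eef_pos: [0.5444, -0.2702, 0.1183]
tcp_rot: [[0.017, 0.983, 0.184], [-0.02, 0.184, -0.983], [-1.0, 0.014, 0.023]]
wrist_force: [-0.0, -0.0, -0.8]
finger_gap: 0.043
```

>>> jog_arm(steps=[[0,0,0,0],[0,0,0,0],[0,0,0,0],[0,0,0,0]], jaw=0.85)

```text
clock: 5.25
eef_pos: [0.5442, -0.2706, 0.1193]
tcp_rot: [[0.017, 0.983, 0.184], [-0.02, 0.184, -0.983], [-1.0, 0.013, 0.023]]
wrist_force: [-2.3, 0.3, 0.9]
finger_gap: 0.0232
```

```bash
python3 - <<'E'
from h import *
w=cam("wrist");cv2.imwrite("pics/w4.png",w["img"])
st()
E
```

```text
t 5.3 tcp [ 0.5442 -0.2706  0.1193] gap 0.0233547144743304 F [-3.4159 -0.8866  2.0172] yaw(y axis) 10.614543593602043
```

View pics/w4.png

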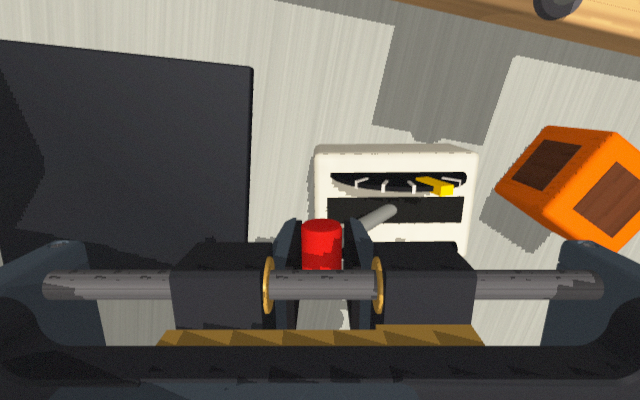

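>>> jog_arm(steps=[[-0.006,0.01,0,0],[-0.004,0.01,0,0],[-0.003,0.01,0,0],[-0.002,0.01,0,0],[-0.001,0.01,0,0],[0.001,0.01,0,0],[0,0,0,0]])

```text
clock: 6.0
eef_pos: [0.6049, -0.2587, 0.1352]
tcp_rot: [[0.014, 0.983, 0.184], [-0.02, 0.184, -0.983], [-1.0, 0.01, 0.022]]
wrist_force: [1.4, 0.4, 1.6]
finger_gap: 0.022
```

```bash
python3 - <<'E'
from h import *
w=cam("wrist");cv2.imwrite("pics/w5.png",w["img"])
s=st();d=s["eef_pos"]-[.594,-.258,.05];print(d@[.983,.184,0]);print(s["tcp_rot"])
E
```

```text
t 6.05 tcp [ 0.6045 -0.2588  0.1353] gap 0.022029878629337245 F [2.2067 0.261  1.8444] yaw(y axis) 10.622009258190783
0.010157473154535192
[[ 0.0139  0.9828  0.1841]
 [-0.0197  0.1843 -0.9827]
 [-0.9997  0.0101  0.0219]]
```

View pics/w5.png

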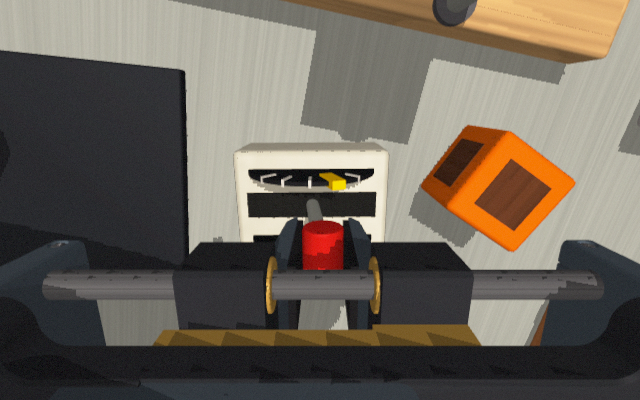

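>>> jog_arm(steps=[[0.002,0.01,0,0],[0.003,0.011,0,0],[0,0,0,0]])

```text
clock: 6.35
eef_pos: [0.6266, -0.2547, 0.1299]
tcp_rot: [[0.014, 0.983, 0.184], [-0.02, 0.184, -0.983], [-1.0, 0.01, 0.022]]
wrist_force: [2.2, 1.1, 2.1]
finger_gap: 0.0217
```

>>> jog_arm(steps=[[0,0,0,0],[0,0,0,0],[0,0,0,0],[0,0,0,0]], jaw=0.5)

```text
clock: 6.75
eef_pos: [0.6262, -0.2544, 0.1291]
tcp_rot: [[0.013, 0.983, 0.184], [-0.019, 0.184, -0.983], [-1.0, 0.01, 0.021]]
wrist_force: [-0.0, -0.0, -0.1]
finger_gap: 0.0451
```

>>> jog_arm(steps=[[-0.02,0,0,0],[-0.03,0,0,0],[-0.04,0,0,0],[-0.04,0,0,0],[-0.03,0,-0.02,0],[0,0,-0.04,0],[0,0,-0.02,0],[0,0,0,0]])

```text
clock: 7.55
eef_pos: [0.6072, -0.1712, 0.2937]
tcp_rot: [[0.013, 0.983, 0.181], [-0.018, 0.181, -0.983], [-1.0, 0.009, 0.02]]
wrist_force: [0.3, -0.4, -0.4]
finger_gap: 0.0454
```

```bash
python3 - <<'E'
from h import *
s=st();print(s["tcp_rot"])
w=cam("wrist");cv2.imwrite("pics/w6.png",w["img"]);a=cam("scene");crop(a,220,130,160,120,5,"pics/s6.png");b=cam("top");crop(b,270,140,140,105,5.7,"pics/t6.png")
E
```

```text
t 7.55 tcp [ 0.6072 -0.1712  0.2937] gap 0.04541981759539539 F [ 0.3094 -0.3762 -0.364 ] yaw(y axis) 10.442129470502211
[[ 0.0128  0.9834  0.181 ]
 [-0.018   0.1812 -0.9833]
 [-0.9998  0.0094  0.02  ]]
```

View pics/w6.png

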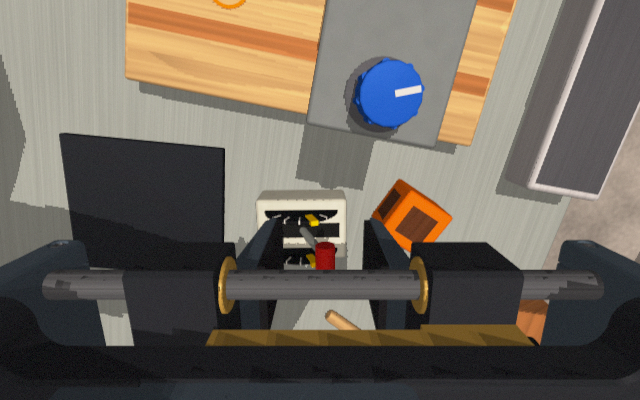

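View pics/s6.png

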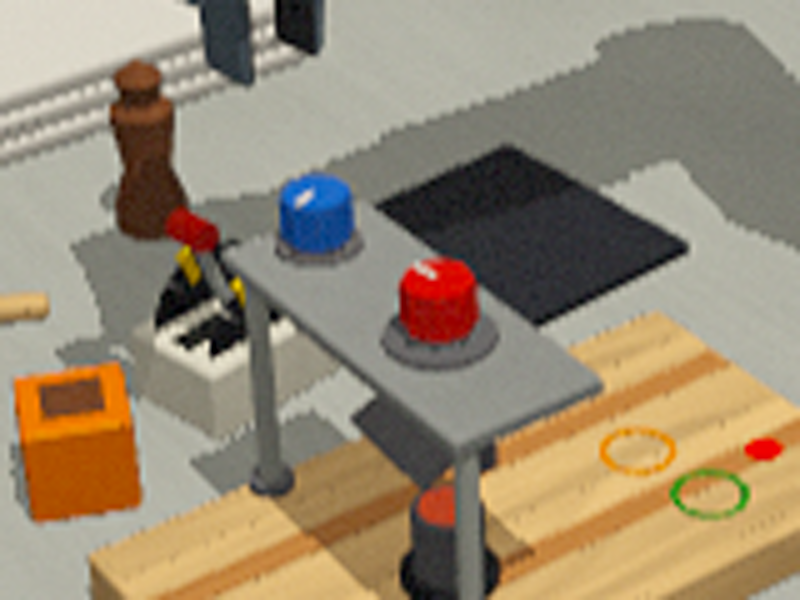

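View pics/t6.png

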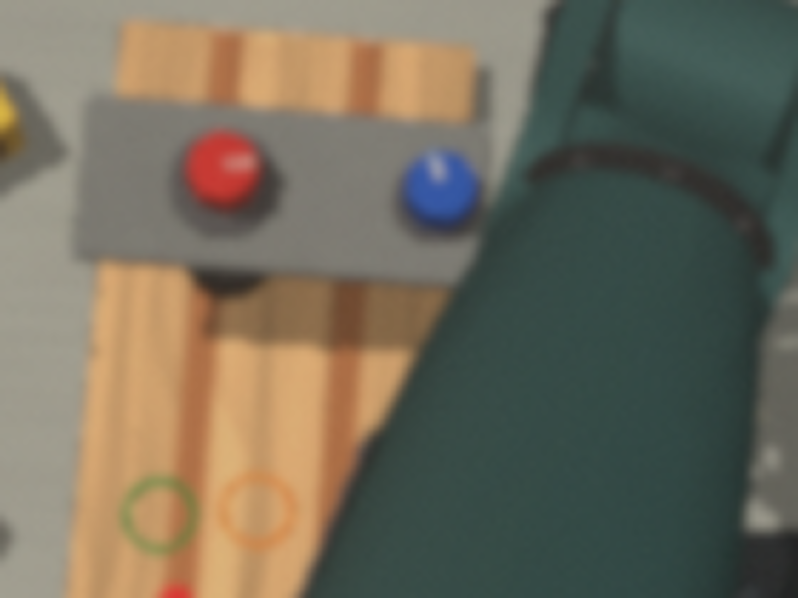

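```bash
python3 - <<'E'
from h import *
w=cam("wrist")
X=atz(w,(390,92),.248);print(X);a=cam("scene")
print(tri(w,(390,92),a,(220+318/5,150+90/5-0)))
plan([.633,-.079,.30],.18)
E
```

```text
[ 0.6327 -0.0828  0.248 ]
(array([ 0.6313, -0.081 ,  0.2435]), np.float64(4.356295582099427), np.float64(0.36301451523841927))
t 7.8 tcp [ 0.6075 -0.1736  0.2927] gap 0.04529167536070246 F [ 0.6584  0.1664 -0.0686] yaw(y axis) 10.305000671553493
tool shift [-0.0087  0.0421 -0.0884] norm 0.09828257457130628
twist -0.00014380886116471814 or 3.1414488447286284 j6 -0.48267445806345277
 after twist -0.00014380886116471814 shift [-0.0087  0.0421 -0.0884]
 after twist 3.1414488447286284 shift [-0.0087 -0.0421  0.0884]
```

>>> jog_arm(steps=[[-0.009,0.014,-0.029,0],[0,0.014,-0.029,0],[0,0.01,-0.02,0],[0,0.004,-0.009,0],[0,0,0,0],[0,0,0,0]], jaw=0.3)

```text
clock: 8.4
eef_pos: [0.6343, -0.0828, 0.2976]
tcp_rot: [[0.007, 0.985, 0.173], [-0.018, 0.174, -0.985], [-1.0, 0.004, 0.019]]
wrist_force: [0.3, -0.7, 0.3]
finger_gap: 0.0638
```

```bash
python3 - <<'E'
from h import *
w=cam("wrist");cv2.imwrite("pics/w7.png",w["img"]);print(w["P"])
plan([.633,-.080,.23])
a=cam("scene");crop(a,220,130,160,120,5,"pics/s7.png")
E
```

```text
[[ 334.4911  -34.1516 -307.8748  -65.915 ]
 [  64.0332 -359.8248  -99.1218    3.5945]
 [   0.0536   -0.2797   -0.9586    0.4058]]
t 8.45 tcp [ 0.6342 -0.083   0.2977] gap 0.06347846363831783 F [0.7864 0.6702 0.1201] yaw(y axis) 9.974822088231802
tool shift [ 0.0676 -0.0009 -0.0044] norm 0.06772758870544379
```

View pics/w7.png

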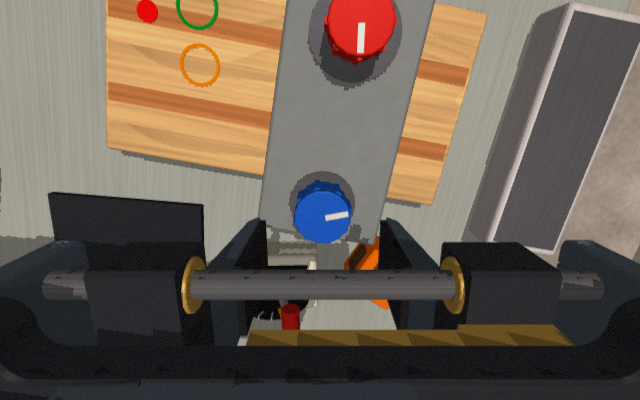

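View pics/s7.png

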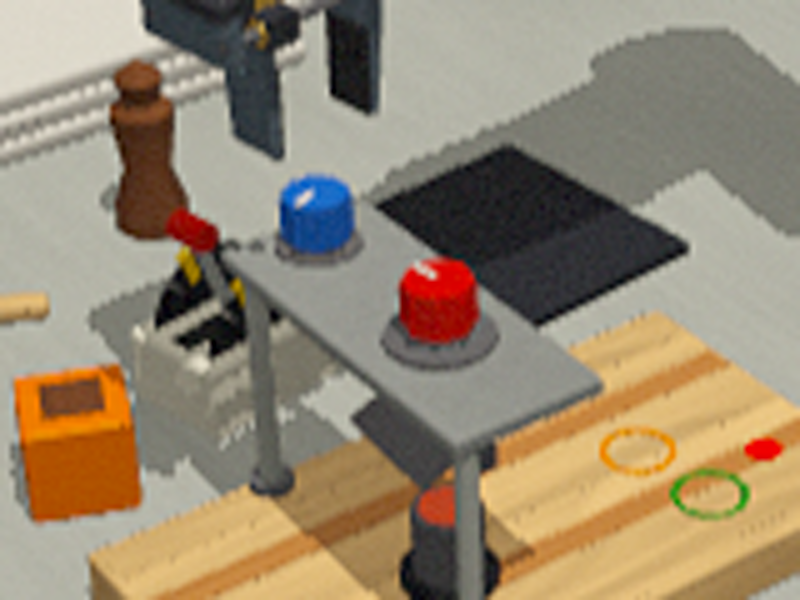

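>>> jog_arm(steps=[[0.02,0,-0.003,0],[0.02,0,0,0],[0.018,0,0,0],[0.008,0,0,0],[0,0,0,0]])

```text
clock: 9.0
eef_pos: [0.634, -0.0856, 0.2307]
tcp_rot: [[0.009, 0.986, 0.169], [-0.018, 0.169, -0.985], [-1.0, 0.006, 0.02]]
wrist_force: [0.2, 0.5, 0.1]
finger_gap: 0.0637
```

```bash
python3 - <<'E'
from h import *
w=cam("wrist");cv2.imwrite("pics/w8.png",w["img"]);
plan([.633,-.080,.23])
a=cam("scene");crop(a,220,130,160,120,5,"pics/s8.png")
E
```

```text
t 9.05 tcp [ 0.6342 -0.0856  0.2314] gap 0.06404405827073166 F [ 0.592  -0.7837 -0.7417] yaw(y axis) 9.71771898633222
tool shift [ 0.0013 -0.0003 -0.0058] norm 0.00591455864845604
```

View pics/w8.png

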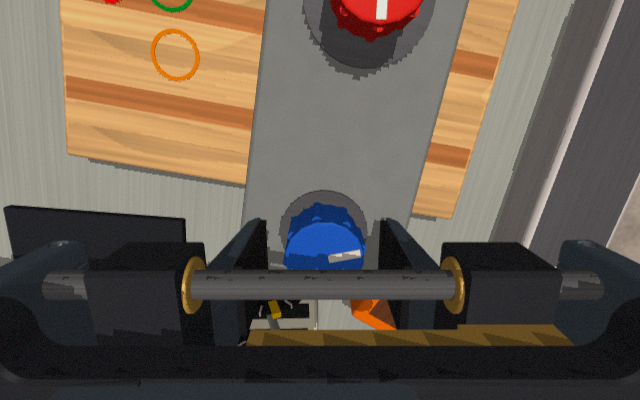

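View pics/s8.png

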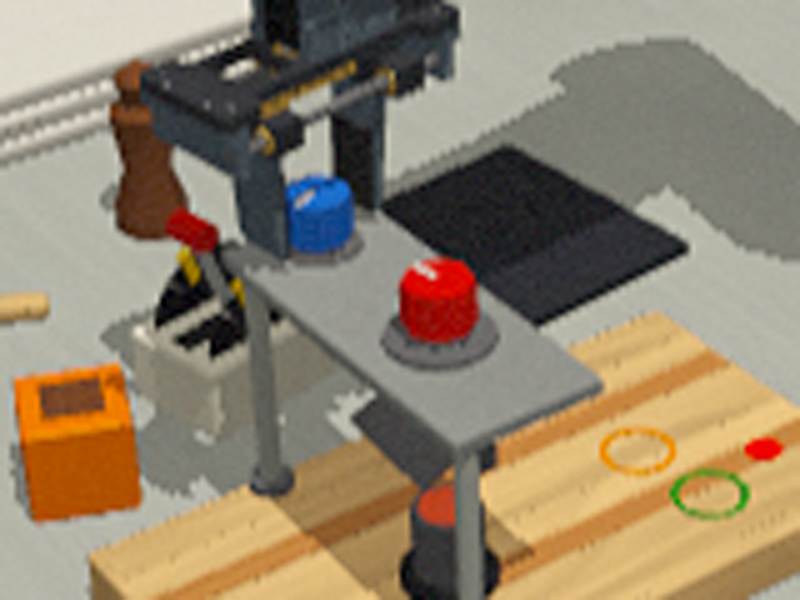

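>>> jog_arm(steps=[[0.001,0.001,-0.004,0],[0,0,-0.002,0],[0,0,0,0]])

```text
clock: 9.4
eef_pos: [0.6356, -0.0792, 0.2333]
tcp_rot: [[0.014, 0.986, 0.169], [-0.019, 0.169, -0.985], [-1.0, 0.011, 0.021]]
wrist_force: [-0.6, -1.0, -0.7]
finger_gap: 0.0637
```

>>> jog_arm(steps=[[0,0,0,0],[0,0,0,0],[0,0,0,0],[0,0,0,0],[0,0,0,0]], jaw=0.75, grip_force=15)

```text
clock: 9.9
eef_pos: [0.6334, -0.0794, 0.2339]
tcp_rot: [[0.009, 0.986, 0.169], [-0.02, 0.169, -0.985], [-1.0, 0.005, 0.021]]
wrist_force: [4.9, 1.5, -2.3]
finger_gap: 0.0399
```

```bash
python3 - <<'E'
from h import *
w=cam("wrist");cv2.imwrite("pics/w9.png",w["img"]);
plan([.633,-.080,.23])
print(proj(w,[.633,-.08,.248]))
E
```

```text
t 9.95 tcp [ 0.6336 -0.0794  0.2339] gap 0.03919236298061191 F [-3.505  -0.4662  2.0519] yaw(y axis) 9.760373636246047
tool shift [ 0.0039 -0.0007  0.0004] norm 0.004008255997174175
[322.5822 263.6208]
```

View pics/w9.png

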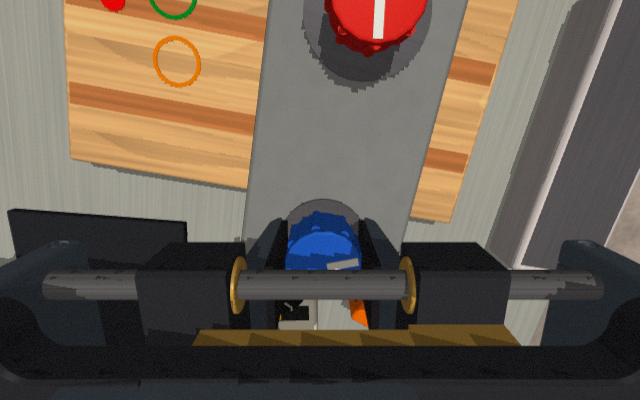

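>>> jog_arm(steps=[[0,0,0,-0.1],[0,0,0,-0.1],[0,0,0,-0.1],[0,0,0,-0.1],[0,0,0,-0.1],[0,0,0,-0.1],[0,0,0,-0.08],[0,0,0,0]])

```text
clock: 10.75
eef_pos: [0.6327, -0.0798, 0.2338]
tcp_rot: [[0.007, 0.64, 0.768], [-0.019, 0.768, -0.64], [-1.0, -0.011, 0.018]]
wrist_force: [-3.0, 0.0, 0.4]
finger_gap: 0.0395
```

```bash
cat > spot.py <<'E'
from h import *
def blob(im,lo,hi,roi,amin=4):
    x,y,w,h=roi;hsv=cv2.cvtColor(im[y:y+h,x:x+w],cv2.COLOR_BGR2HSV)
    m=cv2.inRange(hsv,lo,hi);ys,xs=np.nonzero(m);return m,xs+x,ys+y
def spot(c,name):
    g=np.array([.461,.076,.04]);
    im=c["img"]
    # region: projected board area
    pts=np.array([proj(c,p) for p in [[.36,-.05,.04],[.36,.13,.04],[.55,.13,.04],[.55,-.05,.04]]]).astype(np.int32)
    mask=np.zeros(im.shape[:2],np.uint8);cv2.fillPoly(mask,[pts],255)
    hsv=cv2.cvtColor(im,cv2.COLOR_BGR2HSV)
    red=(cv2.inRange(hsv,(0,185,150),(5,255,255))|cv2.inRange(hsv,(174,185,150),(180,255,255)))&mask
    grn=cv2.inRange(hsv,(42,90,40),(85,255,255))&mask
    out={}
    for k,m in (("spot",red),("green",grn)):
        ys,xs=np.nonzero(m)
        if len(xs)<3: out[k]=None;continue
        if k=="green":
            hull=cv2.convexHull(np.c_[xs,ys].astype(np.float32));(cx,cy),_,_=cv2.fitEllipse(hull) if len(hull)>5 else ((xs.mean(),ys.mean()),0,0)
        else: cx,cy=xs.mean(),ys.mean()
        out[k]=(np.round(atz(c,(cx,cy),.04),4),len(xs))
    print(name,out)
    if out["spot"] and out["green"]: print("  green-spot",(out["green"][0]-out["spot"][0])[:2],np.linalg.norm((out["green"][0]-out["spot"][0])[:2]))
if __name__=="__main__":
    st()
    for n in ("scene","top"): spot(cam(n),n)
E
python3 spot.py
```

```text
t 10.75 tcp [ 0.6327 -0.0798  0.2338] gap 0.03952918409393676 F [-3.0454  0.0403  0.3889] yaw(y axis) 50.17253221428951
scene {'spot': (array([0.4093, 0.0881, 0.04  ]), 22), 'green': (array([0.4622, 0.0771, 0.04  ]), 23)}
  green-spot [ 0.0529 -0.011 ] 0.05403156484870673
top {'spot': None, 'green': None}
```

>>> jog_arm(steps=[[0,0,0,0],[0,0,0,0],[0,0,0,0],[-0.02,0,0,0],[-0.03,0,0,0.1],[-0.02,0,0,0.14],[0,0,0,0.14],[0,0,0,0.14],[0,0,0,0.14],[0,0,0,0]], jaw=0.3)

```text
clock: 11.85
eef_pos: [0.6328, -0.0781, 0.3068]
tcp_rot: [[0.008, 0.984, 0.178], [-0.02, 0.178, -0.984], [-1.0, 0.004, 0.021]]
wrist_force: [-0.1, 0.4, 0.2]
finger_gap: 0.064
```

```bash
python3 - <<'E'
from h import *
plan([.633,.0425,.295])
E
python3 spot.py
```

```text
t 11.85 tcp [ 0.6328 -0.0781  0.3068] gap 0.06399320699671511 F [-0.1497  0.3698  0.2205] yaw(y axis) 10.26668388929082
tool shift [ 0.0094  0.0216 -0.1189] norm 0.12116726650065038
t 11.85 tcp [ 0.6328 -0.0781  0.3068] gap 0.06399320699671511 F [-0.1497  0.3698  0.2205] yaw(y axis) 10.26668388929082
scene {'spot': (array([0.4093, 0.0881, 0.04  ]), 22), 'green': (array([0.4622, 0.0771, 0.04  ]), 23)}
  green-spot [ 0.0529 -0.011 ] 0.05403156484870673
top {'spot': None, 'green': None}
```

>>> jog_arm(steps=[[0,0.006,-0.03,0],[0,0.006,-0.035,0],[0,0.006,-0.03,0],[0.003,0.003,-0.018,0],[0,0,0,0],[0,0,0,0]])

```text
clock: 12.55
eef_pos: [0.6318, 0.0399, 0.3006]
tcp_rot: [[0.007, 0.979, 0.206], [-0.02, 0.206, -0.978], [-1.0, 0.003, 0.021]]
wrist_force: [-0.4, -0.2, -0.5]
finger_gap: 0.0638
```

```bash
python3 - <<'E'
from h import *
w=cam("wrist");cv2.imwrite("pics/w10.png",w["img"]);
plan([.633,.0425,.232])
print(proj(w,[.633,.0425,.248]))
E
```

```text
t 12.6 tcp [0.6318 0.0397 0.3006] gap 0.06394433527706825 F [-0.38  -0.088 -0.917] yaw(y axis) 11.853429663334683
tool shift [ 0.0685  0.0016 -0.004 ] norm 0.06863124112994735
[325.386  214.8653]
```

View pics/w10.png

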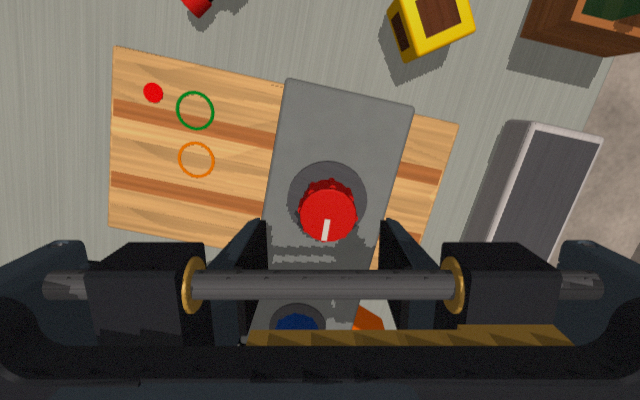

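>>> jog_arm(steps=[[0.02,0.002,-0.004,0],[0.02,0,-0.002,0],[0.018,0,-0.001,0],[0.01,0,0,0],[0.002,0,0,0],[0,0,0,0]])

```text
clock: 13.2
eef_pos: [0.6344, 0.0404, 0.23]
tcp_rot: [[0.01, 0.978, 0.206], [-0.02, 0.206, -0.978], [-1.0, 0.005, 0.022]]
wrist_force: [0.2, 0.3, 0.6]
finger_gap: 0.064
```

>>> jog_arm(steps=[[0,0,0,0],[0,0,0,0],[0,0,0,0],[0,0,0,0],[0,0,0,0]], jaw=0.75)

```text
clock: 13.7
eef_pos: [0.6355, 0.04, 0.2324]
tcp_rot: [[0.013, 0.978, 0.206], [-0.02, 0.207, -0.978], [-1.0, 0.009, 0.023]]
wrist_force: [1.5, 0.0, -3.2]
finger_gap: 0.0397
```

>>> jog_arm(steps=[[0,0,0,-0.1],[0,0,0,-0.1],[0,0,0,-0.1],[0,0,0,-0.1],[0,0,0,-0.1],[0,0,0,0]])

```text
clock: 14.3
eef_pos: [0.6375, 0.041, 0.2324]
tcp_rot: [[0.019, 0.747, 0.664], [-0.019, 0.664, -0.747], [-1.0, 0.002, 0.026]]
wrist_force: [-0.2, -1.3, -2.2]
finger_gap: 0.0395
```

```bash
python3 spot.py
```

```text
t 14.3 tcp [0.6375 0.041  0.2324] gap 0.03952950588772146 F [-0.1575 -1.2999 -2.1953] yaw(y axis) 41.6286864774772
scene {'spot': (array([0.4251, 0.0853, 0.04  ]), 21), 'green': (array([0.4622, 0.0771, 0.04  ]), 23)}
  green-spot [ 0.0371 -0.0082] 0.037995394457749763
top {'spot': None, 'green': None}
```

>>> jog_arm(steps=[[0,0,0,-0.11],[0,0,0,-0.11],[0,0,0,-0.11],[0,0,0,-0.11],[0,0,0,-0.11],[0,0,0,-0.11],[0,0,0,-0.11],[0,0,0,-0.11],[0,0,0,-0.11],[0,0,0,-0.11],[0,0,0,-0.1],[0,0,0,0]])

```text
clock: 15.6
eef_pos: [0.6385, 0.0457, 0.2326]
tcp_rot: [[0.022, -0.352, 0.936], [-0.009, 0.936, 0.352], [-1.0, -0.016, 0.018]]
wrist_force: [2.8, -2.4, -3.4]
finger_gap: 0.0396
```

```bash
python3 spot.py; python3 -c "
from h import *
crop(cam('scene'),220,130,200,150,4,'pics/s11.png')"
```

```text
t 15.6 tcp [0.6385 0.0457 0.2326] gap 0.039644193463277855 F [ 2.8087 -2.3832 -3.3886] yaw(y axis) 110.60778597331233
scene {'spot': (array([0.4615, 0.078 , 0.04  ]), 22), 'green': (array([0.4622, 0.0773, 0.04  ]), 24)}
  green-spot [ 0.0007 -0.0007] 0.0009899494936611555
top {'spot': None, 'green': None}
```

View pics/s11.png

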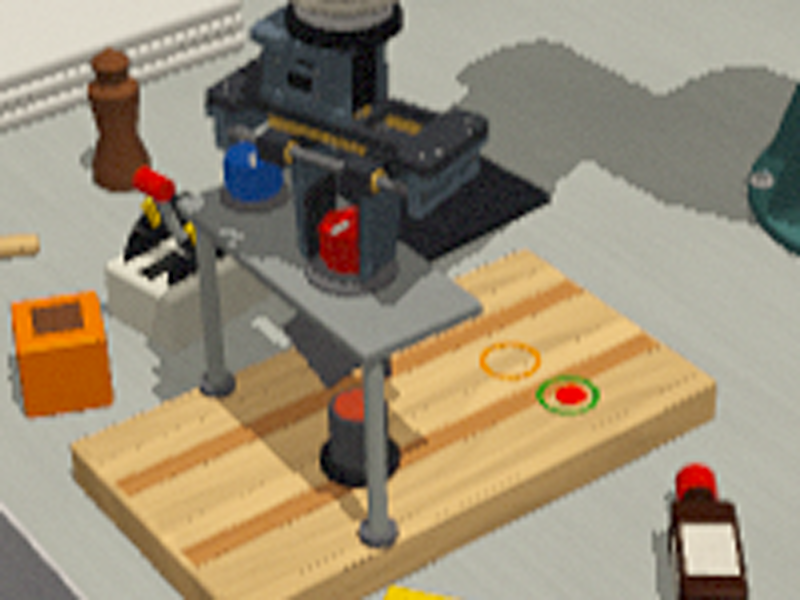

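>>> jog_arm(steps=[[0,0,0,0],[0,0,0,0],[0,0,0,0],[-0.02,0,0,0],[-0.03,0,0,0],[-0.04,0,0,-0.1],[-0.02,0,0,-0.14],[0,0,0,-0.14],[0,0,0,-0.14],[0,0,0,0],[0,0,0,0]], jaw=0.2)

```text
clock: 16.85
eef_pos: [0.6357, 0.0461, 0.3483]
tcp_rot: [[0.022, -0.771, 0.636], [-0.01, 0.636, 0.771], [-1.0, -0.024, 0.006]]
wrist_force: [0.1, -0.4, -1.1]
finger_gap: 0.0729
```

```bash
python3 spot.py; python3 - <<'E'
from h import *
plan([.43,.18,.25],2.455)
crop(cam('scene'),300,200,200,150,4,'pics/s12.png')
E
```

```text
t 16.85 tcp [0.6357 0.0461 0.3483] gap 0.07292604551164227 F [ 0.0734 -0.368  -1.0686] yaw(y axis) 140.47091062757494
scene {'spot': (array([0.4615, 0.078 , 0.04  ]), 22), 'green': (array([0.4622, 0.0771, 0.04  ]), 23)}
  green-spot [ 0.0007 -0.0009] 0.0011401754250991232
top {'spot': None, 'green': None}
t 16.95 tcp [0.6357 0.0461 0.3482] gap 0.07321570843985638 F [ 0.8423  0.2026 -0.2458] yaw(y axis) 140.52384017426098
tool shift [ 0.0923  0.2461 -0.0279] norm 0.26431315751177886
twist -0.002396311412863561 or 3.1391963421769296 j6 -2.4077627713586836
 after twist -0.002396311412863561 shift [ 0.0923  0.2462 -0.0273]
 after twist 3.1391963421769296 shift [ 0.0923 -0.2462  0.0273]
```

>>> jog_arm(steps=[[0,0.02,-0.003,0],[0,0.04,-0.004,0],[0,0.04,-0.004,0],[0,0.04,-0.005,0],[0.02,0.04,-0.004,0],[0.03,0.035,-0.004,0],[0.03,0.02,-0.003,0],[0.01,0.01,0,0],[0,0,0,0],[0,0,0,0]])

```text
clock: 18.0
eef_pos: [0.426, 0.1849, 0.2493]
tcp_rot: [[0.022, -0.759, 0.651], [-0.01, 0.651, 0.759], [-1.0, -0.024, 0.007]]
wrist_force: [0.3, -0.5, -0.2]
finger_gap: 0.0727
```

```bash
python3 - <<'E'
from h import *
s=st();print(s["tcp_rot"])
w=cam("wrist");cv2.imwrite("pics/w12.png",w["img"]);crop(cam('scene'),300,180,200,150,4,'pics/s12.png')
for p in [(.441,.198,.023),(.479,.244,.046)]: print(proj(w,p))
E
```

```text
t 18.0 tcp [0.426  0.1849 0.2493] gap 0.07265063153511159 F [ 0.3049 -0.5011 -0.2158] yaw(y axis) 139.3908669267126
[[ 0.0222 -0.759   0.6508]
 [-0.0104  0.6507  0.7593]
 [-0.9997 -0.0236  0.0065]]
[324.6349 188.4235]
[325.0903 240.1756]
```

View pics/w12.png

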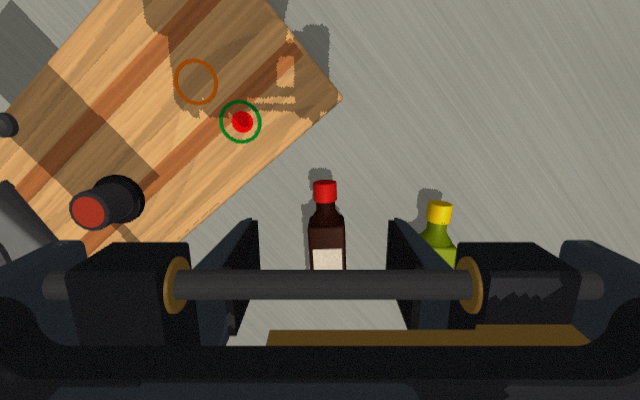

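View pics/s12.png

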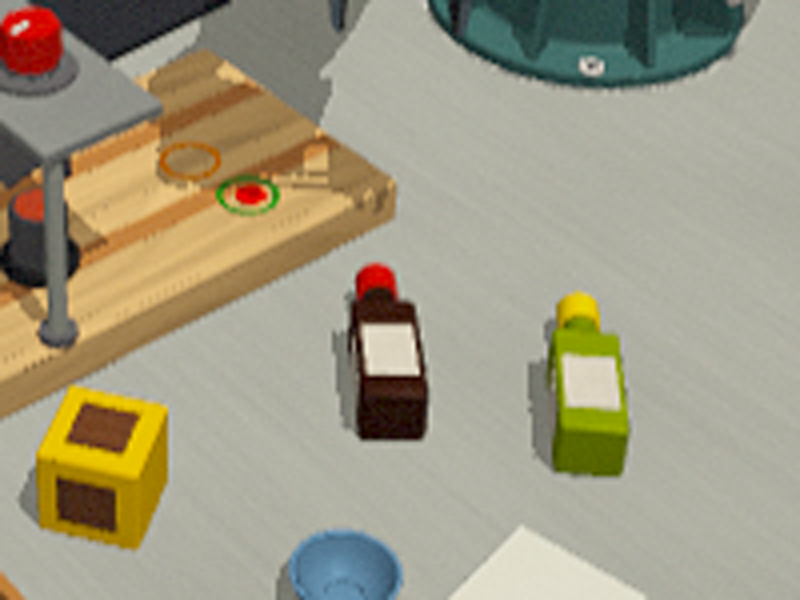

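```bash
python3 - <<'E'
from h import *
plan([.442,.199,.06],2.455)
plan([.442,.199,.014],2.455)
E
```

```text
t 18.1 tcp [0.4265 0.1848 0.2496] gap 0.07255967835312488 F [ 0.5096  0.2295 -0.0034] yaw(y axis) 139.36316255720212
tool shift [0.1898 0.0021 0.0195] norm 0.1907755110603831
twist -0.022653957384743073 or 3.11893869620505 j6 -2.0523321947766786
 after twist -0.022653957384743073 shift [0.1898 0.0016 0.0196]
 after twist 3.11893869620505 shift [ 0.1898 -0.0016 -0.0196]
t 18.1 tcp [0.4265 0.1848 0.2496] gap 0.07255967835312488 F [ 0.5096  0.2295 -0.0034] yaw(y axis) 139.36316255720212
tool shift [0.2357 0.0032 0.0192] norm 0.23654843307162499
twist -0.022653957384743073 or 3.11893869620505 j6 -2.0523321947766786
 after twist -0.022653957384743073 shift [0.2357 0.0027 0.0192]
 after twist 3.11893869620505 shift [ 0.2357 -0.0027 -0.0192]
```

>>> jog_arm(steps=[[0.02,0.002,0.01,-0.02],[0.03,0,0.009,0],[0.035,0,0,0],[0.035,0,0,0],[0.03,0,0,0],[0.02,0,0,0],[0.01,0,0,0],[0,0,0,0]], jaw=0.3)

```text
clock: 18.9
eef_pos: [0.4568, 0.1993, 0.0722]
tcp_rot: [[0.039, -0.766, 0.642], [-0.004, 0.642, 0.767], [-0.999, -0.033, 0.022]]
wrist_force: [0.2, -0.3, 0.8]
finger_gap: 0.0638
```

```bash
python3 - <<'E'
from h import *
w=cam("wrist");cv2.imwrite("pics/w13.png",w["img"]);crop(cam('scene'),300,180,200,150,4,'pics/s13.png')
plan([.442,.199,.014],2.455)
E
```

```text
t 19.0 tcp [0.4573 0.1998 0.0736] gap 0.06367962597828991 F [ 0.5347 -0.4827  0.4957] yaw(y axis) 140.0435790099771
tool shift [ 0.0589  0.0132 -0.0118] norm 0.06148749909053483
twist -0.010778449999079065 or 3.130814203590714 j6 -2.0434458931602157
 after twist -0.010778449999079065 shift [ 0.0589  0.0134 -0.0117]
 after twist 3.130814203590714 shift [ 0.0589 -0.0134  0.0117]
```

View pics/w13.png

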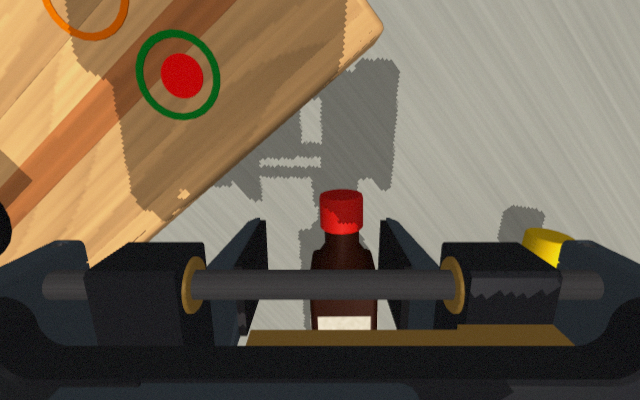

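View pics/s13.png

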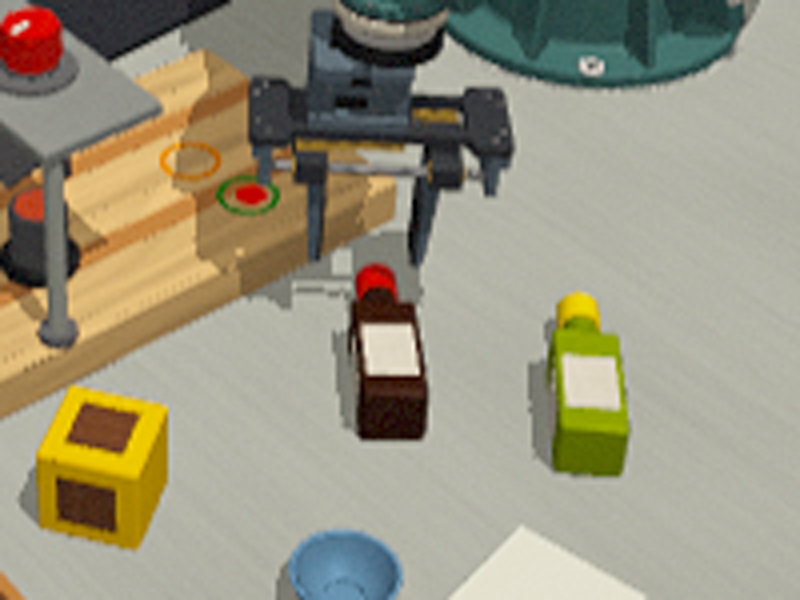

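>>> jog_arm(steps=[[0,0.008,-0.007,-0.01],[0.005,0.005,-0.005,0],[0.012,0,0,0],[0.012,0,0,0],[0.012,0,0,0],[0,0,0,0]], jaw=0.4)

```text
clock: 19.6
eef_pos: [0.4416, 0.1994, 0.0316]
tcp_rot: [[0.047, -0.773, 0.633], [-0.001, 0.633, 0.774], [-0.999, -0.037, 0.028]]
wrist_force: [0.2, 0.7, 0.0]
finger_gap: 0.0546
```

```bash
python3 - <<'E'
from h import *
w=cam("wrist");cv2.imwrite("pics/w14.png",w["img"])
plan([.442,.199,.014],2.455)
E
```

```text
t 19.65 tcp [0.4419 0.1995 0.0321] gap 0.05449850968974144 F [-0.999   0.1524 -0.6575] yaw(y axis) 140.6734881945723
tool shift [ 0.0181  0.0002 -0.0008] norm 0.018127263030550338
twist 0.00021553926065998041 or -3.141377114329133 j6 -2.035502272603968
 after twist 0.00021553926065998041 shift [ 0.0181  0.0002 -0.0008]
 after twist -3.141377114329133 shift [ 0.0181 -0.0002  0.0008]
```

View pics/w14.png

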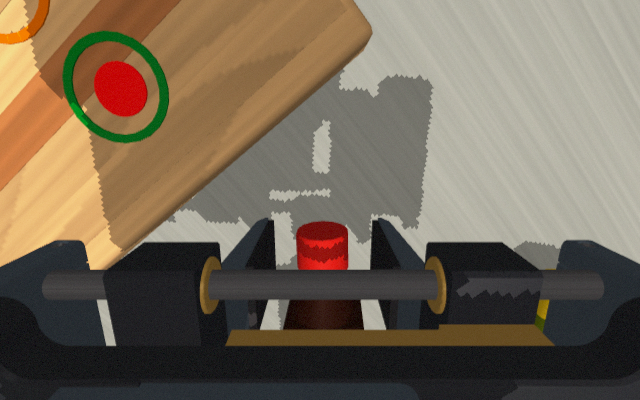

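>>> jog_arm(steps=[[0.009,0,0,0],[0.008,0,0,0],[0,0,0,0]])

```text
clock: 19.95
eef_pos: [0.4432, 0.1996, 0.0138]
tcp_rot: [[0.047, -0.773, 0.633], [-0.001, 0.633, 0.774], [-0.999, -0.037, 0.029]]
wrist_force: [0.2, -0.0, 0.9]
finger_gap: 0.0545
```

>>> jog_arm(steps=[[0,0,0,0],[0,0,0,0],[0,0,0,0],[0,0,0,0],[0,0,0,0]], jaw=0.85, grip_force=6)

```text
clock: 20.45
eef_pos: [0.4435, 0.1997, 0.0141]
tcp_rot: [[0.048, -0.773, 0.633], [-0.001, 0.633, 0.774], [-0.999, -0.037, 0.029]]
wrist_force: [-0.4, 0.0, -1.5]
finger_gap: 0.0278
```

```bash
python3 - <<'E'
from h import *
s=st();print(s["tcp_rot"])
w=cam("wrist");cv2.imwrite("pics/w15.png",w["img"])
E
```

```text
t 20.45 tcp [0.4435 0.1997 0.0141] gap 0.027753060020283115 F [-0.3768  0.0446 -1.5314] yaw(y axis) 140.67936433720993
[[ 0.0476 -0.7731  0.6325]
 [-0.0009  0.6332  0.774 ]
 [-0.9989 -0.0374  0.0295]]
```

View pics/w15.png

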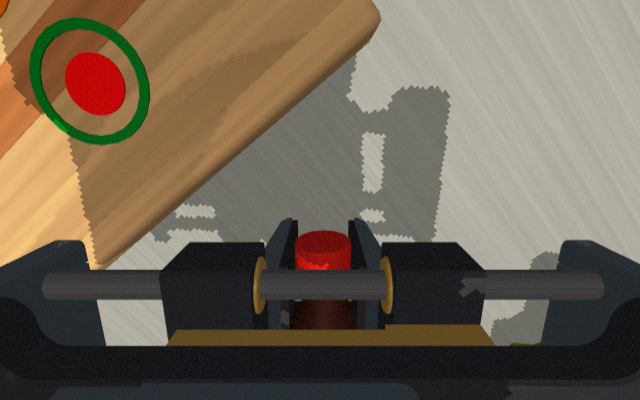

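>>> jog_arm(steps=[[-0.01,0,0,0],[-0.015,0,0,0],[-0.015,0,0.004,0],[-0.015,0,0.006,0],[0,0,0,0]])

```text
clock: 21.0
eef_pos: [0.4471, 0.2076, 0.0735]
tcp_rot: [[0.048, -0.773, 0.633], [-0.001, 0.634, 0.774], [-0.999, -0.037, 0.03]]
wrist_force: [0.2, 0.9, -1.1]
finger_gap: 0.0141
```

```bash
python3 - <<'E'
from h import *
s=st();print(s["tcp_rot"])
w=cam("wrist");cv2.imwrite("pics/w16.png",w["img"]);crop(cam('scene'),300,150,200,150,4,'pics/s16.png')
E
```

```text
t 21.0 tcp [0.4471 0.2076 0.0735] gap 0.014139489235521625 F [ 0.1592  0.8577 -1.0607] yaw(y axis) 140.65291827613456
[[ 0.0476 -0.7728  0.6329]
 [-0.0008  0.6336  0.7737]
 [-0.9989 -0.0373  0.0295]]
```

View pics/s16.png

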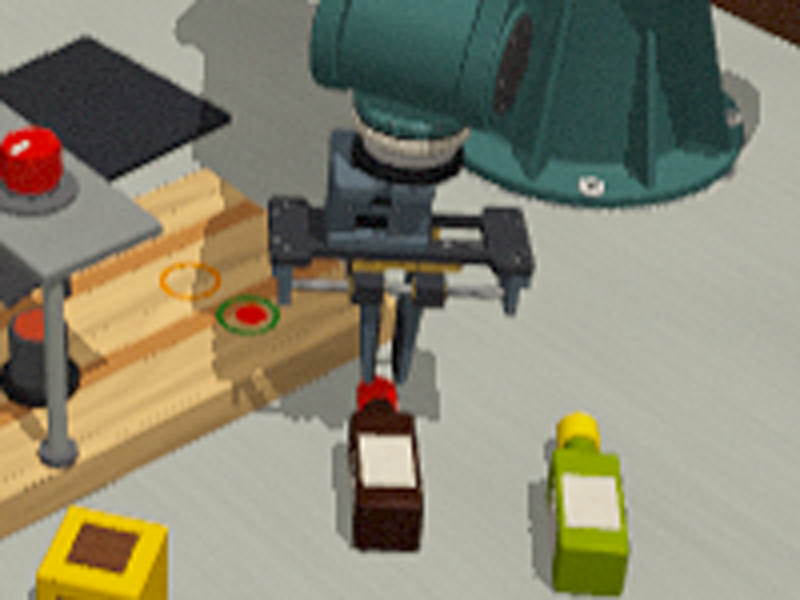

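>>> jog_arm(steps=[[-0.02,0,-0.01,0],[-0.02,0,-0.01,0],[-0.02,0,0,0],[-0.02,0,0,0],[0,0,0,0]], jaw=0.4)

```text
clock: 21.6
eef_pos: [0.4256, 0.189, 0.1492]
tcp_rot: [[0.038, -0.773, 0.633], [-0.005, 0.634, 0.774], [-0.999, -0.032, 0.02]]
wrist_force: [-0.1, -0.7, -0.6]
finger_gap: 0.051
```

```bash
python3 - <<'E'
from h import *
s=st();print(s["tcp_rot"])
w=cam("wrist");crop(w,160,130,320,160,2.5,"pics/w17.png");crop(cam('scene'),350,220,120,90,6.5,'pics/s17.png')
E
```

```text
t 21.6 tcp [0.4256 0.189  0.1492] gap 0.05102071129700649 F [-0.1225 -0.7028 -0.5592] yaw(y axis) 140.649634418872
[[ 0.0379 -0.7729  0.6334]
 [-0.0048  0.6337  0.7735]
 [-0.9993 -0.0324  0.0203]]
```

View pics/w17.png

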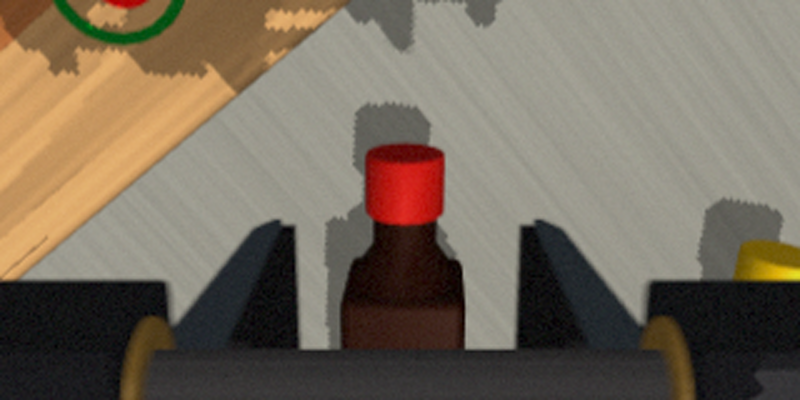

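View pics/s17.png

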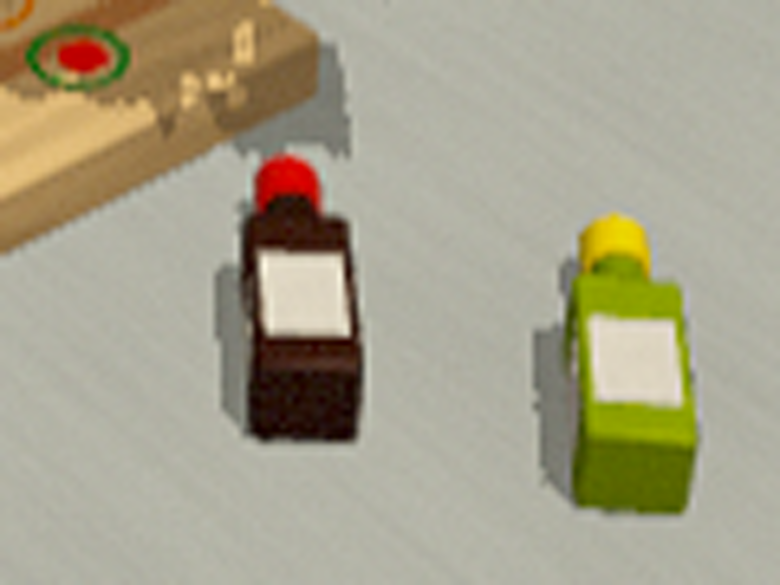

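```bash
python3 - <<'E'
from h import *
w=cam("wrist")
for p in [(322,188),(321.8,204),(321.6,219)]: print(atz(w,p,.036))
plan([.442,.199,.011],2.455)
E
```

```text
[0.4228 0.18   0.036 ]
[0.4322 0.1912 0.036 ]
[0.4414 0.2021 0.036 ]
t 21.75 tcp [0.4245 0.1887 0.1469] gap 0.054831547382914236 F [ 0.5201 -0.7331 -0.9597] yaw(y axis) 140.6551338867578
tool shift [ 0.1364 -0.0028  0.0167] norm 0.13745410549966422
twist -0.00010480384262745446 or 3.1414878497471657 j6 -2.057278692581109
 after twist -0.00010480384262745446 shift [ 0.1364 -0.0028  0.0167]
 after twist 3.1414878497471657 shift [ 0.1364  0.0028 -0.0167]
```

```bash
python3 - <<'E'
from h import *
plan([.434,.192,.012],2.455)
E
```

```text
t 21.75 tcp [0.4245 0.1887 0.1469] gap 0.054831547382914236 F [ 0.5201 -0.7331 -0.9597] yaw(y axis) 140.6551338867578
tool shift [ 0.1352 -0.0011  0.0063] norm 0.13531884309650707
twist -0.00010480384262745446 or 3.1414878497471657 j6 -2.057278692581109
 after twist -0.00010480384262745446 shift [ 0.1352 -0.0011  0.0063]
 after twist 3.1414878497471657 shift [ 0.1352  0.0011 -0.0063]
```

>>> jog_arm(steps=[[0.015,0,0.003,0],[0.02,0,0.003,0],[0.02,0,0,0],[0.02,0,0,0],[0.015,0,0,0],[0.01,0,0,0],[0,0,0,0]])

```text
clock: 22.45
eef_pos: [0.4277, 0.191, 0.0355]
tcp_rot: [[0.025, -0.773, 0.634], [-0.01, 0.634, 0.774], [-1.0, -0.026, 0.008]]
wrist_force: [0.4, -0.4, -0.1]
finger_gap: 0.0548
```

```bash
python3 - <<'E'
from h import *
w=cam("wrist");crop(w,160,130,320,160,2.5,"pics/w18.png")
plan([.434,.192,.012],2.455)
E
```

```text
t 22.5 tcp [0.4279 0.1911 0.0361] gap 0.05448589614501541 F [-0.1805  0.1444 -0.0039] yaw(y axis) 140.67340053593074
tool shift [ 0.0243 -0.0035  0.0043] norm 0.02491809745610095
twist 0.00021400932874682255 or -3.1413786442610463 j6 -2.042821108527512
 after twist 0.00021400932874682255 shift [ 0.0243 -0.0035  0.0043]
 after twist -3.1413786442610463 shift [ 0.0243  0.0035 -0.0043]
```

View pics/w18.png

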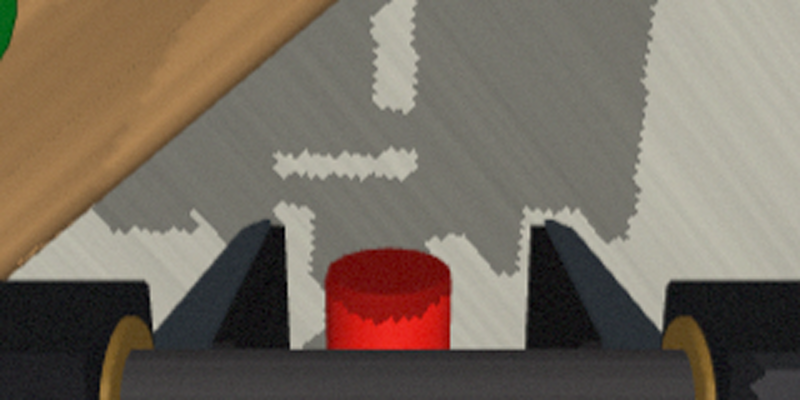

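>>> jog_arm(steps=[[0.008,-0.003,0.004,0],[0.01,0,0.001,0],[0.006,0,0,0],[0,0,0,0]])

```text
clock: 22.9
eef_pos: [0.4358, 0.1935, 0.0116]
tcp_rot: [[0.028, -0.773, 0.634], [-0.009, 0.634, 0.774], [-1.0, -0.027, 0.011]]
wrist_force: [0.2, 0.0, -0.6]
finger_gap: 0.0544
```

>>> jog_arm(steps=[[0,0,0,0],[0,0,0,0],[0,0,0,0],[0,0,0,0],[0,0,0,0]], jaw=0.85, grip_force=12)

```text
clock: 23.4
eef_pos: [0.4361, 0.1936, 0.0123]
tcp_rot: [[0.029, -0.773, 0.634], [-0.008, 0.634, 0.774], [-1.0, -0.028, 0.012]]
wrist_force: [-0.5, 0.2, -1.4]
finger_gap: 0.0277
```

>>> jog_arm(steps=[[-0.01,0,0,0],[-0.01,0,0,0],[0,0,0,0]])

```text
clock: 23.7
eef_pos: [0.4352, 0.1937, 0.034]
tcp_rot: [[0.028, -0.773, 0.633], [-0.008, 0.633, 0.774], [-1.0, -0.027, 0.011]]
wrist_force: [0.7, -0.6, -2.1]
finger_gap: 0.0277
```

```bash
python3 - <<'E'
from h import *
st();w=cam("wrist");crop(w,160,130,320,160,2.5,"pics/w19.png");crop(cam('scene'),350,190,120,90,6.5,'pics/s19.png')
E
```

```text
t 23.7 tcp [0.4352 0.1937 0.034 ] gap 0.027712418661102294 F [ 0.7299 -0.6063 -2.1409] yaw(y axis) 140.67456163971718
```

View pics/s19.png

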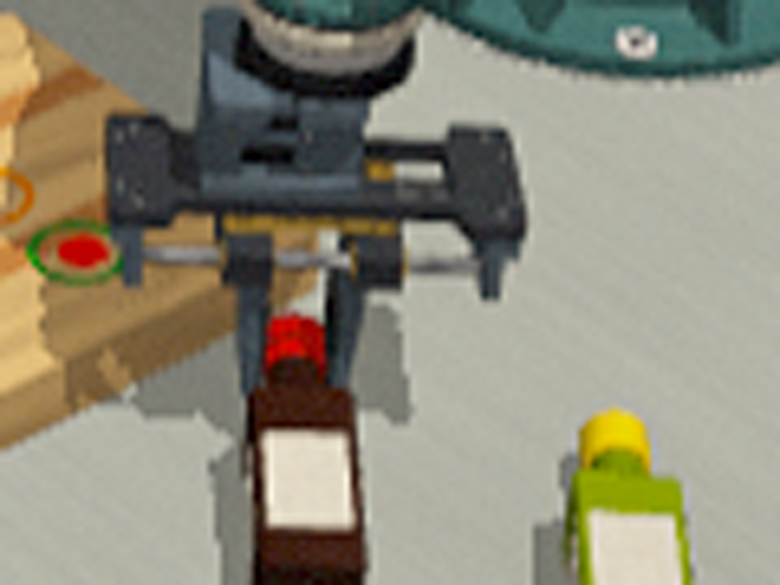

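>>> jog_arm(steps=[[-0.011,0,0.003,0],[-0.011,0,0.004,0],[-0.01,0,0.005,0],[-0.01,0,0.005,0],[0,0,0,0]])

```text
clock: 24.3
eef_pos: [0.4456, 0.2085, 0.0794]
tcp_rot: [[0.028, -0.773, 0.633], [-0.008, 0.634, 0.774], [-1.0, -0.027, 0.011]]
wrist_force: [0.5, 0.6, -2.3]
finger_gap: 0.0281
```

```bash
python3 - <<'E'
from h import *
st();crop(cam('scene'),350,190,120,90,6.5,'pics/s20.png')
E
```

```text
t 24.3 tcp [0.4456 0.2085 0.0794] gap 0.02809501168037485 F [ 0.4663  0.6473 -2.2649] yaw(y axis) 140.67263905636176
```

View pics/s20.png

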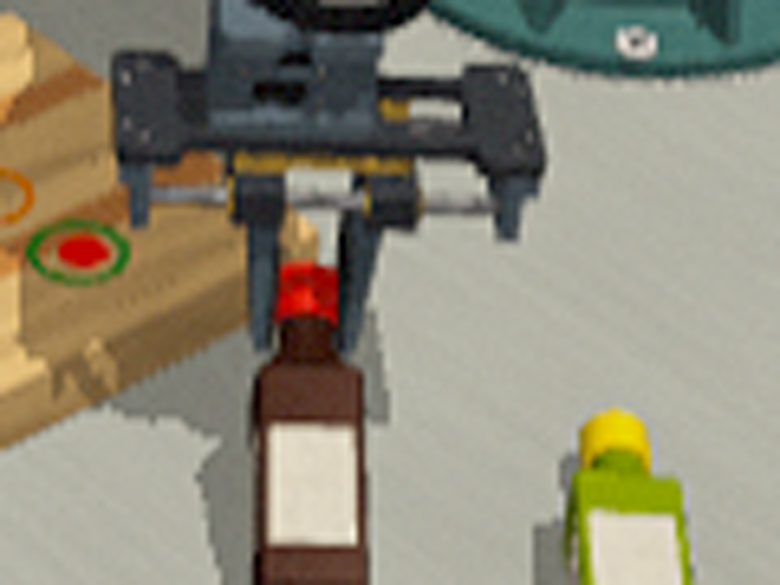

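>>> jog_arm(steps=[[-0.01,0,0.008,0],[-0.01,0,0.009,0],[-0.009,0,0.01,0],[-0.008,0,0.011,0],[-0.007,0,0.012,0],[0,0,0,0]])

```text
clock: 24.95
eef_pos: [0.4782, 0.251, 0.1269]
tcp_rot: [[0.027, -0.773, 0.634], [-0.009, 0.634, 0.774], [-1.0, -0.026, 0.01]]
wrist_force: [1.3, 1.1, -2.5]
finger_gap: 0.0276
```

```bash
python3 - <<'E'
from h import *
st();crop(cam('scene'),350,190,120,90,6.5,'pics/s21.png')
E
```

```text
t 24.95 tcp [0.4782 0.251  0.1269] gap 0.027583231057676943 F [ 1.314   1.0875 -2.4857] yaw(y axis) 140.67127676612085
```

View pics/s21.png

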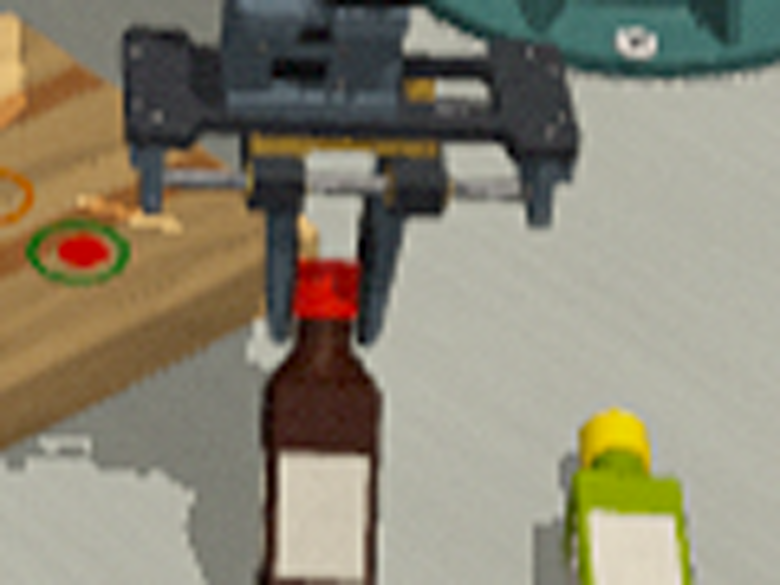

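>>> jog_arm(steps=[[-0.01,0,0.012,0],[-0.01,0,0.012,0],[-0.01,0,0,0],[0,0,0,0]])

```text
clock: 25.4
eef_pos: [0.4922, 0.2704, 0.1582]
tcp_rot: [[0.024, -0.773, 0.634], [-0.01, 0.634, 0.774], [-1.0, -0.025, 0.007]]
wrist_force: [0.1, 0.2, -2.8]
finger_gap: 0.0273
```

```bash
python3 - <<'E'
from h import *
st();crop(cam('scene'),330,170,180,135,4.4,'pics/s22.png')
E
```

```text
t 25.4 tcp [0.4922 0.2704 0.1582] gap 0.027301247552864887 F [ 0.0749  0.2364 -2.8043] yaw(y axis) 140.67275433127182
```

View pics/s22.png

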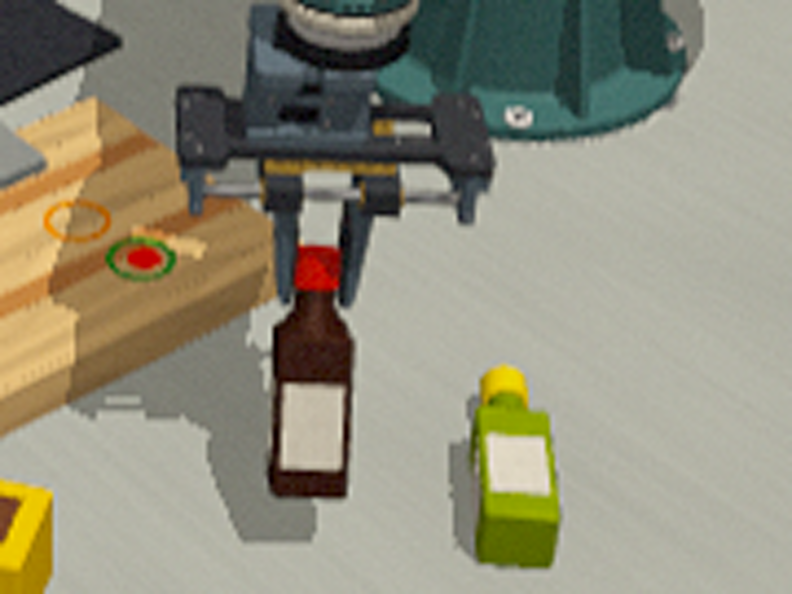

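>>> jog_arm(steps=[[0,0,0,0],[0,0,0,0]], grip_force=8)

```text
clock: 25.65
eef_pos: [0.4914, 0.2698, 0.1572]
tcp_rot: [[0.023, -0.773, 0.634], [-0.011, 0.634, 0.774], [-1.0, -0.025, 0.006]]
wrist_force: [0.3, 0.0, -3.5]
finger_gap: 0.028
```

```bash
python3 - <<'E'
from h import *
st();crop(cam('scene'),330,170,180,135,4.4,'pics/s23.png')
E
```

```text
t 25.65 tcp [0.4914 0.2698 0.1572] gap 0.027957219454216 F [ 0.2937  0.0294 -3.5212] yaw(y axis) 140.66507969567587
```

View pics/s23.png

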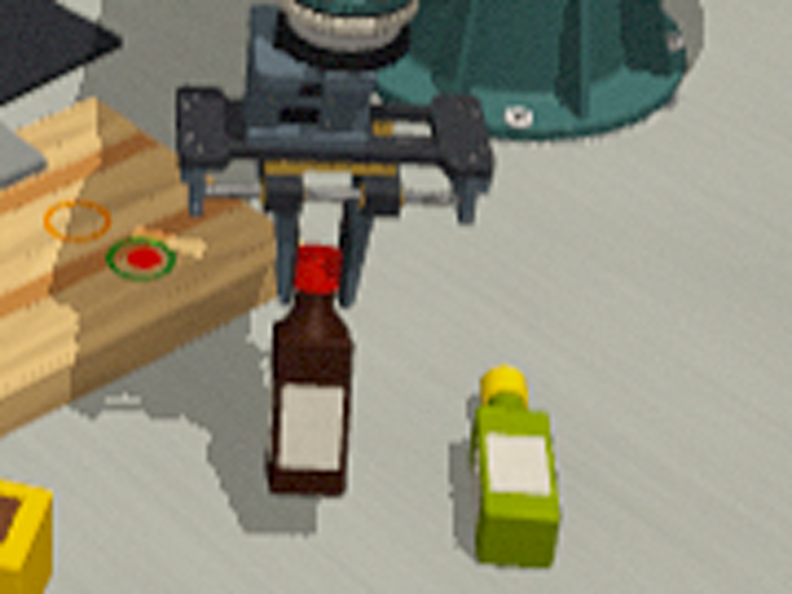

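```bash
cat > tilt.py <<'E'
from h import *
def tiltpx(c,s,up=0.011,L=.135):
    # grip point; bottle base direction in tool z / down plane
    R=s["tcp_rot"];g=s["eef_pos"]-up*R[:,0];z=R[:,2].copy();z[2]=0;z/=np.linalg.norm(z)
    for t in (-.2,0,.2,.4,.6,.8,1.0):
        d=np.array([0,0,-1])*np.cos(t)+z*np.sin(t)
        print(t,"cap",proj(c,g-d*.015),"base",proj(c,g+d*L),"basez",(g+d*L)[2])
if __name__=="__main__":
    s=st();tiltpx(cam("scene"),s)
E
python3 tilt.py
```

```text
t 25.7 tcp [0.4913 0.2697 0.1571] gap 0.02773524959882487 F [ 0.1439 -0.6363 -3.1188] yaw(y axis) 140.6586546732161
-0.2 cap [401.6569 225.2635] base [397.4142 260.2465] basez 0.03580526882254953
0 cap [401.5789 224.4891] base [398.0147 267.3131] basez 0.033114256831117156
0.2 cap [401.4862 223.8984] base [398.7565 273.1281] basez 0.03580526882254953
0.4 cap [401.3825 223.514 ] base [399.6201 277.4221] basez 0.04377102264072767
0.6 cap [401.2721 223.3503] base [400.58  279.949] basez 0.05669394881831058
0.8 cap [401.1594 223.4123] base [401.6034 280.5037] basez 0.07405885106924984
1.0 cap [401.049 223.696] base [402.6509 278.9444] basez 0.0951734455389183
```

>>> jog_arm(steps=[[0,0,0,0],[0,0,0,0]], grip_force=6)

```text
clock: 25.95
eef_pos: [0.491, 0.2694, 0.1567]
tcp_rot: [[0.022, -0.773, 0.634], [-0.011, 0.634, 0.773], [-1.0, -0.024, 0.005]]
wrist_force: [0.1, -0.5, -2.5]
finger_gap: 0.0276
```

```bash
python3 - <<'E'
from h import *
st();crop(cam('scene'),330,170,180,135,4.4,'pics/s24.png')
b=cam("top");crop(b,200,160,150,110,5,'pics/t24.png')
E
```

```text
t 25.95 tcp [0.491  0.2694 0.1567] gap 0.02757173827654562 F [ 0.1    -0.5476 -2.5114] yaw(y axis) 140.64797660689527
```

View pics/s24.png

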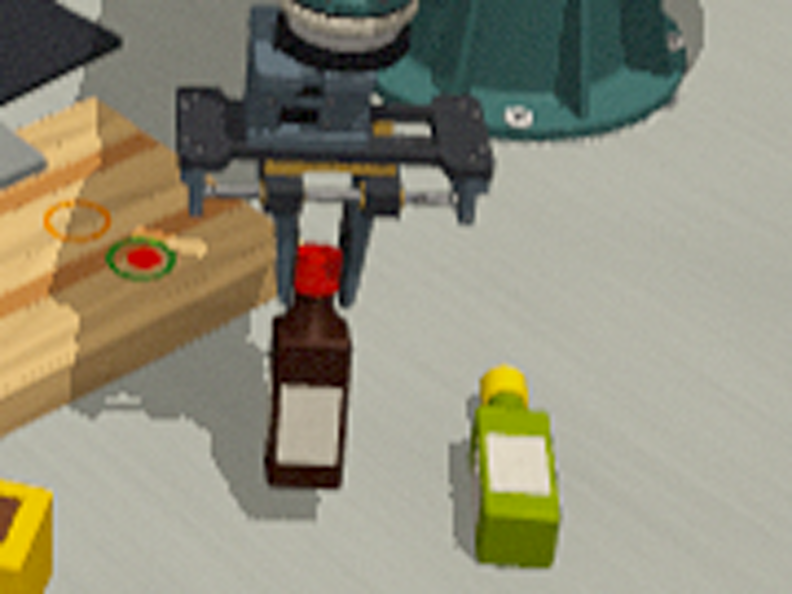

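View pics/t24.png

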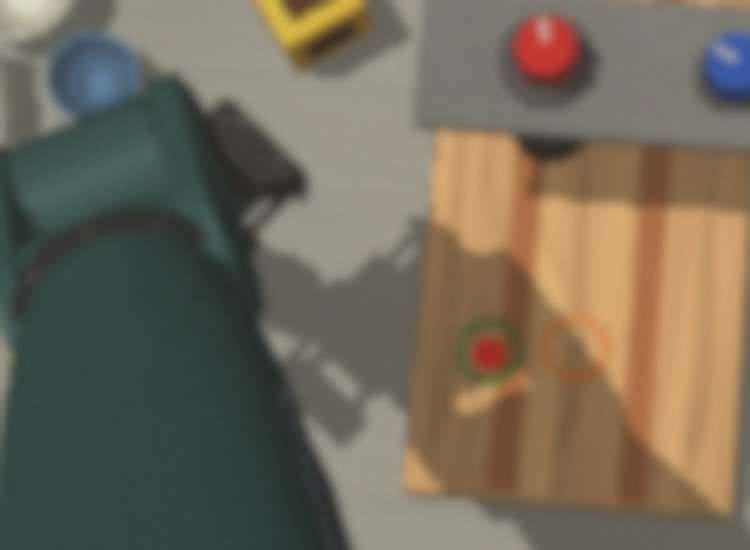

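>>> jog_arm(steps=[[0,0,0,0],[0,0,0,0],[0,0,0,0],[0,0,0,0]])

```text
clock: 26.45
eef_pos: [0.4911, 0.2695, 0.1567]
tcp_rot: [[0.022, -0.773, 0.634], [-0.011, 0.634, 0.773], [-1.0, -0.024, 0.005]]
wrist_force: [0.2, 0.5, -2.5]
finger_gap: 0.0278
```

```bash
python3 - <<'E'
from h import *
st();crop(cam('scene'),330,170,180,135,4.4,'pics/s25.png')
E
```

```text
t 26.45 tcp [0.4911 0.2695 0.1567] gap 0.02780543208843561 F [ 0.191   0.4564 -2.5383] yaw(y axis) 140.65093965877742
```

View pics/s25.png

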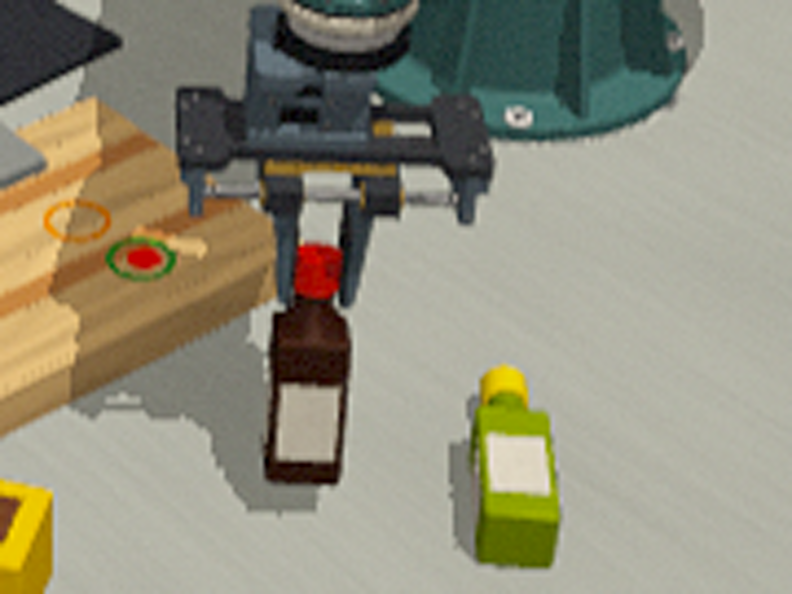

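>>> jog_arm(steps=[[0,0,0,0],[0,0,0,0],[-0.01,0,0,0.1],[-0.015,0,0,0.12],[-0.015,0,0,0.13],[-0.01,0,0,0.13],[0,0,0,0.13],[0,0,0,0.13],[0,0,0,0.13],[0,0,0,0.13],[0,0,0,0.13],[0,0,0,0.1],[0,0,0,0]], grip_force=25)

```text
clock: 27.8
eef_pos: [0.4896, 0.27, 0.2088]
tcp_rot: [[0.022, 0.386, 0.922], [-0.011, 0.923, -0.386], [-1.0, -0.002, 0.025]]
wrist_force: [0.3, 0.1, -3.2]
finger_gap: 0.0275
```

```bash
python3 - <<'E'
from h import *
s=st();print(s["tcp_rot"]);crop(cam('scene'),330,150,180,135,4.4,'pics/s26.png')
plan([.48,0,.21]);plan([.39,-.335,.21])
E
```

```text
t 27.8 tcp [0.4896 0.27   0.2088] gap 0.02748020485510572 F [ 0.2683  0.1124 -3.2042] yaw(y axis) 67.29708458622191
[[ 0.022   0.386   0.9223]
 [-0.0111  0.9225 -0.3858]
 [-0.9997 -0.0018  0.0246]]
t 27.85 tcp [0.4896 0.27   0.2088] gap 0.027492356515186653 F [-0.414  -0.071  -3.4902] yaw(y axis) 67.49506706017323
tool shift [ 0.0016 -0.2531  0.0945] norm 0.2701717165861251
t 27.85 tcp [0.4896 0.27   0.2088] gap 0.027492356515186653 F [-0.414  -0.071  -3.4902] yaw(y axis) 67.49506706017323
tool shift [ 0.0033 -0.597   0.1395] norm 0.613141773258493
```

View pics/s26.png

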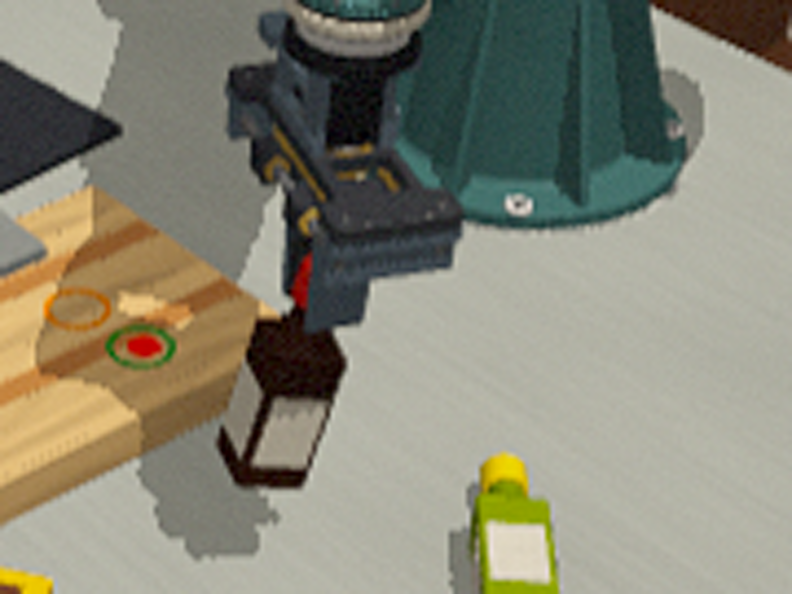

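>>> jog_arm(steps=[[0,-0.025,0.01,0],[0,-0.038,0.014,0],[0,-0.038,0.014,0],[0,-0.038,0.014,0],[0,-0.038,0.014,0],[0,-0.038,0.014,0],[0,-0.038,0.014,0],[0,0,0,0]])

```text
clock: 28.65
eef_pos: [0.4828, -0.0082, 0.2124]
tcp_rot: [[0.025, 0.352, 0.936], [-0.011, 0.936, -0.352], [-1.0, -0.001, 0.027]]
wrist_force: [-0.2, 1.0, -2.0]
finger_gap: 0.027
```

```bash
python3 - <<'E'
from h import *
s=st();print(s["tcp_rot"][:,0],s["joint_pos"][5])
plan([.39,-.335,.21])
E
```

```text
t 28.65 tcp [ 0.4828 -0.0082  0.2124] gap 0.026974335026211497 F [-0.2045  1.037  -2.0466] yaw(y axis) 69.39161454879671
[ 0.025  -0.0107 -0.9996] -1.2643824994818593
t 28.65 tcp [ 0.4828 -0.0082  0.2124] gap 0.026974335026211497 F [-0.2045  1.037  -2.0466] yaw(y axis) 69.39161454879671
tool shift [ 0.0036 -0.3385  0.0281] norm 0.33968236802991975
```

>>> jog_arm(steps=[[0,-0.035,0.003,0],[0,-0.04,0.003,0],[0,-0.04,0.003,0],[0,-0.04,0.003,0],[0,-0.04,0.003,0],[0,-0.04,0.003,0],[0,-0.04,0.003,0],[0,-0.03,0.003,0],[0,-0.015,0,0],[0,0,0,0],[0,0,0,0]])

```text
clock: 29.75
eef_pos: [0.3944, -0.3276, 0.2149]
tcp_rot: [[0.029, 0.32, 0.947], [-0.012, 0.947, -0.32], [-1.0, -0.002, 0.031]]
wrist_force: [-0.3, 1.2, -2.4]
finger_gap: 0.0273
```

```bash
python3 - <<'E'
from h import *
s=st();print(s["tcp_rot"][:,0],s["joint_pos"][5])
plan([.39,-.335,.165])
crop(cam('scene'),220,90,200,150,4,'pics/s27.png');w=cam("wrist");cv2.imwrite("pics/w27.png",w["img"])
E
```

```text
t 29.75 tcp [ 0.3944 -0.3276  0.2149] gap 0.027349927927873274 F [-0.2729  1.1546 -2.3729] yaw(y axis) 71.34746801165176
[ 0.029  -0.0117 -0.9995] -1.9979914130148415
t 29.75 tcp [ 0.3944 -0.3276  0.2149] gap 0.027349927927873274 F [-0.2729  1.1546 -2.3729] yaw(y axis) 71.34746801165176
tool shift [ 0.0499 -0.0083 -0.0033] norm 0.05066869022500143
```

View pics/s27.png

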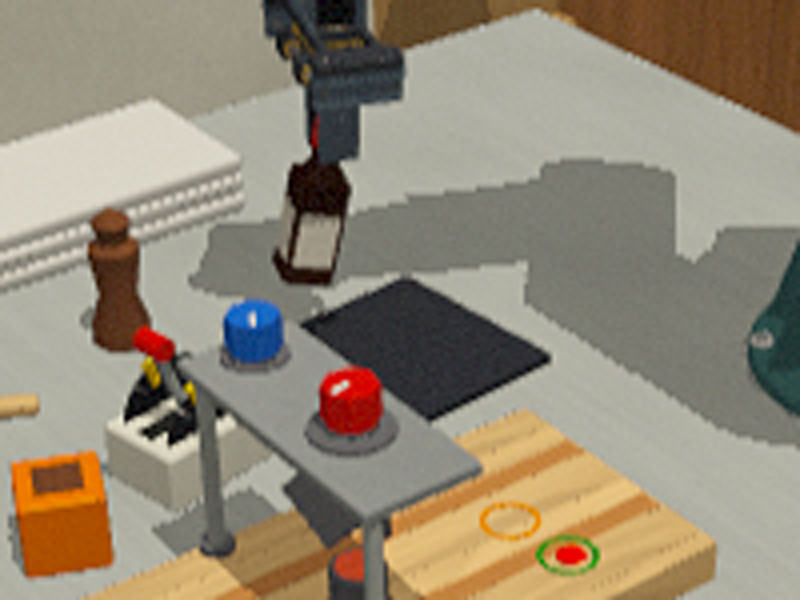

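View pics/w27.png

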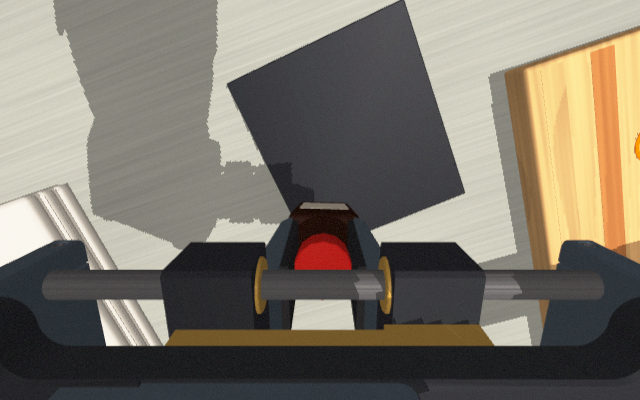

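```bash
python3 - <<'E'
from h import *
w=cam("wrist")
for p in [(404,1),(229,85),(464,192),(290,208),(382,232)]: print(p,atz(w,p,.012))
import tilt;tilt.tiltpx(cam("scene"),manip.read_state())
E
```

```text
(404, 1) [ 0.2557 -0.1961  0.012 ]
(229, 85) [ 0.2726 -0.3925  0.012 ]
(464, 192) [ 0.4699 -0.1782  0.012 ]
(290, 208) [ 0.4234 -0.379   0.012 ]
(382, 232) [ 0.4883 -0.2831  0.012 ]
-0.2 cap [301.6275 118.0674] base [311.2427 154.031 ] basez 0.09373993420383181
0 cap [302.4573 117.8595] base [304.136  155.9162] basez 0.09104892221239944
0.2 cap [303.2934 117.8105] base [296.9213 156.5049] basez 0.09373993420383181
0.4 cap [304.1021 117.9222] base [289.8537 155.7593] basez 0.10170568802200995
0.6 cap [304.8508 118.1897] base [283.1918 153.6834] basez 0.11462861419959286
0.8 cap [305.5096 118.602 ] base [277.1911 150.3257] basez 0.13199351645053212
1.0 cap [306.0523 119.1421] base [272.0955 145.7829] basez 0.15310811092020057
```

>>> jog_arm(steps=[[0.015,0,0,0],[0.02,0,0,0],[0.015,0,0,0],[0.01,0,0,0],[0,0,0,0],[0,0,0,0]])

```text
clock: 30.55
eef_pos: [0.3987, -0.325, 0.1545]
tcp_rot: [[0.031, 0.313, 0.949], [-0.013, 0.95, -0.313], [-0.999, -0.003, 0.033]]
wrist_force: [0.4, -0.2, -2.3]
finger_gap: 0.0278
```

>>> jog_arm(steps=[[0.005,0,0,0],[0,0,0,0]])

```text
clock: 30.75
eef_pos: [0.3995, -0.3253, 0.1502]
tcp_rot: [[0.032, 0.313, 0.949], [-0.014, 0.95, -0.313], [-0.999, -0.003, 0.035]]
wrist_force: [-0.4, -0.3, -2.8]
finger_gap: 0.0274
```

```bash
python3 - <<'E'
from h import *
s=st();print(s["tcp_rot"][:,0])
crop(cam('scene'),240,110,160,120,5,'pics/s28.png');import tilt;tilt.tiltpx(cam("scene"),s)
E
```

```text
t 30.75 tcp [ 0.3995 -0.3253  0.1502] gap 0.027419793397150484 F [-0.4073 -0.2977 -2.8256] yaw(y axis) 71.76840474412752
[ 0.0322 -0.0141 -0.9994]
-0.2 cap [301.5575 135.5263] base [310.9943 170.0259] basez 0.028923142501361215
0 cap [302.3707 135.314 ] base [304.0243 171.947 ] basez 0.02623213050992884
0.2 cap [303.1901 135.2547] base [296.9478 172.6198] basez 0.028923142501361215
0.4 cap [303.9826 135.3503] base [290.0157 172.0043] basez 0.03688889631953936
0.6 cap [304.7165 135.5969] base [283.482  170.1004] basez 0.049811822497122266
0.8 cap [305.3623 135.984 ] base [277.5979 166.9518] basez 0.06717672474806152
1.0 cap [305.8943 136.496 ] base [272.6027 162.6484] basez 0.08829131921772998
```

View pics/s28.png

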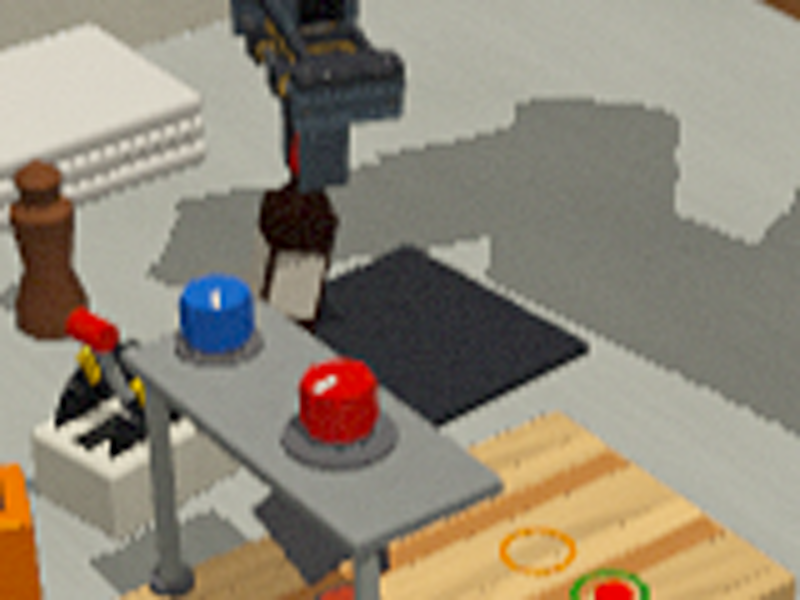

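>>> jog_arm(steps=[[0.005,0,0,0],[0,0,0,0]], grip_force=10)

```text
clock: 31.05
eef_pos: [0.4, -0.3259, 0.1458]
tcp_rot: [[0.033, 0.313, 0.949], [-0.015, 0.95, -0.313], [-0.999, -0.004, 0.036]]
wrist_force: [-0.8, 0.1, -2.7]
finger_gap: 0.028
```

>>> jog_arm(steps=[[0.004,0,0,0],[0,0,0,0]])

```text
clock: 31.25
eef_pos: [0.4003, -0.3262, 0.1417]
tcp_rot: [[0.034, 0.313, 0.949], [-0.016, 0.95, -0.313], [-0.999, -0.004, 0.037]]
wrist_force: [-0.6, -0.2, -2.9]
finger_gap: 0.0276
```

>>> jog_arm(steps=[[0.003,0,0,0],[0,0,0,0]])

```text
clock: 31.45
eef_pos: [0.4015, -0.3271, 0.1397]
tcp_rot: [[0.036, 0.313, 0.949], [-0.017, 0.95, -0.313], [-0.999, -0.005, 0.039]]
wrist_force: [0.1, -0.1, -2.6]
finger_gap: 0.0277
```

>>> jog_arm(steps=[[0.003,0,0,0],[0,0,0,0]])

```text
clock: 31.65
eef_pos: [0.4028, -0.328, 0.1378]
tcp_rot: [[0.038, 0.314, 0.949], [-0.019, 0.95, -0.313], [-0.999, -0.006, 0.042]]
wrist_force: [-0.9, -0.2, -2.8]
finger_gap: 0.0276
```

>>> jog_arm(steps=[[0.003,0,0,0],[0,0,0,0]])

```text
clock: 31.85
eef_pos: [0.4041, -0.3289, 0.1357]
tcp_rot: [[0.04, 0.314, 0.949], [-0.02, 0.95, -0.313], [-0.999, -0.007, 0.045]]
wrist_force: [0.3, 0.2, -2.6]
finger_gap: 0.0277
```

```bash
python3 - <<'E'
from h import *
s=st();print(s["tcp_rot"][:,0])
crop(cam('scene'),240,110,160,120,5,'pics/s29.png')
E
```

```text
t 31.85 tcp [ 0.4041 -0.3289  0.1357] gap 0.027657282097240873 F [ 0.2774  0.2228 -2.5852] yaw(y axis) 71.72281664281181
[ 0.0403 -0.0204 -0.999 ]
```

View pics/s29.png

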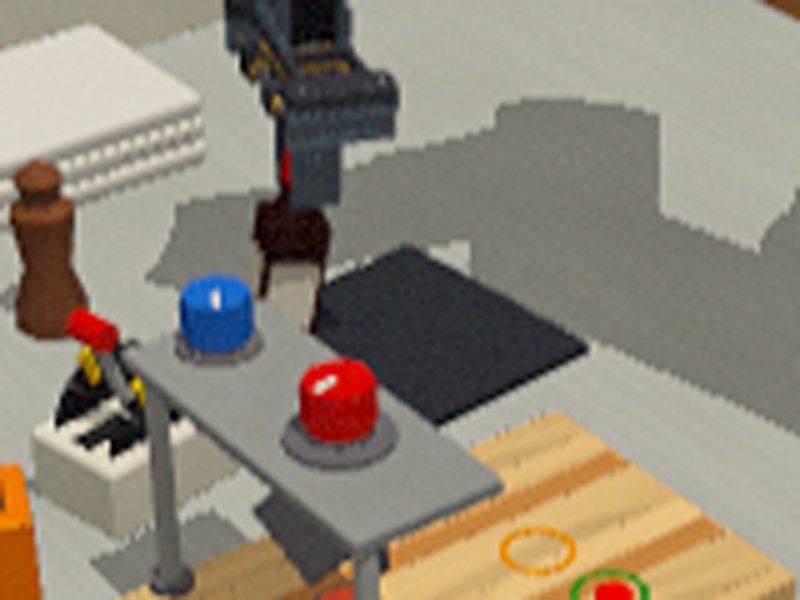

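>>> jog_arm(steps=[[0.004,0,0,0],[0,0,0,0]])

```text
clock: 32.1
eef_pos: [0.405, -0.3297, 0.1324]
tcp_rot: [[0.042, 0.314, 0.949], [-0.022, 0.95, -0.313], [-0.999, -0.008, 0.047]]
wrist_force: [-0.6, 0.3, -3.4]
finger_gap: 0.0278
```

>>> jog_arm(steps=[[0.004,0,0,0],[0,0,0,0]])

```text
clock: 32.3
eef_pos: [0.4062, -0.3304, 0.1291]
tcp_rot: [[0.044, 0.314, 0.948], [-0.023, 0.949, -0.313], [-0.999, -0.008, 0.049]]
wrist_force: [0.3, -0.1, -2.5]
finger_gap: 0.0277
```

```bash
python3 - <<'E'
from h import *
s=st();print(s["tcp_rot"][:,0])
crop(cam('scene'),240,110,160,120,5,'pics/s30.png')
E
```

```text
t 32.3 tcp [ 0.4062 -0.3304  0.1291] gap 0.027706504145044178 F [ 0.2908 -0.0639 -2.5205] yaw(y axis) 71.71074006798794
[ 0.044  -0.0232 -0.9988]
```

View pics/s30.png

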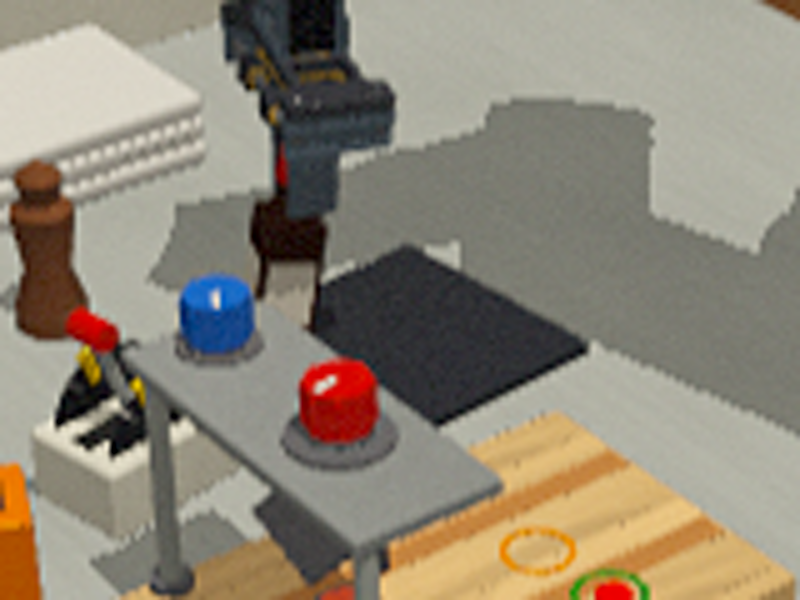

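>>> jog_arm(steps=[[0.005,0,0,0],[0,0,0,0]])

```text
clock: 32.55
eef_pos: [0.4071, -0.3312, 0.1246]
tcp_rot: [[0.045, 0.314, 0.948], [-0.024, 0.949, -0.313], [-0.999, -0.009, 0.051]]
wrist_force: [0.0, -0.4, -2.5]
finger_gap: 0.0279
```

>>> jog_arm(steps=[[0.005,0,0,0],[0,0,0,0]])

```text
clock: 32.75
eef_pos: [0.4101, -0.3332, 0.1219]
tcp_rot: [[0.051, 0.314, 0.948], [-0.028, 0.949, -0.313], [-0.998, -0.011, 0.057]]
wrist_force: [1.4, 1.5, 0.6]
finger_gap: 0.028
```

```bash
python3 - <<'E'
from h import *
s=st();print(s["tcp_rot"][:,0])
crop(cam('scene'),240,110,160,120,5,'pics/s31.png');crop(cam('wrist'),160,130,320,160,2.5,"pics/w31.png")
E
```

```text
t 32.75 tcp [ 0.4101 -0.3332  0.1219] gap 0.02798088198729191 F [1.4213 1.5163 0.6078] yaw(y axis) 71.67145502637776
[ 0.051  -0.0283 -0.9983]
```

View pics/s31.png

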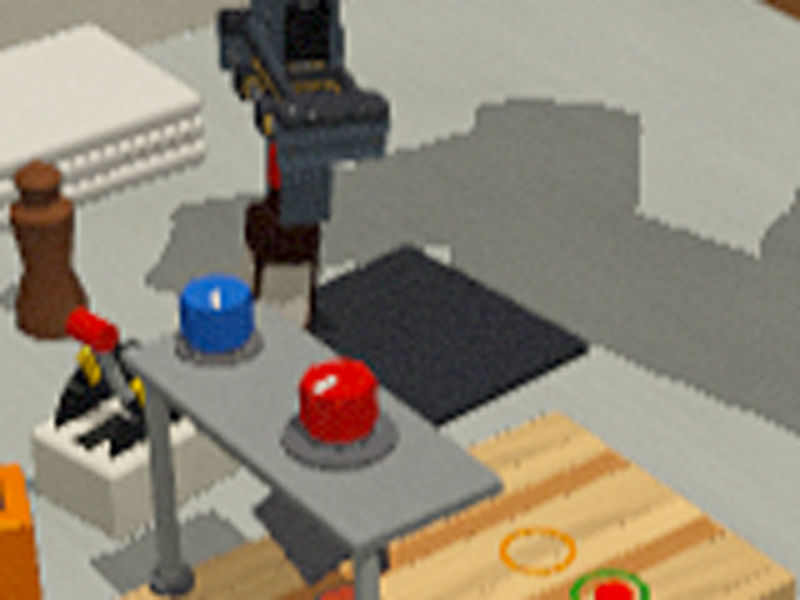

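View pics/w31.png

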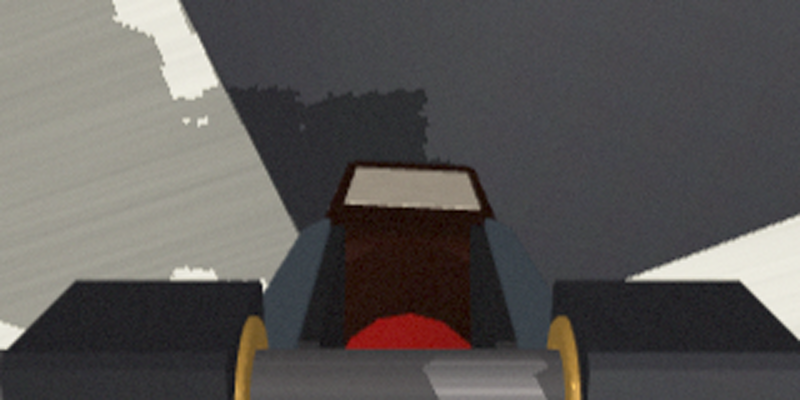

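```bash
python3 - <<'E'
from h import *
w=cam("wrist");s=manip.read_state();g=s["eef_pos"]-.011*s["tcp_rot"][:,0]
z=s["tcp_rot"][:,2]*[1,1,0]
for p in [(300,196),(324,195),(349,197)]:
    X=atz(w,p,.012);print(X,(X-g)@z)
print(g)
# shoulder/body top front edge
E
```

```text
[ 0.4066 -0.3549  0.012 ] 0.004342222107051466
[ 0.4122 -0.3345  0.012 ] 0.003347440137595356
[ 0.4208 -0.3143  0.012 ] 0.005116190712308525
[ 0.4093 -0.3328  0.1328]
```

>>> jog_arm(steps=[[0.001,0,0,0],[0.001,0,0.007,0],[0.001,0,0.007,0],[0.001,0,0.007,0],[0,0,0,0]], grip_force=5)

```text
clock: 33.4
eef_pos: [0.4314, -0.3421, 0.1233]
tcp_rot: [[0.05, 0.313, 0.948], [-0.03, 0.95, -0.312], [-0.998, -0.013, 0.057]]
wrist_force: [-1.8, 1.7, 6.0]
finger_gap: 0.0278
```

```bash
python3 - <<'E'
from h import *
s=st();print(s["tcp_rot"][:,0])
crop(cam('scene'),240,110,160,120,5,'pics/s32.png');crop(cam('wrist'),160,130,320,160,2.5,"pics/w32.png")
E
```

```text
t 33.4 tcp [ 0.4314 -0.3421  0.1233] gap 0.027780992684135378 F [-1.829   1.7388  6.0237] yaw(y axis) 71.74484726904414
[ 0.0497 -0.0303 -0.9983]
```

View pics/s32.png

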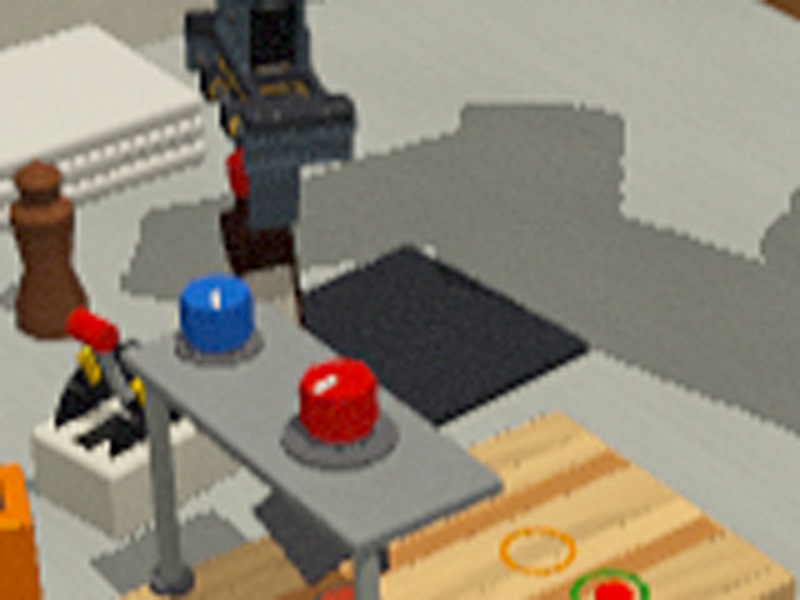

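View pics/w32.png

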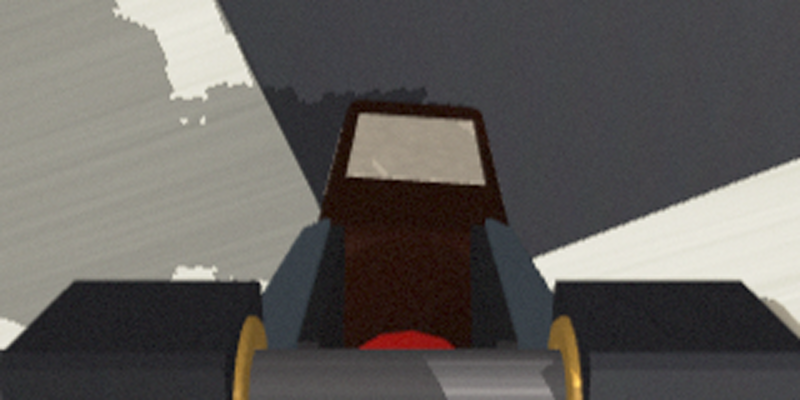

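```bash
cat > edge.py <<'E'
from h import *
def edge(p,zt=.012):
    w=cam("wrist");s=manip.read_state();g=s["eef_pos"]-.011*s["tcp_rot"][:,0]
    z=s["tcp_rot"][:,2]*[1,1,0];X=atz(w,p,zt);print("edge",X,"rel grip along z",(X-g)@z,"grip",g)
E
python3 -c "
from edge import *
edge((326,170.4));edge((310,170.4));edge((343,171))"
```

```text
edge [ 0.4135 -0.3353  0.012 ] rel grip along z -0.018289265754504788 grip [ 0.4307 -0.3417  0.1341]
edge [ 0.4093 -0.3484  0.012 ] rel grip along z -0.018220480605464093 grip [ 0.4307 -0.3417  0.134 ]
edge [ 0.4186 -0.3216  0.012 ] rel grip along z -0.01778588408302923 grip [ 0.4307 -0.3417  0.134 ]
```

>>> jog_arm(steps=[[0,0,0,0],[0,0,0,0],[0,0,0,0],[0,0,0,0],[0,0,0,0]], jaw=0.4)

```text
clock: 34.15
eef_pos: [0.431, -0.342, 0.1222]
tcp_rot: [[0.049, 0.313, 0.948], [-0.03, 0.95, -0.312], [-0.998, -0.013, 0.056]]
wrist_force: [-0.2, -1.1, 0.0]
finger_gap: 0.0546
```

```bash
python3 - <<'E'
from h import *
s=st();print(s["tcp_rot"][:,0])
crop(cam('scene'),240,110,160,120,5,'pics/s33.png');crop(cam('wrist'),160,130,320,160,2.5,"pics/w33.png")
E
```

```text
t 34.15 tcp [ 0.431  -0.342   0.1222] gap 0.05460057828668958 F [-0.2405 -1.1326  0.0122] yaw(y axis) 71.75332396094441
[ 0.0492 -0.0303 -0.9983]
```

View pics/s33.png

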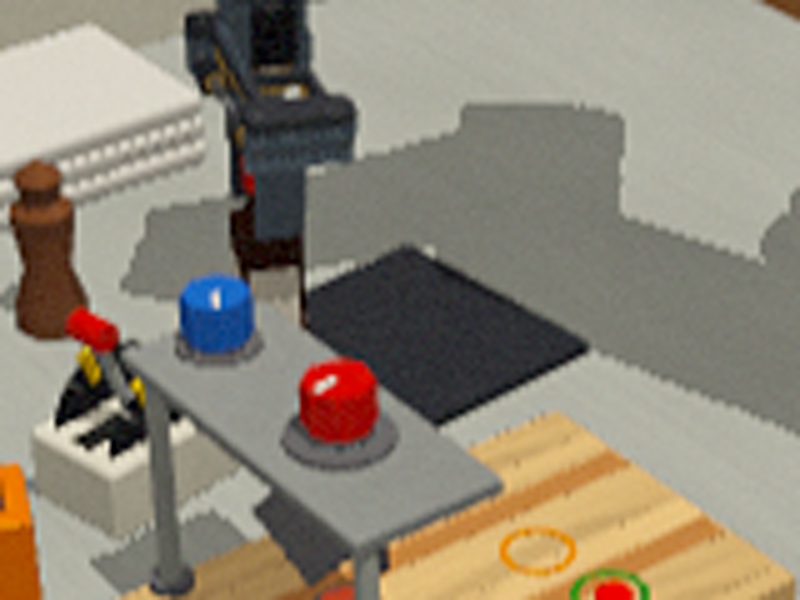

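View pics/w33.png

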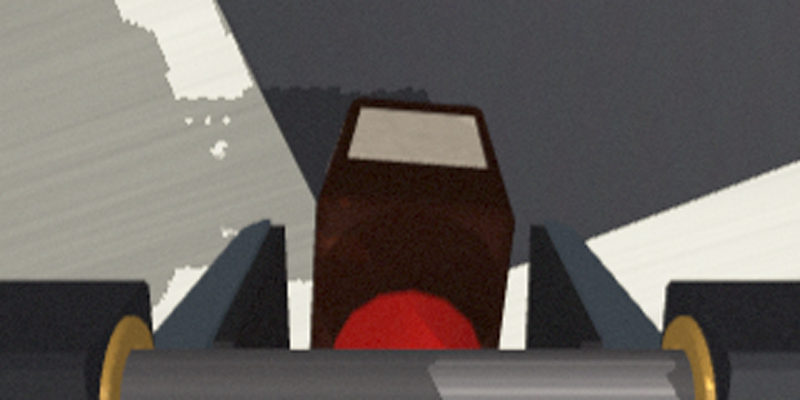

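>>> jog_arm(steps=[[-0.015,0,0,0],[-0.02,0,0,0],[-0.03,0,0,0],[-0.03,0,0,0],[-0.03,0,0,0],[-0.02,0,0,0],[0,0,0,0]])

```text
clock: 34.95
eef_pos: [0.423, -0.3369, 0.2783]
tcp_rot: [[0.05, 0.313, 0.948], [-0.031, 0.95, -0.312], [-0.998, -0.014, 0.057]]
wrist_force: [0.2, -0.7, 0.2]
finger_gap: 0.055
```

```bash
python3 - <<'E'
from h import *
s=st();print(s["tcp_rot"][:,0])
crop(cam('scene'),200,110,300,180,2.66,'pics/s34.png');cv2.imwrite("pics/w34.png",cam('wrist')["img"])
plan([.33,.32,.28],np.radians(45.5+0))
E
```

```text
t 34.95 tcp [ 0.423  -0.3369  0.2783] gap 0.05502707817873968 F [ 0.2219 -0.7489  0.1645] yaw(y axis) 71.75553527427776
[ 0.0499 -0.0311 -0.9983]
t 35.05 tcp [ 0.4222 -0.3363  0.2753] gap 0.05474818108661035 F [ 0.9299  0.3906 -0.0834] yaw(y axis) 71.75514693350961
tool shift [-0.028   0.5943 -0.292 ] norm 0.6627286893281185
twist 0.45823875958463534 or -2.683353894005158 j6 -1.978905163930836
 after twist 0.45823875958463534 shift [-0.028   0.4038 -0.5247]
 after twist -2.683353894005158 shift [-0.028  -0.4038  0.5247]
```

View pics/s34.png

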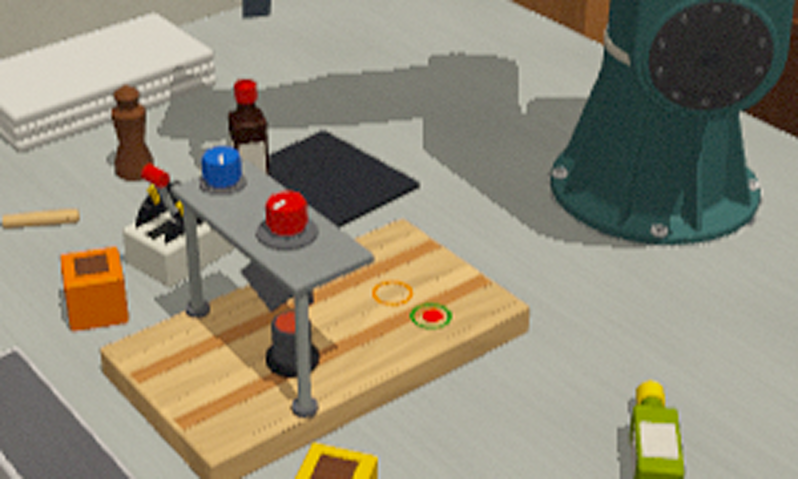

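View pics/w34.png

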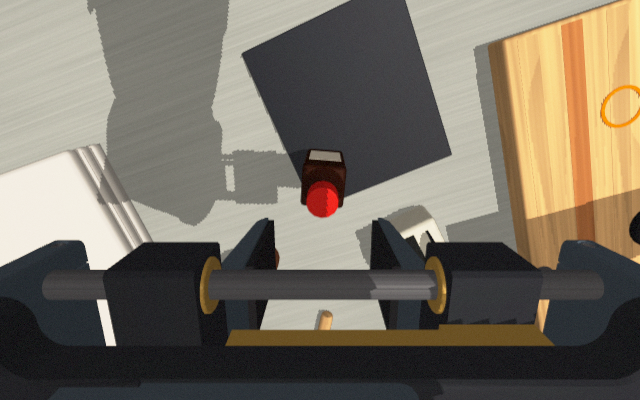

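>>> jog_arm(steps=[[0,0.03,-0.004,0],[0,0.045,-0.006,0],[0,0.045,-0.006,0],[0,0.045,-0.006,0],[0,0.045,-0.006,0],[0,0.045,-0.006,0],[0,0.045,-0.006,0],[0,0.037,-0.02,0],[0,0.036,-0.03,0],[0,0.036,-0.03,0],[0,0.036,-0.03,0],[0,0.036,-0.03,0],[0,0.036,-0.03,0],[0,0.03,-0.025,0],[0,0.02,-0.01,0],[0,0,0,0]], jaw=0.3)

```text
clock: 36.65
eef_pos: [0.3546, 0.3012, 0.2389]
tcp_rot: [[0.023, 0.316, 0.949], [-0.031, 0.949, -0.315], [-0.999, -0.022, 0.031]]
wrist_force: [0.3, -0.6, -0.5]
finger_gap: 0.064
```

```bash
python3 - <<'E'
from h import *
s=st();print(s["tcp_rot"][:,0])
plan([.335,.30,.26],np.radians(135.5))
crop(cam('scene'),350,200,150,110,5,'pics/s35.png')
E
```

```text
t 36.65 tcp [0.3546 0.3012 0.2389] gap 0.0639896591734595 F [ 0.2716 -0.5555 -0.5406] yaw(y axis) 71.59240166819308
[ 0.0228 -0.0312 -0.9993]
t 36.65 tcp [0.3546 0.3012 0.2389] gap 0.0639896591734595 F [ 0.2716 -0.5555 -0.5406] yaw(y axis) 71.59240166819308
tool shift [-0.0215 -0.0078 -0.0176] norm 0.028881670458561777
twist -1.1153980079320664 or 2.0261946456577267 j6 -0.5485770911409316
 after twist -1.1153980079320664 shift [-0.0215  0.0124 -0.0148]
 after twist 2.0261946456577267 shift [-0.0215 -0.0124  0.0148]
```

View pics/s35.png

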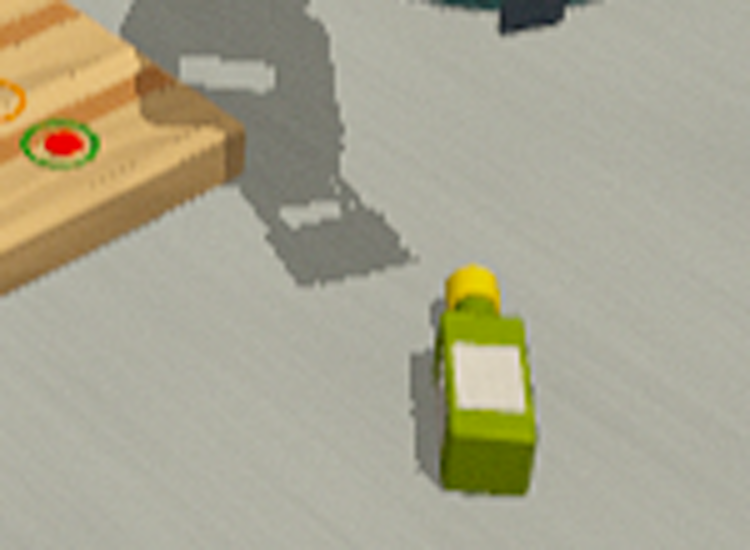

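>>> jog_arm(steps=[[0,0,0,-0.139],[0,0,0,-0.14],[0,0,0,-0.14],[0,0,0,-0.14],[0,0,0,-0.14],[0,0,0,-0.14],[0,0,0,-0.14],[0,0.005,-0.005,-0.139],[0,0.005,-0.005,0],[0,0,0,0]])

```text
clock: 37.7
eef_pos: [0.3385, 0.2887, 0.2305]
tcp_rot: [[0.01, -0.738, 0.675], [-0.042, 0.674, 0.737], [-0.999, -0.036, -0.024]]
wrist_force: [-0.2, 0.4, 1.3]
finger_gap: 0.0637
```

```bash
python3 - <<'E'
from h import *
s=st();print(s["tcp_rot"][:,0])
w=cam("wrist");cv2.imwrite("pics/w36.png",w["img"])
E
```

```text
t 37.7 tcp [0.3385 0.2887 0.2305] gap 0.06369613176665224 F [-0.1791  0.408   1.2544] yaw(y axis) 137.5637910076411
[ 0.0105 -0.0422 -0.9991]
```

View pics/w36.png

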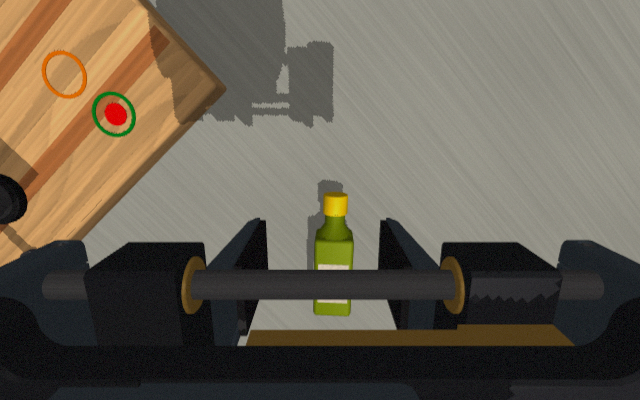

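```bash
python3 - <<'E'
from h import *
w=cam("wrist")
A=atz(w,(336,196),.038);B=atz(w,(336,215),.038);C=atz(w,(334,240),.046);D=atz(w,(332,313),.046)
print(A,B,C,D);d=(A-D)[:2];print("axis deg",np.degrees(np.arctan2(*d[::-1])),np.linalg.norm(d))
d/=np.linalg.norm(d);mid=D[:2]+.075*d;print("mid",mid,"cap grip",mid+.06*d,mid+.063*d)
yaw=np.arctan2(d[1],d[0])-np.pi/2
plan([*(mid+.06*d),.012],yaw)
E
```

```text
[0.3423 0.3048 0.038 ] [0.3574 0.3217 0.038 ] [0.3776 0.3408 0.046 ] [0.4432 0.4103 0.046 ]
axis deg -133.74030116482993 0.14599211204719603
mid [0.3914 0.3561] cap grip [0.3499 0.3128] [0.3478 0.3106]
t 37.8 tcp [0.3391 0.2892 0.2308] gap 0.06355076259104332 F [ 0.2762 -0.67    0.0034] yaw(y axis) 137.6151608014083
tool shift [0.2177 0.0159 0.0298] norm 0.2203543128298275
twist 0.02365727419641317 or -3.11793537939338 j6 -1.697933225733218
 after twist 0.02365727419641317 shift [0.2177 0.0166 0.0294]
 after twist -3.11793537939338 shift [ 0.2177 -0.0166 -0.0294]
```

>>> jog_arm(steps=[[0.015,0.008,0.014,0.012],[0.02,0.008,0.014,0.012],[0.025,0,0,0],[0.025,0,0,0],[0.025,0,0,0],[0.025,0,0,0],[0.02,0,0,0],[0.015,0,0,0],[0,0,0,0]], jaw=0.35)

```text
clock: 38.7
eef_pos: [0.3527, 0.3152, 0.0544]
tcp_rot: [[0.015, -0.704, 0.71], [-0.039, 0.709, 0.704], [-0.999, -0.038, -0.017]]
wrist_force: [0.3, 0.3, 1.1]
finger_gap: 0.0593
```

```bash
python3 - <<'E'
from h import *
s=st();print(s["tcp_rot"][:,0])
w=cam("wrist");cv2.imwrite("pics/w37.png",w["img"])
plan([.349,.312,.012],np.radians(136.3))
E
```

```text
t 38.7 tcp [0.3527 0.3152 0.0544] gap 0.05926069913151739 F [0.3007 0.3045 1.0737] yaw(y axis) 134.77103672404962
[ 0.015  -0.0386 -0.9991]
t 38.75 tcp [0.353  0.3156 0.0553] gap 0.05926068086748149 F [ 0.6919 -0.6606  0.182 ] yaw(y axis) 134.78319750013782
tool shift [ 0.0433  0.002  -0.0047] norm 0.04363209221778746
twist -0.026473197725076503 or 3.1151194558647166 j6 -1.5933389129110402
 after twist -0.026473197725076503 shift [ 0.0433  0.0021 -0.0046]
 after twist 3.1151194558647166 shift [ 0.0433 -0.0021  0.0046]
```

View pics/w37.png

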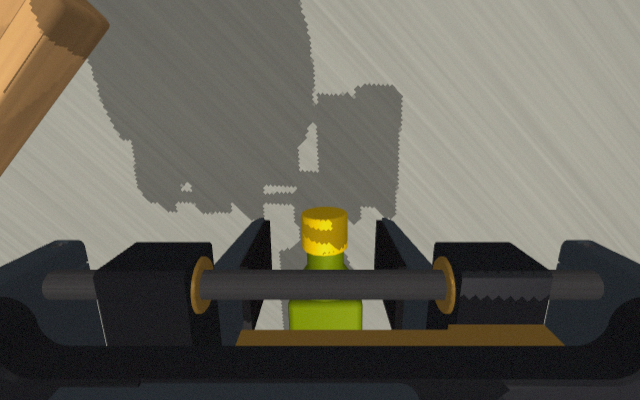

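>>> jog_arm(steps=[[0.012,0.001,-0.003,-0.02],[0.012,0,-0.002,0],[0.012,0,0,0],[0.006,0,0,0],[0,0,0,0]])

```text
clock: 39.25
eef_pos: [0.3505, 0.3117, 0.0119]
tcp_rot: [[0.018, -0.718, 0.696], [-0.036, 0.695, 0.718], [-0.999, -0.038, -0.013]]
wrist_force: [-0.7, 0.6, 0.4]
finger_gap: 0.0593
```

```bash
python3 - <<'E'
from h import *
s=st();print(s["tcp_rot"][:,0])
w=cam("wrist");crop(w,160,130,320,160,2.5,"pics/w38.png")
plan([.349,.312,.012],np.radians(136.3))
E
```

```text
t 39.25 tcp [0.3505 0.3117 0.0119] gap 0.05927817718618161 F [-0.6524  0.6322  0.4275] yaw(y axis) 135.90383007759482
[ 0.0184 -0.0357 -0.9992]
t 39.3 tcp [0.3506 0.3119 0.0122] gap 0.05935672110561515 F [-0.4302  0.5663 -0.1364] yaw(y axis) 135.9025502091478
tool shift [ 0.0002  0.0013 -0.001 ] norm 0.0016656819796866387
twist -0.006936807461734418 or 3.1346558461280587 j6 -1.6019126129983359
 after twist -0.006936807461734418 shift [ 0.0002  0.0013 -0.001 ]
 after twist 3.1346558461280587 shift [ 0.0002 -0.0013  0.001 ]
```

View pics/w38.png

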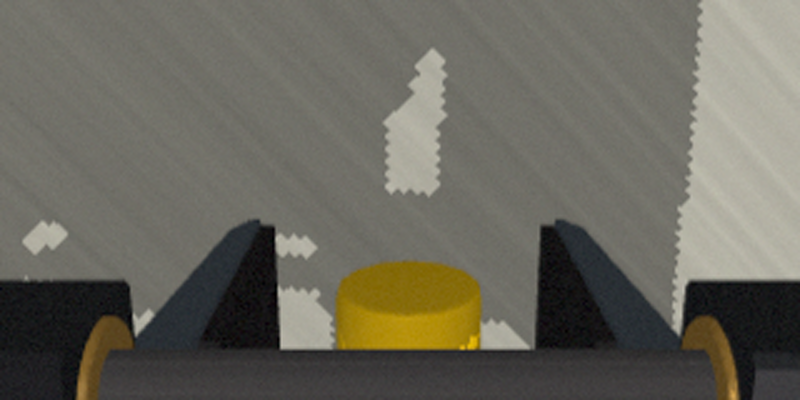

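>>> jog_arm(steps=[[0,0,0,0],[0,0,0,0],[0,0,0,0],[0,0,0,0],[0,0,0,0]], jaw=0.85, grip_force=12)

```text
clock: 39.8
eef_pos: [0.3513, 0.3125, 0.0134]
tcp_rot: [[0.02, -0.718, 0.696], [-0.034, 0.695, 0.718], [-0.999, -0.038, -0.011]]
wrist_force: [-0.2, -0.3, -1.3]
finger_gap: 0.0282
```

>>> jog_arm(steps=[[-0.01,0,0,0],[-0.01,0,0,0],[-0.011,0,0.003,0],[-0.011,0,0.004,0],[-0.01,0,0.005,0],[-0.01,0,0.005,0],[0,0,0,0]])

```text
clock: 40.5
eef_pos: [0.3633, 0.3286, 0.0821]
tcp_rot: [[0.021, -0.718, 0.696], [-0.033, 0.695, 0.718], [-0.999, -0.038, -0.009]]
wrist_force: [1.4, 0.2, -1.4]
finger_gap: 0.0278
```

```bash
python3 - <<'E'
from h import *
s=st();crop(cam('scene'),370,180,150,110,5,'pics/s39.png')
E
```

```text
t 40.5 tcp [0.3633 0.3286 0.0821] gap 0.027751365027679085 F [ 1.3921  0.1863 -1.3776] yaw(y axis) 135.89435461573407
```

View pics/s39.png

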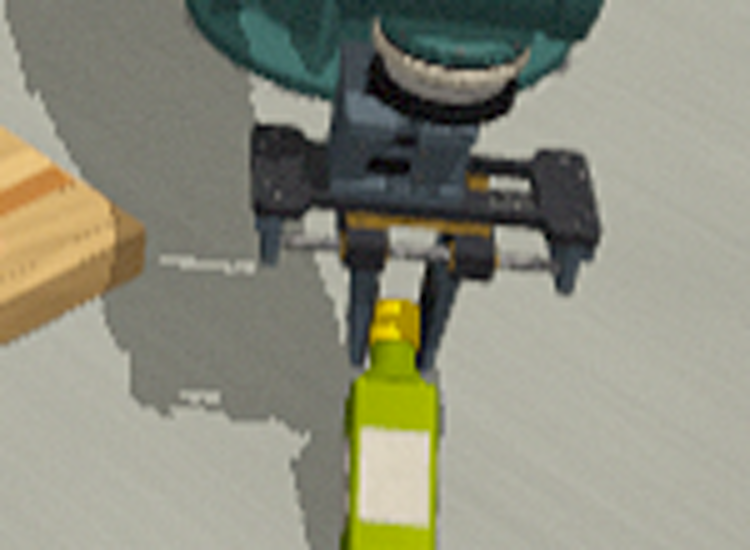

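>>> jog_arm(steps=[[-0.009,0,0.01,0],[-0.008,0,0.011,0],[-0.007,0,0.012,0],[-0.006,0,0.012,0],[-0.004,0,0.013,0],[-0.003,0,0.013,0],[0,0,0,0]])

```text
clock: 41.25
eef_pos: [0.416, 0.3853, 0.1199]
tcp_rot: [[0.02, -0.718, 0.696], [-0.034, 0.695, 0.718], [-0.999, -0.038, -0.011]]
wrist_force: [0.2, 0.7, -2.2]
finger_gap: 0.0274
```

```bash
python3 - <<'E'
from h import *
s=st();crop(cam('scene'),370,180,150,110,5,'pics/s40.png')
E
```

```text
t 41.25 tcp [0.416  0.3853 0.1199] gap 0.027449452540054688 F [ 0.1735  0.7147 -2.2483] yaw(y axis) 135.8999167774134
```

View pics/s40.png

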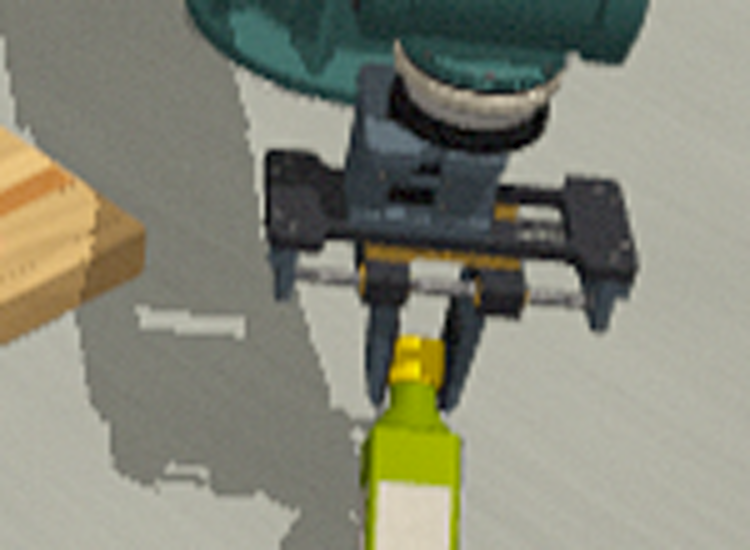

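>>> jog_arm(steps=[[-0.001,0,0.013,0],[0,0,0.013,0],[0,0,0.012,0],[0,0,0,0]], grip_force=8)

```text
clock: 41.7
eef_pos: [0.4437, 0.4137, 0.1202]
tcp_rot: [[0.018, -0.718, 0.696], [-0.036, 0.695, 0.718], [-0.999, -0.038, -0.013]]
wrist_force: [-1.0, -0.8, 1.7]
finger_gap: 0.0278
```

```bash
python3 - <<'E'
from h import *
s=st();crop(cam('scene'),370,200,150,110,5,'pics/s41.png')
import tilt;tilt.tiltpx(cam("scene"),s)
E
```

```text
t 41.7 tcp [0.4437 0.4137 0.1202] gap 0.02782380713463038 F [-1.0047 -0.7504  1.7362] yaw(y axis) 135.89840683489072
-0.2 cap [454.0338 257.191 ] base [446.6129 291.1325] basez -0.0011358834715438082
0 cap [453.961  256.3337] base [447.1198 298.8839] basez -0.003826895462976182
0.2 cap [453.8595 255.6598] base [447.8777 305.4242] basez -0.0011358834715438082
0.4 cap [453.7336 255.1952] base [448.8727 310.4598] basez 0.006829870346634334
0.6 cap [453.5885 254.9574] base [450.0812 313.7155] basez 0.019752796524217242
0.8 cap [453.43   254.9543] base [451.4678 314.9528] basez 0.0371176987751565
1.0 cap [453.2647 255.1845] base [452.985  313.9939] basez 0.058232293244824956
```

View pics/s41.png

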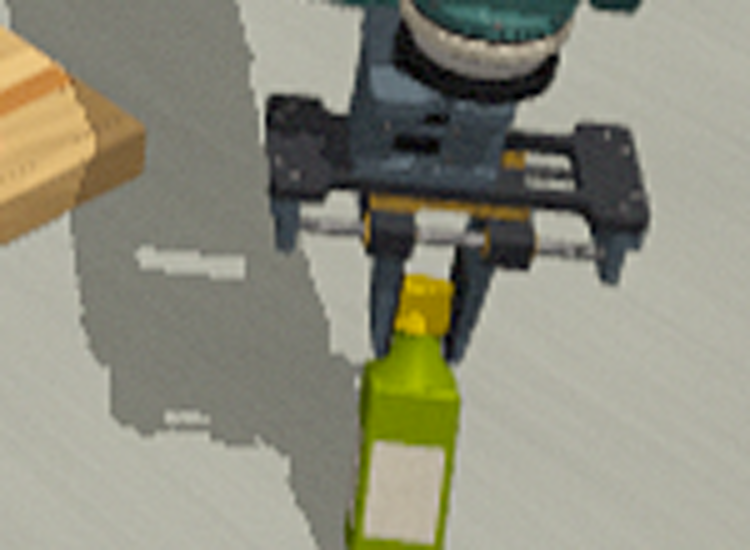

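```bash
python3 - <<'E'
from h import *
w=cam("wrist");crop(w,160,100,320,190,2.5,"pics/w41.png");crop(cam('scene'),370,220,150,110,5,'pics/s42.png')
E
```

```text
(no output)
```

View pics/w41.png

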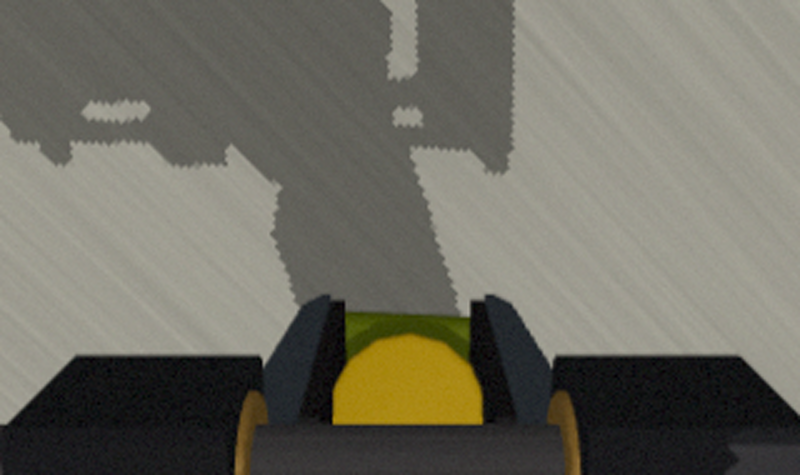

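View pics/s42.png

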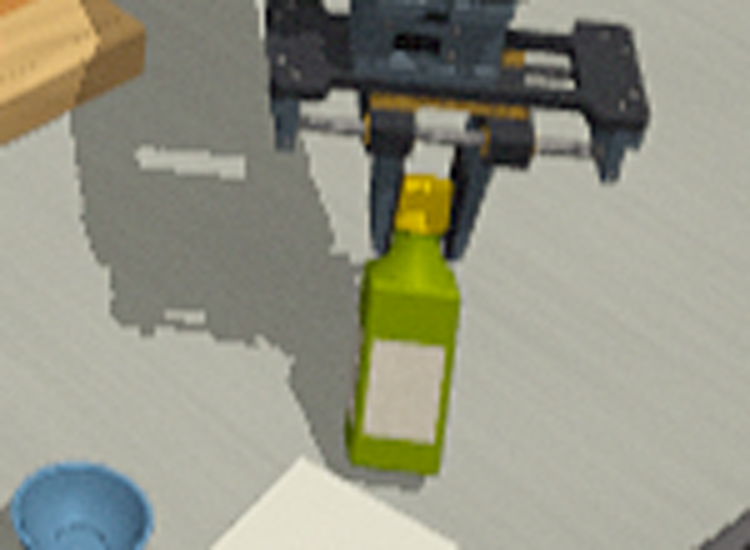

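>>> jog_arm(steps=[[0,0,0.012,0],[0,0,0.012,0],[0,0,0.012,0],[0,0,0,0]], grip_force=6)

```text
clock: 42.3
eef_pos: [0.4682, 0.4389, 0.1197]
tcp_rot: [[0.017, -0.718, 0.696], [-0.037, 0.695, 0.718], [-0.999, -0.038, -0.014]]
wrist_force: [1.4, 0.7, 2.5]
finger_gap: 0.0278
```

```bash
python3 - <<'E'
from h import *
st();w=cam("wrist");crop(w,160,100,320,190,2.5,"pics/w43.png");crop(cam('scene'),370,220,150,110,5,'pics/s43.png')
E
```

```text
t 42.3 tcp [0.4682 0.4389 0.1197] gap 0.027838025334782267 F [1.366  0.6578 2.4694] yaw(y axis) 135.89478082625277
```

View pics/w43.png

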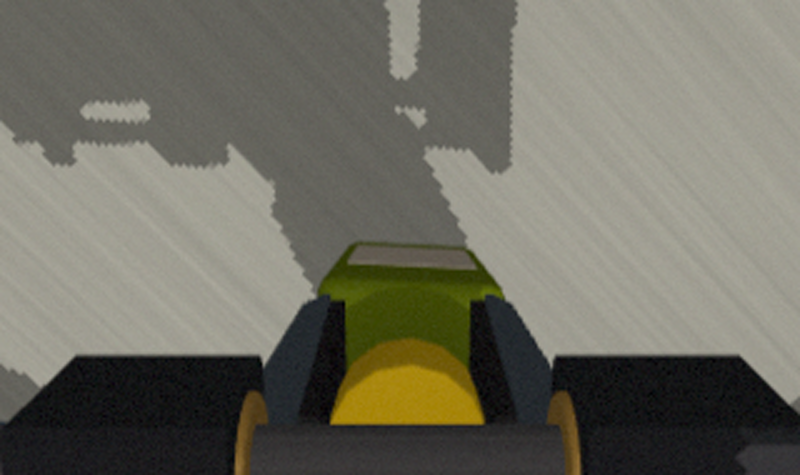

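View pics/s43.png

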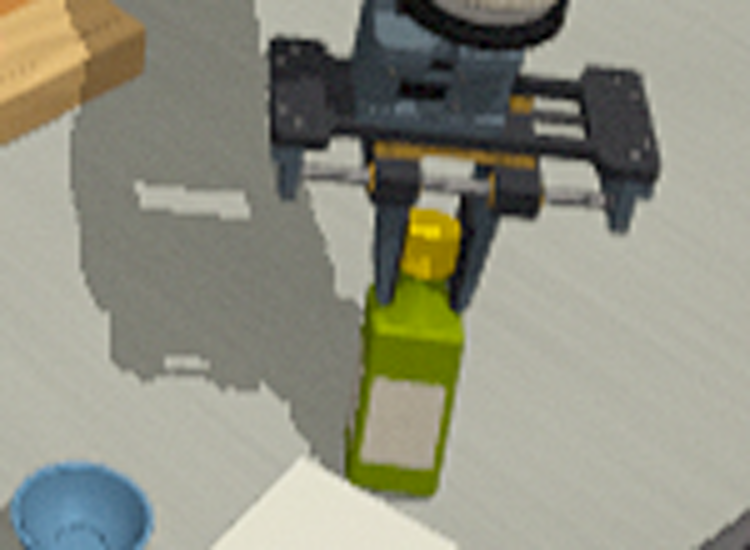

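```bash
python3 -c "
from edge import *
edge((324.8,197.2),0)
b=cam('top');crop(b,170,150,100,70,7,'pics/t43.png')"
```

```text
edge [0.4686 0.4354 0.    ] rel grip along z -0.0010763126330261778 grip [0.4671 0.4384 0.1306]
```

View pics/t43.png

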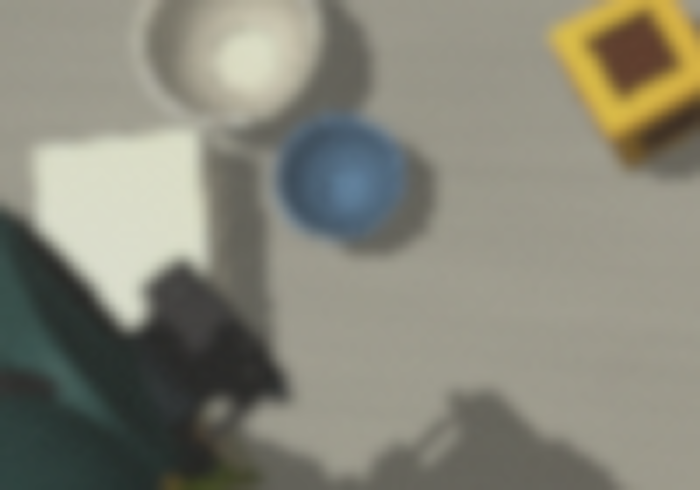

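>>> jog_arm(steps=[[0,0,0.006,0],[0,0,0,0]])

```text
clock: 42.7
eef_pos: [0.4709, 0.4417, 0.1194]
tcp_rot: [[0.016, -0.718, 0.696], [-0.038, 0.695, 0.718], [-0.999, -0.038, -0.016]]
wrist_force: [0.8, 0.8, 2.0]
finger_gap: 0.0277
```

>>> jog_arm(steps=[[0,0,0,0],[0,0,0,0],[0,0,0,0],[0,0,0,0]], jaw=0.5)

```text
clock: 43.1
eef_pos: [0.4702, 0.4411, 0.1188]
tcp_rot: [[0.015, -0.718, 0.696], [-0.039, 0.695, 0.717], [-0.999, -0.038, -0.018]]
wrist_force: [0.0, -0.7, 1.2]
finger_gap: 0.0454
```

```bash
python3 - <<'E'
from h import *
st();w=cam("wrist");crop(w,160,100,320,190,2.5,"pics/w44.png");crop(cam('scene'),370,220,150,110,5,'pics/s44.png')
E
```

```text
t 43.1 tcp [0.4702 0.4411 0.1188] gap 0.04543744255377469 F [ 0.0453 -0.7162  1.1939] yaw(y axis) 135.89509655846723
```

View pics/w44.png

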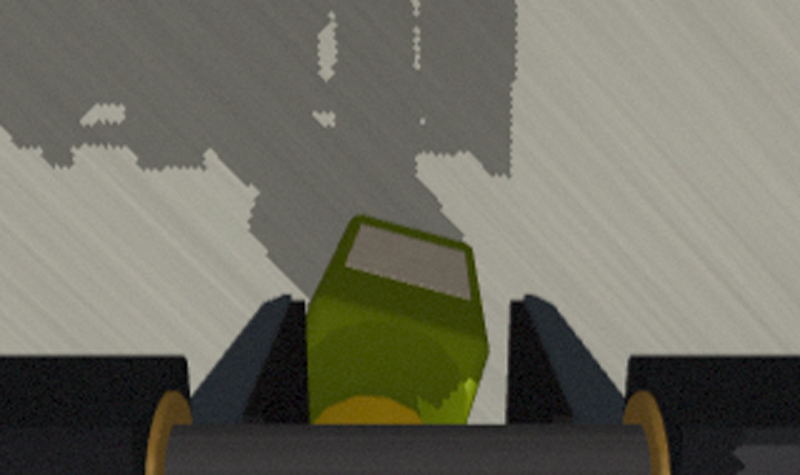

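View pics/s44.png

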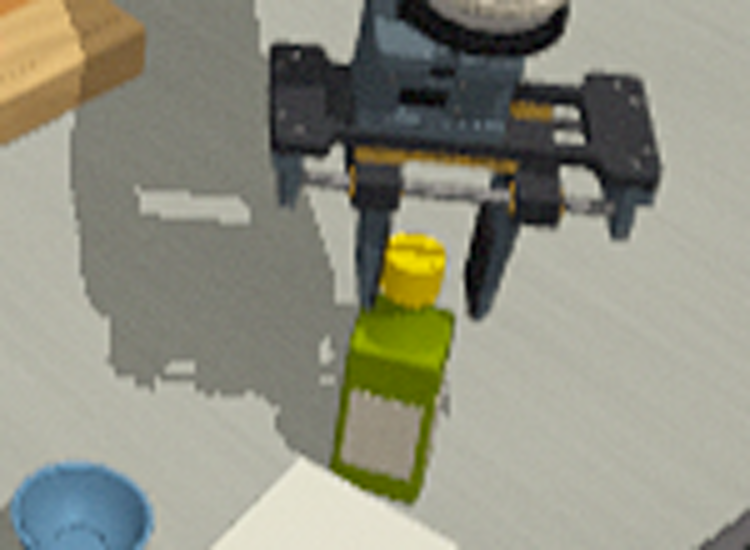

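```bash
python3 - <<'E'
from h import *
w=cam("wrist");A=atz(w,(302,186.4),0);B=atz(w,(348,198),0);print(A,B,np.linalg.norm(A-B))
e=(B-A)[:2]/np.linalg.norm((B-A)[:2]);n=np.array([-e[1],e[0]])
s=st();z=s["tcp_rot"][:2,2]
if n@z<0:n=-n
c=(A+B)[:2]/2+.023*n;print("base centre",c,"edge yaw",np.degrees(np.arctan2(e[1],e[0])))
plan([*c,.12],np.arctan2(e[1],e[0]))
E
```

```text
[0.479  0.4167 0.    ] [0.4563 0.4531 0.    ] 0.042930916243651314
t 43.25 tcp [0.4703 0.4412 0.1188] gap 0.04545824717304532 F [-0.2787 -0.0119  0.4228] yaw(y axis) 135.894777448177
base centre [0.4872 0.447 ] edge yaw 121.90008909774312
t 43.25 tcp [0.4703 0.4412 0.1188] gap 0.04545824717304532 F [-0.2787 -0.0119  0.4228] yaw(y axis) 135.894777448177
tool shift [-0.0011 -0.008   0.0159] norm 0.01787244873790995
twist 0.2442533895055652 or -2.897339264084228 j6 -1.6030304036971381
 after twist 0.2442533895055652 shift [-0.0011 -0.004   0.0174]
 after twist -2.897339264084228 shift [-0.0011  0.004  -0.0174]
```

>>> jog_arm(steps=[[-0.006,-0.004,0,0],[0,-0.004,0.006,0],[0,0,0.008,0],[0,0,0.002,0],[0,0,0,0]], jaw=0.4)

```text
clock: 43.75
eef_pos: [0.4892, 0.4481, 0.1258]
tcp_rot: [[0.016, -0.717, 0.697], [-0.039, 0.696, 0.717], [-0.999, -0.038, -0.017]]
wrist_force: [-0.6, -0.1, 0.3]
finger_gap: 0.0548
```

```bash
python3 - <<'E'
from h import *
plan([.4872,.447,.127]);w=cam("wrist");crop(w,160,100,320,190,2.5,"pics/w45.png");crop(cam('scene'),370,220,150,110,5,'pics/s45.png')
E
```

```text
t 43.75 tcp [0.4892 0.4481 0.1258] gap 0.05482813200976788 F [-0.5603 -0.0664  0.2575] yaw(y axis) 135.87896742085874
tool shift [-0.0012  0.0006 -0.0022] norm 0.0025766628169732572
```

View pics/w45.png

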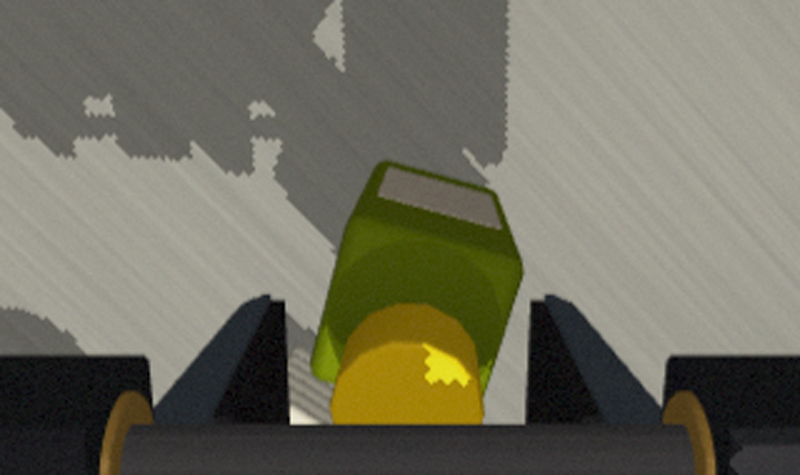

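View pics/s45.png

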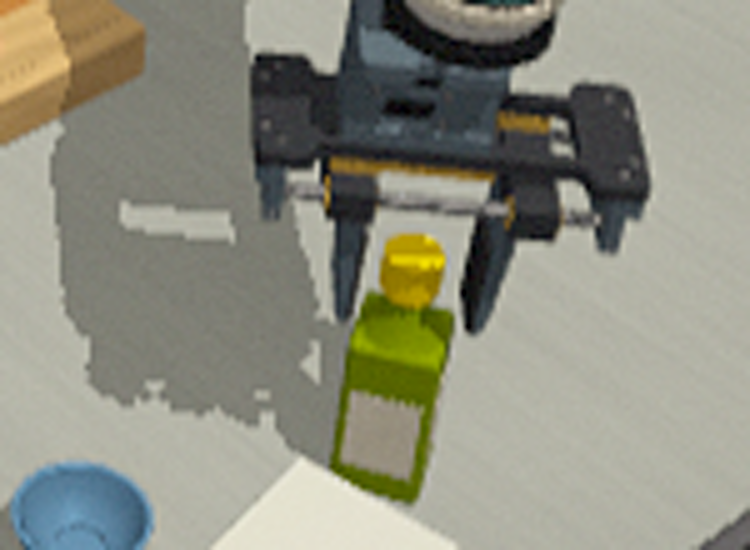

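Upright and centred between the fingers. Grip firmly and lift.

>>> jog_arm(steps=[[0,0,0,0],[0,0,0,0],[0,0,0,0],[0,0,0,0],[0,0,0,0]], jaw=0.85, grip_force=30)

```text
clock: 44.35
eef_pos: [0.4881, 0.4479, 0.1256]
tcp_rot: [[0.015, -0.717, 0.696], [-0.039, 0.696, 0.717], [-0.999, -0.038, -0.018]]
wrist_force: [-0.8, 1.0, 1.0]
finger_gap: 0.0278
```

>>> jog_arm(steps=[[-0.01,0,0,0],[-0.02,0,0,0],[-0.02,0,0,0],[-0.02,0,0,0.1],[-0.01,0,0,0.12],[0,0,0,0.12],[0,0,0,0.12],[0,0,0,0.12],[0,0,0,0.12],[0,0,0,0.12],[0,0,0,0.12],[0,0,0,0.1],[0,0,0,0]])

```text
clock: 45.65
eef_pos: [0.4863, 0.4498, 0.2156]
tcp_rot: [[0.016, 0.277, 0.961], [-0.04, 0.96, -0.276], [-0.999, -0.034, 0.027]]
wrist_force: [0.3, 0.5, -1.3]
finger_gap: 0.0272
```

```bash
python3 - <<'E'
from h import *
s=st();print(s["tcp_rot"][:,0]);plan([.48,.03,.22]);crop(cam('scene'),370,190,150,110,5,'pics/s46.png')
E
```

```text
t 45.65 tcp [0.4863 0.4498 0.2156] gap 0.02715673407741719 F [ 0.2673  0.526  -1.273 ] yaw(y axis) 73.89297094128628
[ 0.016  -0.0403 -0.9991]
t 45.65 tcp [0.4863 0.4498 0.2156] gap 0.02715673407741719 F [ 0.2673  0.526  -1.273 ] yaw(y axis) 73.89297094128628
tool shift [ 0.0124 -0.405   0.1101] norm 0.41986456525850585
```

View pics/s46.png

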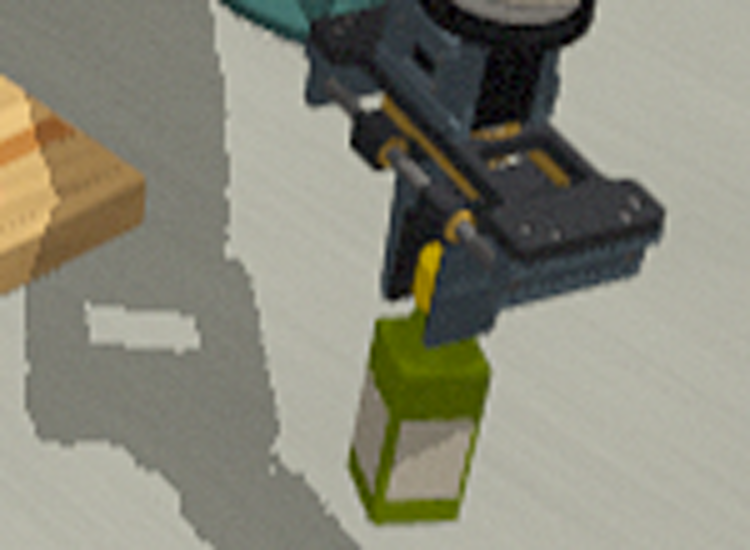

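>>> jog_arm(steps=[[0.001,-0.025,0.007,0],[0.001,-0.04,0.011,0],[0.001,-0.04,0.011,0],[0.001,-0.04,0.011,0],[0.001,-0.04,0.011,0],[0.001,-0.04,0.011,0],[0.001,-0.04,0.011,0],[0.001,-0.04,0.011,0],[0.001,-0.04,0.011,0],[0.001,-0.04,0.011,0],[0,0,0,0]])

```text
clock: 46.8
eef_pos: [0.4893, 0.0369, 0.2252]
tcp_rot: [[0.021, 0.232, 0.973], [-0.04, 0.972, -0.231], [-0.999, -0.034, 0.03]]
wrist_force: [0.8, 0.2, -1.9]
finger_gap: 0.0275
```

```bash
python3 - <<'E'
from h import *
s=st();print(s["tcp_rot"][:,0]);plan([.41,-.235,.21])
E
```

```text
t 46.8 tcp [0.4893 0.0369 0.2252] gap 0.02752319800909525 F [ 0.75    0.2209 -1.8585] yaw(y axis) 76.60106932570193
[ 0.021  -0.0398 -0.999 ]
t 46.8 tcp [0.4893 0.0369 0.2252] gap 0.02752319800909525 F [ 0.75    0.2209 -1.8585] yaw(y axis) 76.60106932570193
tool shift [ 0.0243 -0.2822 -0.0148] norm 0.28361851783536157
```

>>> jog_arm(steps=[[0.001,-0.03,0,0],[0.001,-0.04,0,0],[0.001,-0.04,-0.002,0],[0.001,-0.04,-0.003,0],[0.001,-0.04,-0.003,0],[0.001,-0.04,-0.003,0],[0.001,-0.03,-0.003,0],[0,-0.015,0,0],[0,0,0,0],[0,0,0,0]])

```text
clock: 47.8
eef_pos: [0.413, -0.2368, 0.2307]
tcp_rot: [[0.026, 0.202, 0.979], [-0.041, 0.979, -0.201], [-0.999, -0.035, 0.034]]
wrist_force: [0.2, 0.5, -2.2]
finger_gap: 0.0273
```

```bash
python3 - <<'E'
from h import *
s=st();print(s["tcp_rot"][:,0]);plan([.41,-.235,.16])
crop(cam('scene'),220,90,200,150,4,'pics/s47.png');cv2.imwrite("pics/w47.png",cam('wrist')["img"])
E
```

```text
t 47.8 tcp [ 0.413  -0.2368  0.2307] gap 0.027283081537508535 F [ 0.1572  0.4973 -2.1676] yaw(y axis) 78.31892154873567
[ 0.0259 -0.0411 -0.9988]
t 47.8 tcp [ 0.413  -0.2368  0.2307] gap 0.027283081537508535 F [ 0.1572  0.4973 -2.1676] yaw(y axis) 78.31892154873567
tool shift [ 0.0705  0.0036 -0.0056] norm 0.07080599178113316
```

View pics/s47.png

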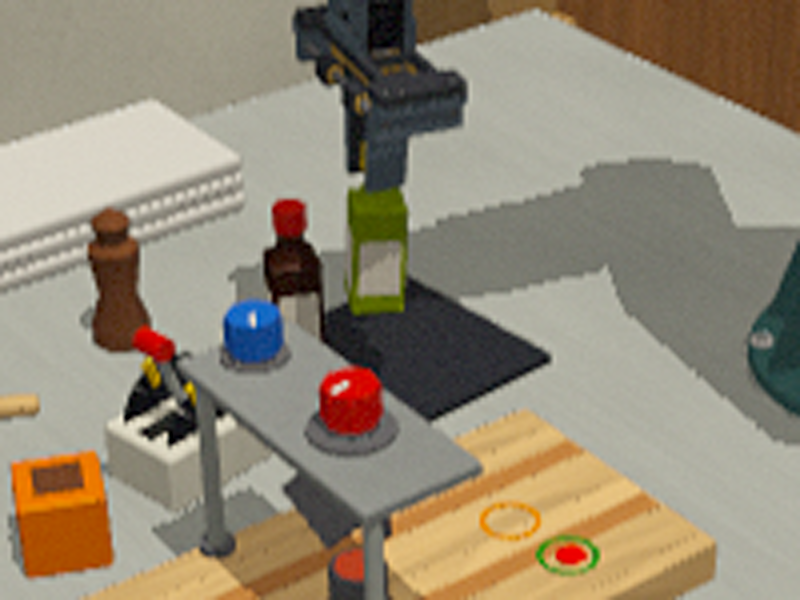

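View pics/w47.png

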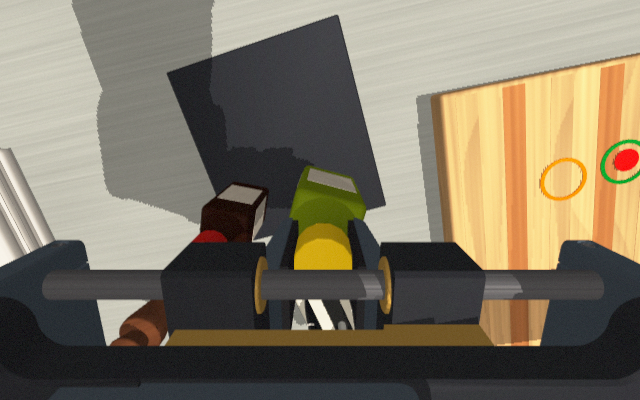

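>>> jog_arm(steps=[[0.015,0.004,-0.003,0],[0.02,0.003,-0.003,0],[0.02,0,0,0],[0.015,0,0,0],[0,0,0,0],[0,0,0,0]])

```text
clock: 48.5
eef_pos: [0.413, -0.226, 0.1593]
tcp_rot: [[0.028, 0.191, 0.981], [-0.041, 0.981, -0.19], [-0.999, -0.035, 0.035]]
wrist_force: [0.2, 0.7, -1.6]
finger_gap: 0.0272
```

```bash
python3 - <<'E'
from h import *
s=st();print(s["tcp_rot"][:,0]);plan([.405,-.228,.138])
crop(cam('scene'),220,90,200,150,4,'pics/s48.png')
E
```

```text
t 48.5 tcp [ 0.413  -0.226   0.1593] gap 0.027200846696821407 F [ 0.1656  0.7281 -1.6381] yaw(y axis) 78.97511441971255
[ 0.0279 -0.0414 -0.9988]
t 48.5 tcp [ 0.413  -0.226   0.1593] gap 0.027200846696821407 F [ 0.1656  0.7281 -1.6381] yaw(y axis) 78.97511441971255
tool shift [ 0.0211 -0.0027 -0.0082] norm 0.022854581966868105
```

View pics/s48.png

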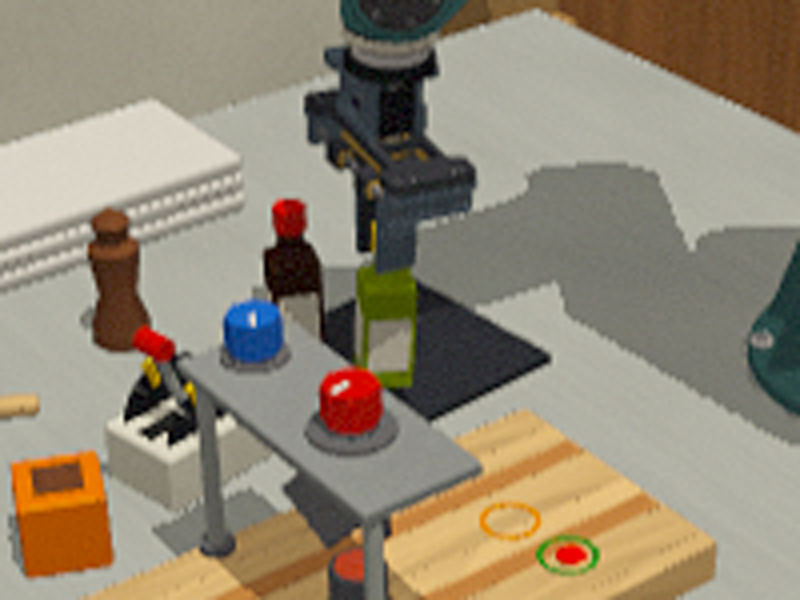

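>>> jog_arm(steps=[[0.007,-0.002,-0.004,0],[0.007,0,-0.003,0],[0.003,0,0,0],[0,0,0,0]])

```text
clock: 48.95
eef_pos: [0.4066, -0.2277, 0.1428]
tcp_rot: [[0.031, 0.191, 0.981], [-0.043, 0.981, -0.189], [-0.999, -0.037, 0.039]]
wrist_force: [-0.9, 0.2, -1.1]
finger_gap: 0.0276
```

>>> jog_arm(steps=[[0.003,0,0,0],[0,0,0,0]], grip_force=10)

```text
clock: 49.15
eef_pos: [0.4068, -0.2281, 0.1397]
tcp_rot: [[0.031, 0.191, 0.981], [-0.043, 0.981, -0.189], [-0.999, -0.037, 0.039]]
wrist_force: [0.1, -0.1, -1.2]
finger_gap: 0.0278
```

>>> jog_arm(steps=[[0.003,0,0,0],[0,0,0,0]])

```text
clock: 49.35
eef_pos: [0.4086, -0.2293, 0.138]
tcp_rot: [[0.034, 0.191, 0.981], [-0.045, 0.981, -0.189], [-0.998, -0.038, 0.042]]
wrist_force: [-0.0, 0.5, -2.5]
finger_gap: 0.0276
```

>>> jog_arm(steps=[[0.003,0,0,0],[0,0,0,0]])

```text
clock: 49.55
eef_pos: [0.4104, -0.2305, 0.1362]
tcp_rot: [[0.038, 0.191, 0.981], [-0.047, 0.981, -0.189], [-0.998, -0.039, 0.046]]
wrist_force: [-0.5, 0.2, -1.6]
finger_gap: 0.028
```

>>> jog_arm(steps=[[0.003,0,0,0],[0,0,0,0]])

```text
clock: 49.75
eef_pos: [0.4121, -0.2316, 0.1343]
tcp_rot: [[0.041, 0.191, 0.981], [-0.049, 0.981, -0.189], [-0.998, -0.041, 0.049]]
wrist_force: [-0.1, -0.5, -1.5]
finger_gap: 0.028
```

```bash
python3 - <<'E'
from h import *
s=st()
crop(cam('scene'),220,90,200,150,4,'pics/s49.png');crop(cam('wrist'),160,100,320,190,2.5,'pics/w49.png')
E
```

```text
t 49.75 tcp [ 0.4121 -0.2316  0.1343] gap 0.0279954635067413 F [-0.1351 -0.5315 -1.4786] yaw(y axis) 78.96037963603648
```

View pics/w49.png

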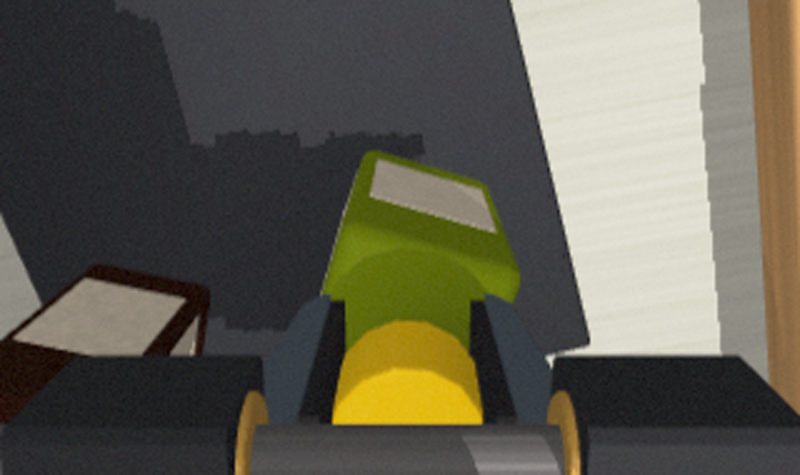

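>>> jog_arm(steps=[[0.005,0,-0.002,0],[0,0,0,0]])

```text
clock: 50.05
eef_pos: [0.4115, -0.2322, 0.1301]
tcp_rot: [[0.043, 0.191, 0.981], [-0.051, 0.981, -0.189], [-0.998, -0.042, 0.052]]
wrist_force: [-0.4, 0.6, -1.5]
finger_gap: 0.0274
```

>>> jog_arm(steps=[[0.004,0,-0.002,0],[0,0,0,0]])

```text
clock: 50.25
eef_pos: [0.4109, -0.2327, 0.1268]
tcp_rot: [[0.046, 0.191, 0.98], [-0.052, 0.981, -0.189], [-0.998, -0.043, 0.055]]
wrist_force: [-0.6, -0.2, -0.4]
finger_gap: 0.0278
```

```bash
python3 - <<'E'
from h import *
s=st()
crop(cam('scene'),220,90,200,150,4,'pics/s50.png');crop(cam('wrist'),160,100,320,190,2.5,'pics/w50.png')
E
```

```text
t 50.25 tcp [ 0.4109 -0.2327  0.1268] gap 0.027760271807097628 F [-0.5701 -0.1798 -0.4297] yaw(y axis) 78.95594992236681
```

View pics/s50.png

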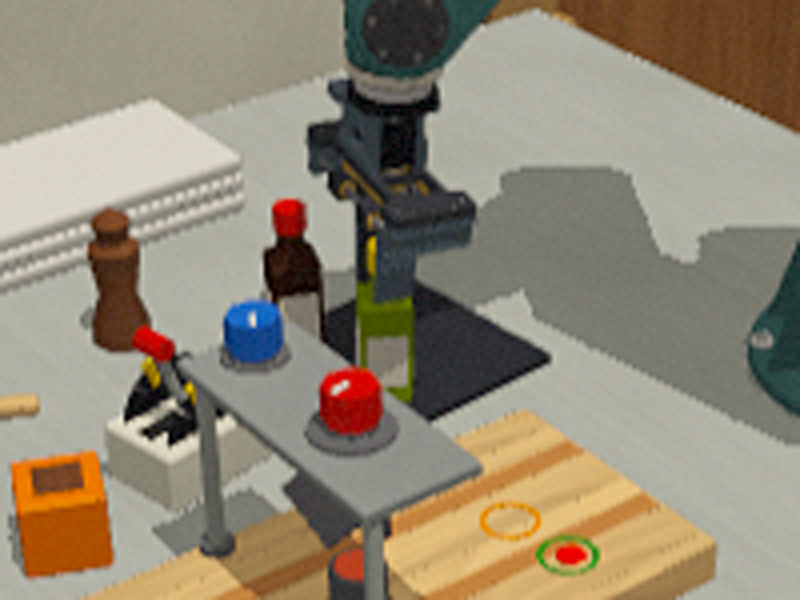

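>>> jog_arm(steps=[[0.004,0,-0.002,0],[0,0,0,0]])

```text
clock: 50.55
eef_pos: [0.41, -0.2332, 0.1235]
tcp_rot: [[0.048, 0.191, 0.98], [-0.054, 0.981, -0.189], [-0.997, -0.044, 0.057]]
wrist_force: [0.4, 0.4, -0.5]
finger_gap: 0.0279
```

```bash
python3 - <<'E'
from h import *
s=st()
crop(cam('scene'),220,90,200,150,4,'pics/s51.png');crop(cam('wrist'),160,100,320,190,2.5,'pics/w51.png')
E
```

```text
t 50.55 tcp [ 0.41   -0.2332  0.1235] gap 0.02785130520828033 F [ 0.4283  0.4276 -0.5002] yaw(y axis) 78.96105270822041
```

View pics/w51.png

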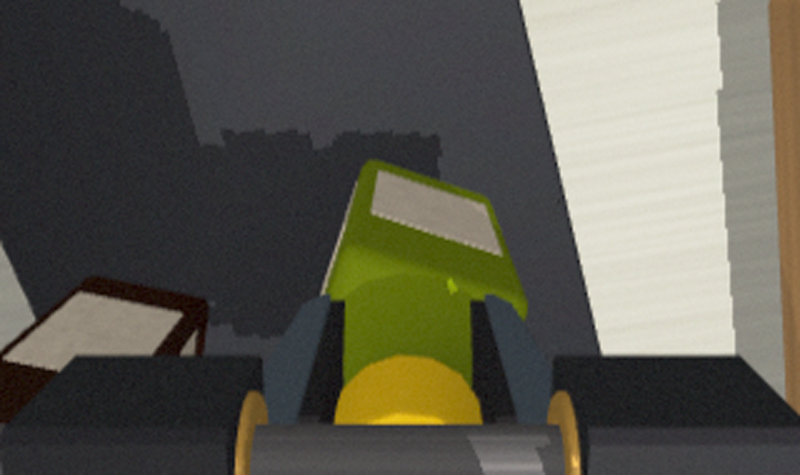

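```bash
python3 - <<'E'
from h import *
w=cam("wrist")
for z in (.012,.02,.03):
    A=atz(w,(308.8,164),z);B=atz(w,(356,178.8),z);print(z,A,B,np.linalg.norm(A-B))
E
```

```text
0.012 [ 0.3825 -0.2454  0.012 ] [ 0.4027 -0.2078  0.012 ] 0.04264169930472569
0.02 [ 0.3809 -0.2444  0.02  ] [ 0.4005 -0.2079  0.02  ] 0.04137949232470024
0.03 [ 0.3789 -0.2431  0.03  ] [ 0.3977 -0.208   0.03  ] 0.03980173359966846
```

View pics/s51.png

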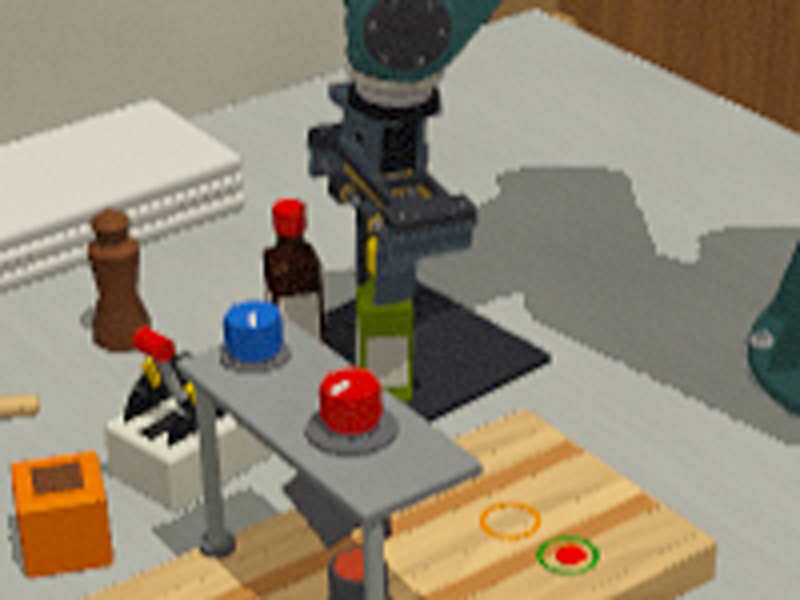

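>>> jog_arm(steps=[[0,0,0,0],[0,0,0,0],[0,0,0,0],[0,0,0,0]], jaw=0.45)

```text
clock: 51.1
eef_pos: [0.4092, -0.2327, 0.1229]
tcp_rot: [[0.046, 0.191, 0.981], [-0.053, 0.981, -0.188], [-0.998, -0.043, 0.055]]
wrist_force: [-1.0, 0.1, 0.5]
finger_gap: 0.0497
```

>>> jog_arm(steps=[[-0.015,0,0,0],[-0.02,0,0,0],[-0.03,0,0,0],[-0.03,0,0,0],[-0.03,0,0,0],[-0.02,0,0,0],[0,0,0,0]])

```text
clock: 51.8
eef_pos: [0.4012, -0.224, 0.2721]
tcp_rot: [[0.043, 0.191, 0.981], [-0.051, 0.981, -0.189], [-0.998, -0.042, 0.052]]
wrist_force: [0.1, -0.1, 0.0]
finger_gap: 0.0506
```

```bash
python3 - <<'E'
from h import *
s=st()
crop(cam('scene'),220,110,240,160,3.3,'pics/s52.png');cv2.imwrite('pics/w52.png',cam('wrist')["img"])
E
python3 spot.py
```

```text
t 51.8 tcp [ 0.4012 -0.224   0.2721] gap 0.050645176235188646 F [ 0.1169 -0.0763  0.0342] yaw(y axis) 78.99286263958793
t 51.9 tcp [ 0.4002 -0.2235  0.2694] gap 0.050079352847789006 F [-0.153   0.2992 -1.0336] yaw(y axis) 78.99361407285106
scene {'spot': (array([0.4615, 0.078 , 0.04  ]), 22), 'green': (array([0.4622, 0.0771, 0.04  ]), 23)}
  green-spot [ 0.0007 -0.0009] 0.0011401754250991232
top {'spot': (array([0.458 , 0.0743, 0.04  ]), 10), 'green': None}
```

View pics/s52.png

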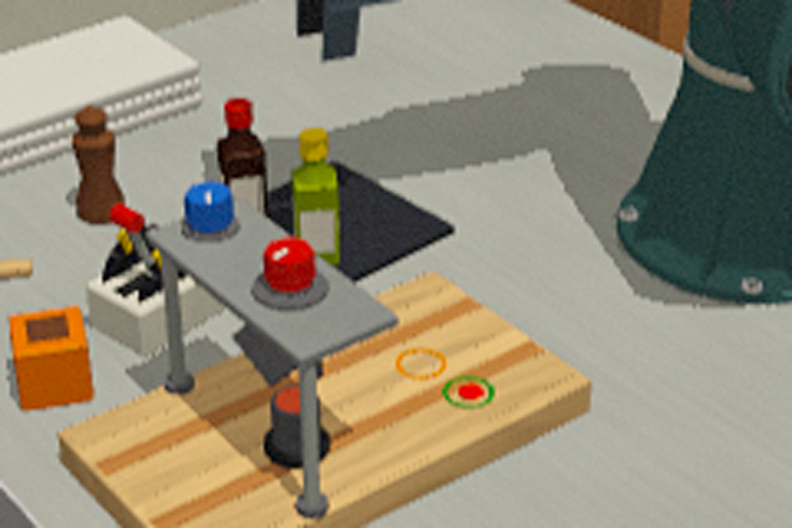

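View pics/w52.png

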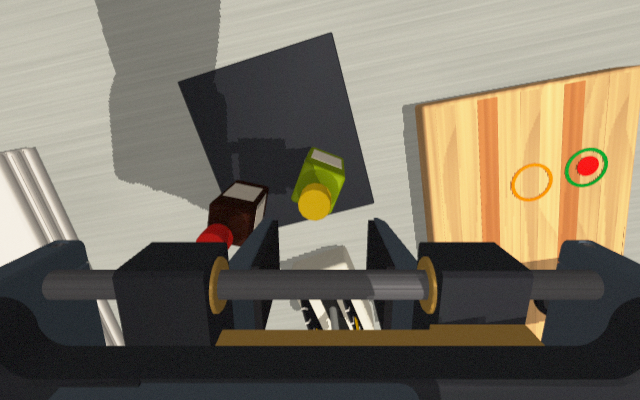

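>>> jog_arm(steps=[[-0.01,0.03,0,0],[-0.01,0.045,0.005,0],[0,0.045,0.005,0],[0,0.045,0.005,0],[0,0.045,0,0],[0,0.045,0,0],[0,0.045,-0.005,0],[0,0.045,-0.01,0],[0,0.045,-0.01,0],[0,0.045,-0.01,0],[0,0.03,-0.01,0],[0,0,0,0],[0,0,0,0]])

```text
clock: 53.3
eef_pos: [0.4543, 0.2574, 0.2511]
tcp_rot: [[0.015, 0.192, 0.981], [-0.051, 0.98, -0.191], [-0.999, -0.048, 0.025]]
wrist_force: [-0.4, 0.1, 0.3]
finger_gap: 0.0498
```

```bash
python3 - <<'E'
from h import *
s=st()
b=cam("top");a=cam("scene");crop(b,330,150,130,100,6,'pics/t53.png');crop(a,220,120,160,120,5,'pics/s53.png')
E
python3 spot.py
```

```text
t 53.3 tcp [0.4543 0.2574 0.2511] gap 0.04980834768868663 F [-0.4499  0.1102  0.2682] yaw(y axis) 78.89574565856825
t 53.4 tcp [0.4546 0.2565 0.2515] gap 0.050014207624940556 F [ 0.8306 -0.0064 -0.0871] yaw(y axis) 78.79486878383584
scene {'spot': (array([0.4612, 0.0783, 0.04  ]), 25), 'green': (array([0.4622, 0.0773, 0.04  ]), 27)}
  green-spot [ 0.001 -0.001] 0.0014142135623730963
top {'spot': (array([0.4573, 0.0747, 0.04  ]), 13), 'green': None}
```

View pics/t53.png

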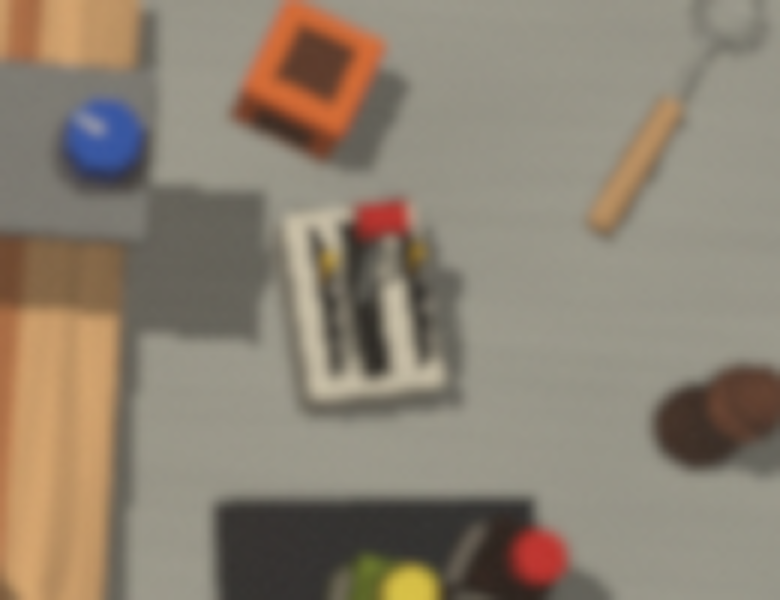

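View pics/s53.png

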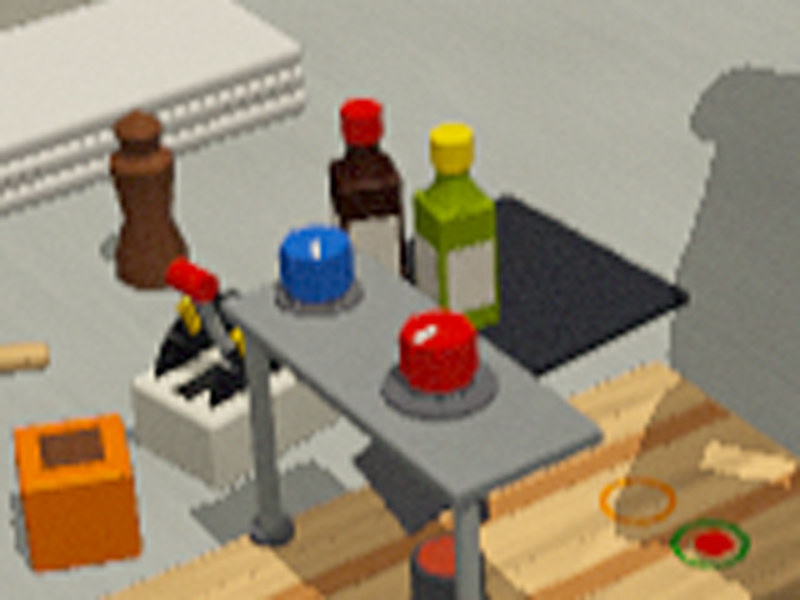

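```bash
python3 - <<'E'
from h import *
a=cam("scene");b=cam("top")
o=.4
for n,p,q in [("lever",(192,279),(383,218)),("soycap",(361,108),(540,556)),("oilcap",(451,133),(411,590))]:
    X,e,f=tri(a,(220+p[0]/5-o,120+p[1]/5-o),b,(330+q[0]/6-o,150+q[1]/6-o));print(n,X,e,f)
    if n=="lever":
        c=np.array([.594,-.258,.05]);d=X-c;print("angle",.75+np.arctan2(d[:2]@[.983,.184],d[2]))
print(atz(b,(393.0,185.6),.1345))
E
```

```text
lever [ 0.6258 -0.2534  0.1327] 0.07365773901419366 0.11364454869567467
angle 1.1204822848144658
soycap [ 0.4325 -0.343   0.1565] 0.10178408081768875 0.1789508090524029
oilcap [ 0.4071 -0.2704  0.1591] 0.11896957783682158 0.20580806127522686
[ 0.6267 -0.2517  0.1345]
```

```bash
python3 - <<'E'
from h import *
st();print(manip.hand_in());st()
a=cam("scene");crop(a,220,120,160,120,5,'pics/s54.png')
E
```

```text
t 53.6 tcp [0.4552 0.2564 0.2526] gap 0.05011581266063535 F [-0.297  -0.0376  0.6001] yaw(y axis) 78.72577564449028
the job is handed in; nothing more can be done
None
the job is handed in; nothing more can be done
```

The job is handed in at 53.6 s. By my last checks everything was in place, though no verdict was reported.

- **Lever:** I swung it to the yellow mark. Two views put it at about 1.12 rad, against a target of 1.1.
- **Spot:** I turned the blue screw about +0.7 rad and the red screw about +1.7 rad. The scene camera shows the red spot about 1.4 mm from the green ring's centre. The top camera found the spot, but my detection did not pick out the ring there, so that view does not confirm it.
- **Bottles:** Soy and oil both stand cap up on the slab, with cap heights measured at 157 mm and 159 mm; 162 mm would be exact. I judged upright from the pictures and did not measure the angle. I saw no vinegar bottle on the board.
- **Things that went differently:**
    - The first soy grip slipped out of the jaws without moving the bottle noticeably; the second held.
    - The oil bottle's cap measured about 30 mm from where I had worked out its base when I set it down. It was probably nudged afterwards, or my estimate was off. It was still standing well inside the slab.
- **Other objects:** I touched none of the bystanders on purpose. In the pictures they looked unmoved, but I did not measure their positions.
- **After hand-in:** I could not take another picture, so the final second is unchecked.

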